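# Book sauce jars into a storeroom tote with a barcode scanner

## Robot

A 7-joint arm with a two-finger parallel gripper is mounted at the origin on the work surface. World frame = base frame: x ahead of the robot, y to its left, z up, the work surface at z = 0. Lengths are in m, angles in rad, forces in N, time in s.
With the tool pointing down it reaches from about 0.425 to 0.875 m from the base axis. Payload 8.4 kg.
Tool frame: the origin (TCP) lies where the fingers leave the gripper's body, on its centre line; the fingertips stand 73 mm ahead of it and the grasp point (between the pads) lies 54 mm ahead of it; x points along the fingers, y is the direction in which the jaws open and shut, and the axes are right-handed (so a half turn about x gives the same grasp; the last joint's range is limited). The gripper opens to 85 mm and grips with 20 to 120 N. Pads are 22 mm wide; open, the fingers measure 114 mm over their backs; the gripper's body (76 mm by 85 mm) begins 54 mm behind the grasp point. The pads swing forward as they close: fully open they stand 13 mm farther back than shut.
Start: joints at [-1.23, 0.333, 0.04, 1.465, -0.013, 1.343, -0.059], TCP at [0.277, 0.588, 0.304] pointing down, gripper open.
Joint ranges: [-2.58, 2.58], [-0.38, 2.09], [-1.3, 1.39], [0.25, 2.4], [-1.5, 4.64], [0.08, 2.09], [-2.65, 2.65]. Speed limits (rad/s): [2.22, 2.22, 2.79, 2.79, 3.14, 3.14, 3.14].

## Interface

Orientations are given as a unit quaternion [x, y, z, w].
In Python, from cell import sensors, viewer, ticket, nets gives the robot as it stands.
- The arm moves only by the tool jog_arm, never from a script. Its argument "increments" is a list of rows, each an object of numbers: "x", "y", "z": the shift along the tool's x, y, z in mm; "rx", "ry", "rz": the turn, a rotation vector about the tool's x, y, z in rad. A call has exactly 5 rows; each row is the pose to reach, as a shift and turn from the pose commanded when the call began, along the tool's axes at that moment; what a row does not reach only later rows make up. A row lasts 1/8 s, in which the tool goes at most 62.5 mm and 10.7 degrees, less where a joint would pass 70% of its speed; a pose out of reach is approached as far as the arm can. A call with a gripper value outside its range is refused whole. "gripper" is the closure, from 0 (fully open) to 1 (shut), set as the call begins (left out, the last holds). The fingers move at their own pace and stop on an object; "force" is the grip in N (left out, the last holds). Time passes only in rows, so rows that repeat a pose let the fingers close, or fill a call up. It gives the time, the measured TCP pose, the force and the opening at its end, in the units of the state.
- sensors.state(): the state, without advancing time (a new reading comes with each control period).
- viewer.camera(name): name is "scene" or "top" or "wrist"; returns the picture (384x512x3 uint8, red, green, blue); there is no depth.
- viewer.calibration(name): a dict with "K" (3x3 intrinsics, pixels), "camera_from_world" (4x4, takes a point from world to camera coordinates); the wrist camera has in their place "tool_from_camera" (4x4, takes a point from camera to tool coordinates, whose origin is the TCP and whose axes are the tool frame's). Camera axes: x right, y up, looking along -z (the intrinsics and any distortion apply to the point x, -y, -z); pixel columns grow to the right and rows downward; lengths in m; the calibration is good to about 2 mm. The wrist camera is an equidistant fisheye: a pixel r from the principal point sees the ray r / f radians off the axis. A picture is of the moment at which its call begins: read the wrist's pose just before it. calibration takes no time and is no camera call.
- ticket.close_job(): hands the job in, once; it reports no verdict.
Trained networks look in the newest picture that a camera, given by its name, has taken for a name from the list of things; names that differ only in an ending like _2 or _b are one class to them, and where a whole thing is asked for, a point or a joint stands for the part that bears it (a point fixed in the world has none). Each returns a list of dicts, best first, with "score" (0 to 1); they miss things now and then, are a little off and sometimes report something else, mostly with a low value. They report only what shows in the picture. A call takes as long as a camera call. They do not tell look-alikes from the thing itself.
- nets.masks_of(camera, name): "mask" (384x512 bool, what is visible of it) and "extent" ([centre column, centre row, width, height] in pixels, round what is visible of it).
The state is a dict: "clock": time; "joint_positions": joint angles; "dq": joint speeds; "joint_torque": joint torques, N m; "tcp_pos": TCP position; "ee_rot": TCP orientation; "wrist_force": force on the tool from outside, world axes, zero at the start; "moment": the same for the moment, N m; "finger_gap": finger opening in m.
Only numpy, scipy, OpenCV 4.12 (cv2) and the standard library are available. Lean on these libraries where they do the work, as an engineer would, in place of code of your own. Each camera call takes 0.05 s, during which the arm holds its last target.

## Task

Book the delivered sauce jars into the blue tote: take the scanner from its tray and, holding it steady for a good second each time, scan the tote's label first and then the label of every jar that is there, in the order red, yellow, green, black cap (one may be missing). After that, set all these jars upright in the tote without banging them down and close its lid fully; the scanner must end up standing in its tray as before. Leave the other goods where they are.

Things in the scene. Friction and masses are not known exactly. Their poses are not given: they have to be found in the camera images.
- tote: Blue open-topped tote, fixed to the table, outside 200 (own x) x 340 (own y) x 100 mm high, walls and floor 5 mm. Origin: centre of its underside. Its own -x face is the front, which carries the barcode label; its lid is hinged on the +x rim.
- tote_label (a point): Centre of the tote's white barcode label (56 wide x 36 mm high, upright) on the tote's front face, 50 mm above the table, facing the tote's own -x; 100 mm to the tote's own -y of the middle. A white tab on the rim right above it marks it from above.
- lid (a joint): Hinge angle of the tote's pale blue lid in rad: 0 shut, starts wide open at about 1.5 to 1.75 (upright or leaning a little back, away from the tote). The hinge is stiff: the lid stays wherever it is left; about 2 to 3 N at its free edge moves it. The lid is 205 mm from hinge to free edge, 344 mm along the hinge, 6 mm thick, with a black ridge (70 mm long, 12 wide, 10 high) in the middle of its outer side along the free edge.
- lid_hinge (a point): Middle of the hinge line, on the tote's +x rim, 100 mm above the table; the hinge line runs along the tote's own y. When the lid is shut, this is level with the lid's underside.
- lid_edge (a point): Middle of the lid's free edge (half-way through its thickness).
- cradle: Grey shallow parking tray of the scanner, fixed, 125 (own x) x 90 (own y) x 14 mm high, walls and floor 5 mm. Origin: centre of its underside.
- scanner_grip (a point): Grip point on the axis of the handheld barcode scanner's orange handle, 105 mm above the scanner's flat foot. The scanner (220 g, 138 mm tall) is parked upright in the cradle, its dark head (80 long along own x, 50 wide, 44 high) down and its handle (30 along own x, 26 wide along own y, straight up to 138 mm) on top. The handle's axis is 15 mm behind (own -x) the middle of the head. It stands by itself. It reads straight out along its own +x from the red window.
- scanner_window (a point): Middle of the red window on the front of the scanner's head, 22 mm above its flat foot and 56 mm ahead (own +x) of the handle's axis. Own +x is the reading direction; own z is up along the handle. It reads a label that lies 20 to 120 mm straight ahead of the window (within about 14 mm sideways and 12 mm up or down) and squarely faces it (within about 20 degrees), when aimed so for 0.8 s without a break.
- jar_red_center (a point): Centre, half-way up, of the sauce jar with the red cap: 60 mm across, 80 mm high, about 200 g, starts upright on the table; may be absent. Own z is up; own -x is the side with the label.
- jar_red_label (a point): Centre of the barcode label on the red-capped jar's side, 31 mm from the jar's axis, 37 mm above its foot, facing the jar's own -x. A white paper seal strip runs from the middle of the cap over its edge down to the label and so shows from above which way the label faces.
- jar_yellow_center (a point): Centre, half-way up, of the sauce jar with the yellow cap: 60 mm across, 80 mm high, about 200 g, starts upright on the table; may be absent. Own z is up; own -x is the side with the label.
- jar_yellow_label (a point): Centre of the barcode label on the yellow-capped jar's side, 31 mm from the jar's axis, 37 mm above its foot, facing the jar's own -x. A white paper seal strip runs from the middle of the cap over its edge down to the label and so shows from above which way the label faces.
- jar_green_center (a point): Centre, half-way up, of the sauce jar with the green cap: 60 mm across, 80 mm high, about 200 g, starts upright on the table; may be absent. Own z is up; own -x is the side with the label.
- jar_green_label (a point): Centre of the barcode label on the green-capped jar's side, 31 mm from the jar's axis, 37 mm above its foot, facing the jar's own -x. A white paper seal strip runs from the middle of the cap over its edge down to the label and so shows from above which way the label faces.
- jar_black_center (a point): Centre, half-way up, of the sauce jar with the black cap: 60 mm across, 80 mm high, about 200 g, starts upright on the table; may be absent. Own z is up; own -x is the side with the label.
- jar_black_label (a point): Centre of the barcode label on the black-capped jar's side, 31 mm from the jar's axis, 37 mm above its foot, facing the jar's own -x. A white paper seal strip runs from the middle of the cap over its edge down to the label and so shows from above which way the label faces.
- sauce_bottle: Dark sauce bottle with red cap, 56 mm across, 190 high; a bystander, to be left alone. Origin: centre of its underside.
- oil_bottle: Oil bottle with yellow cap, 64 mm across, 200 high; a bystander, to be left alone. Origin: centre of its underside.
- can: White-labelled can, 74 mm across, 100 high; a bystander, to be left alone. Origin: centre of its underside.
- tape_roll: Roll of brown tape lying flat, 90 mm across, 25 high; a bystander, to be left alone. Origin: centre of its underside.
- carton: Closed cardboard carton, 60 x 80 x 70 mm high; a bystander, to be left alone. Origin: centre of its underside.
Not all that is in view belongs to the job. Of the things that look like the part that bears jar_red_center, take the one that is farthest to the robot's right at the start.

How it is judged:
By the outcome, as a careful person would: the job done as asked, in the order asked, and still so for the second after the job is handed in, with the robot touching nothing.
Of jar_red, jar_yellow, jar_green, jar_black only 3 to 4 are there at a start; the rules pass over those that are not, and their reading is None.
At some moment in a run one of jar_red, jar_yellow, jar_green, jar_black may be knocked a few centimetres aside while the robot is not near it.
Once in a run the grip may slacken for a moment while it holds something.
It also fails if it takes over 210 s, if anything falls off the work surface, if the arm or the gripper's body presses on something with over 40 N, if the wrist force passes 120 N, or if a joint passes its speed limit or range.

## Working session

There is one attempt and no reset: what is moved stays moved. The work goes in short steps, Python scripts to look and compute and a tool call to move; the robot and the scene stay as the last step left them, time stands still between calls to the robot, and variables do not carry over. Pictures are saved under pics/ and viewed, and the job is handed in when it is done.

Besides the shell and the picture viewer there is one more tool, called as name(argument=value, ...) on one line, values as JSON. jog_arm: Moves the arm, as the interface text tells. Its arguments: {"type":"object","properties":{"increments":{"type":"array"},"gripper":{"type":"number"},"force":{"type":"number"}},"required":["increments"]}

```bash
ls; mkdir -p pics; cat > h.py <<'E'
import numpy as np, cv2
from cell import sensors, viewer, ticket, nets
def snap(n,f,up=1):
    im=viewer.camera(n); cv2.imwrite('pics/'+f,cv2.cvtColor(im,cv2.COLOR_RGB2BGR)); return im
E
python3 - <<'E'
from h import *
print(sensors.state())
for n in ['scene','top','wrist']:
    snap(n,n+'0.png'); c=viewer.calibration(n); print(n,{k:np.round(v,4).tolist() if not isinstance(v,str) else v for k,v in c.items()})
E
```

```text
pics
{'clock': 0.0, 'joint_positions': array([-1.2302003 ,  0.33391178,  0.03985222,  1.46628409, -0.01337135,
        1.34329897, -0.05847172]), 'dq': array([-0.00047756,  0.00116515, -0.00045032, -0.00192237, -0.00134916,
       -0.00151277, -0.00061146]), 'joint_torque': array([-2.10843855e-04, -6.58553052e+01,  1.36524606e+00, -4.05562985e+01,
        1.67359208e-02,  1.26575548e-02,  1.46435559e-05]), 'tcp_pos': array([0.27660921, 0.58782715, 0.30301404]), 'ee_rot': array([ 0.15365508,  0.69016244, -0.15480129,  0.6900018 ]), 'wrist_force': array([-0.3966875 , -0.54390098, -0.12083036]), 'moment': array([-0.01171357,  0.03060476, -0.03569103]), 'finger_gap': 0.08558923418280699}
scene {'K': [[357.4612, 0.0, 259.8136], [0.0, 357.4612, 196.7636], [0.0, 0.0, 1.0]], 'camera_from_world': [[0.8523, 0.523, 0.0015, -0.4409], [-0.3725, 0.6052, 0.7036, 0.1951], [0.3671, -0.6002, 0.7106, -1.3192], [0.0, 0.0, 0.0, 1.0]]}
top {'K': [[494.2519, 0.0, 255.9919], [0.0, 494.2519, 193.3279], [0.0, 0.0, 1.0]], 'camera_from_world': [[0.022, -0.9997, 0.0128, -0.1204], [0.9847, 0.0239, 0.1724, -0.5827], [-0.1726, 0.0088, 0.985, -1.3209], [0.0, 0.0, 0.0, 1.0]]}
wrist {'K': [[297.3186, 0.0, 260.3923], [0.0, 297.3186, 189.3022], [0.0, 0.0, 1.0]], 'tool_from_camera': [[-0.0018, 0.3178, -0.9482, -0.0708], [1.0, -0.0003, -0.002, 0.0], [-0.0009, -0.9482, -0.3178, -0.0818], [0.0, 0.0, 0.0, 1.0]]}
```

View pics/scene0.png

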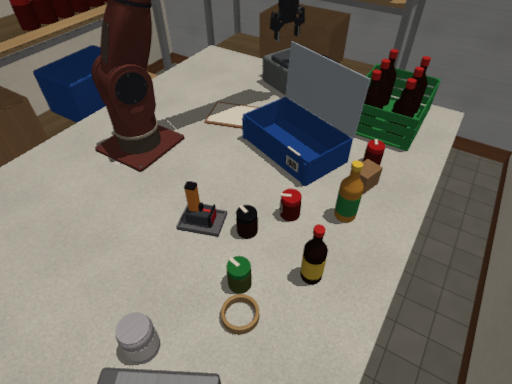

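View pics/top0.png

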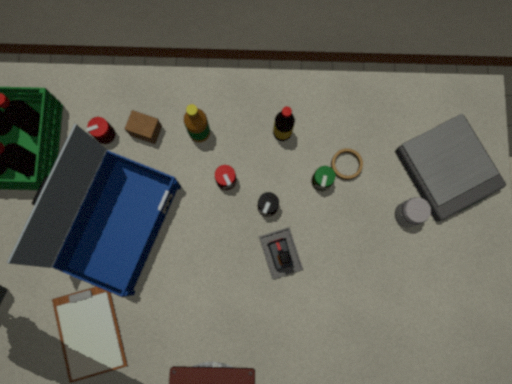

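View pics/wrist0.png

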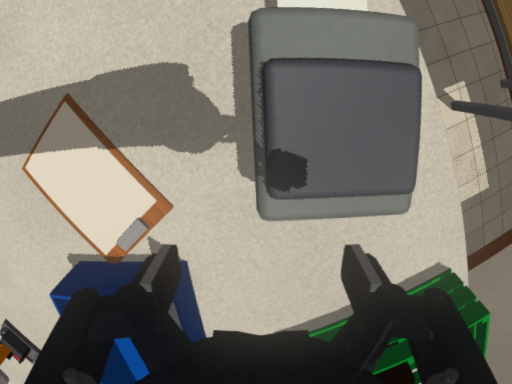

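```bash
cat >> h.py <<'E'
def ray(cam,uv):
    c=viewer.calibration(cam);K=c['K'];T=c['camera_from_world']
    p=np.array([(uv[0]-K[0,2])/K[0,0],-(uv[1]-K[1,2])/K[1,1],-1.0])
    R=T[:3,:3]; o=-R.T@T[:3,3]; return o,R.T@p
def onz(cam,uv,z):
    o,d=ray(cam,uv); return o+d*(z-o[2])/d[2]
def proj(cam,P):
    c=viewer.calibration(cam);K=c['K'];T=c['camera_from_world']
    q=T[:3,:3]@np.asarray(P)+T[:3,3]; return np.array([K[0,2]+K[0,0]*q[0]/-q[2],K[1,2]+K[1,1]*(-q[1])/-q[2]])
E
python3 - <<'E'
from h import *
im=snap('top','top1.png')
for n in ['jar_red_center','jar_yellow_center','jar_green_center','jar_black_center','scanner_grip','cradle','tote','lid','can','oil_bottle','sauce_bottle','tape_roll','carton']:
    for r in nets.masks_of('top',n)[:3]:
        print(n,round(r['score'],2),np.round(r['extent'],1), np.round(onz('top',r['extent'][:2],0.06),3))
print(sensors.state()['clock'])
def crop(x,y,w,h,f,s):
    cv2.imwrite('pics/'+f,cv2.cvtColor(cv2.resize(im[y:y+h,x:x+w],None,fx=s,fy=s,interpolation=cv2.INTER_CUBIC),cv2.COLOR_RGB2BGR))
crop(200,150,150,135,'c1.png',5)
crop(5,100,190,200,'c2.png',3)
E
```

```text
jar_red_center 0.92 [225.2 177.7  23.5  27.2] [ 0.626 -0.021  0.06 ]
jar_red_center 0.91 [102.4 131.6  29.7  22.1] [0.749 0.328 0.06 ]
jar_black_center 0.94 [269.1 205.2  18.5  22.7] [ 0.552 -0.144  0.06 ]
jar_black_center 0.51 [197.4 123.2  28.9  40.7] [0.781 0.063 0.06 ]
scanner_grip 0.66 [278.9 256.1  26.9  31.9] [ 0.413 -0.172  0.06 ]
cradle 0.75 [279.8 253.1  40.6  50.1] [ 0.421 -0.175  0.06 ]
tote 0.26 [324.1 179.8  26.3  26.5] [ 0.627 -0.295  0.06 ]
lid 0.87 [ 55.5 195.6 103.1 144.3] [0.564 0.443 0.06 ]
can 0.86 [412.4 211.1  36.5  31. ] [ 0.545 -0.538  0.06 ]
oil_bottle 0.7 [195.4 120.8  27.6  41.5] [0.788 0.069 0.06 ]
sauce_bottle 0.82 [284.1 123.8  15.6  29.4] [ 0.785 -0.182  0.06 ]
sauce_bottle 0.35 [224.9 179.5  20.8  25.8] [ 0.621 -0.02   0.06 ]
tape_roll 0.74 [348.1 164.4  30.3  31.9] [ 0.672 -0.362  0.06 ]
tape_roll 0.44 [ 93.4 210.2 170.6 172.7] [0.526 0.336 0.06 ]
carton 0.63 [144.3 126.8  38.2  36.4] [0.766 0.212 0.06 ]
0.85
```

View pics/c1.png

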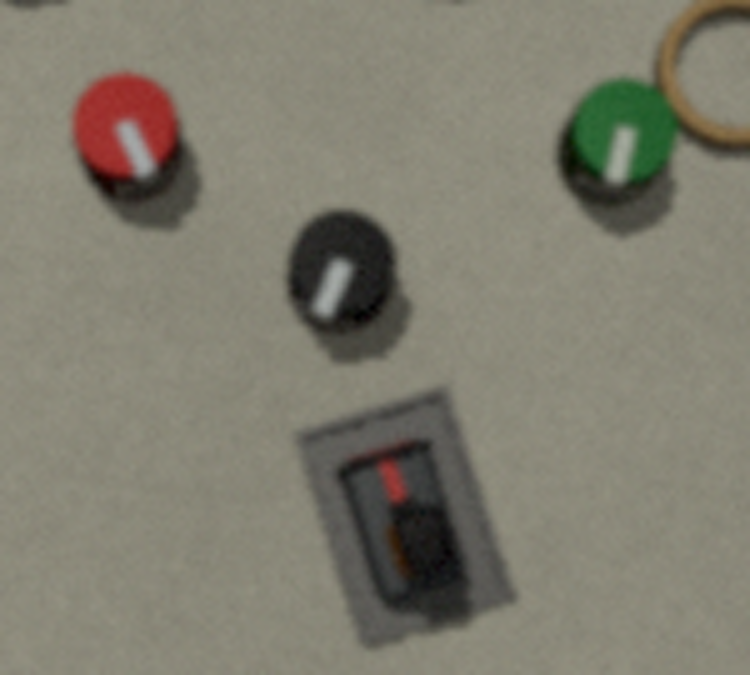

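View pics/c2.png

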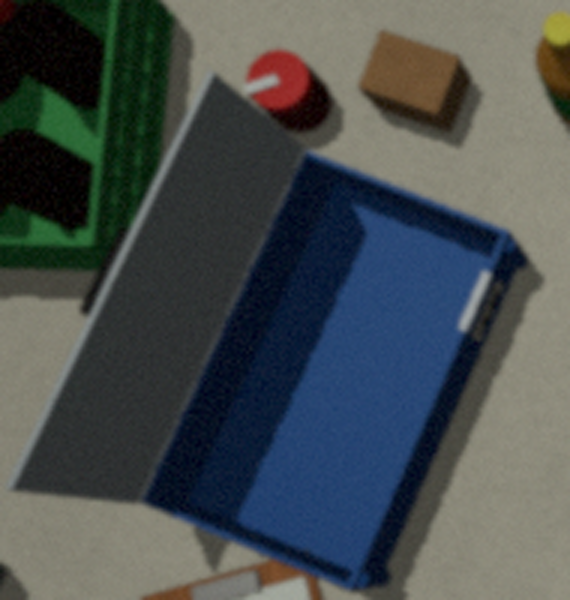

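```bash
cat >> h.py <<'E'
from scipy.spatial.transform import Rotation as R
E
python3 - <<'E'
from h import *
c1=lambda x,y:(x/5+200-.4,y/5+150-.4)
c2=lambda x,y:(x/3+5-.33,y/3+100-.33)
f=lambda *a:print(*[np.round(v,4) for v in a])
for n,a,b in [('red',(125,125),(145,172)),('black',(341,266),(322,315)),('green',(624,131),(615,180))]:
    A=onz('top',c1(*a),.08);B=onz('top',c1(*b),.08); d=A-B; f(n,A,np.degrees(np.arctan2(d[1],d[0])))
print('cradle'); cs=[onz('top',c1(*p),.014) for p in [(300,435),(445,392),(515,598),(370,645)]]; f(np.array(cs),np.mean(cs,0))
for i,j in [(3,0),(2,1)]:
    d=cs[i]-cs[j]; d=-d; f(np.linalg.norm(d),np.degrees(np.arctan2(d[1],d[0])))
f('handle top',onz('top',c1(427,545),.143)); 
print('tote'); cs=[onz('top',c2(*p),.1) for p in [(513,237),(372,583),(148,497),(308,155)]];f(np.array(cs),np.mean(cs,0))
for i,j in [(0,1),(1,2),(2,3),(3,0)]:
    d=cs[j]-cs[i]; f(np.linalg.norm(d),np.degrees(np.arctan2(d[1],d[0])))
s=sensors.state(); f(R.from_quat(s['ee_rot']).as_matrix(), s['clock'])
E
python3 - <<'E'
import cv2
im=cv2.imread('pics/scene0.png')
cv2.imwrite('pics/c3.png',cv2.resize(im[165:300,165:330],None,fx=4.5,fy=4.5,interpolation=cv2.INTER_CUBIC))
cv2.imwrite('pics/c4.png',cv2.resize(im[40:200,220:400],None,fx=4,fy=3.5,interpolation=cv2.INTER_CUBIC))
E
```

```text
Traceback (most recent call last):
numpy._core._exceptions._UFuncNoLoopError: ufunc 'multiply' did not contain a loop with signature matching types (dtype('<U3'), dtype('float64')) -> None
```

View pics/c3.png

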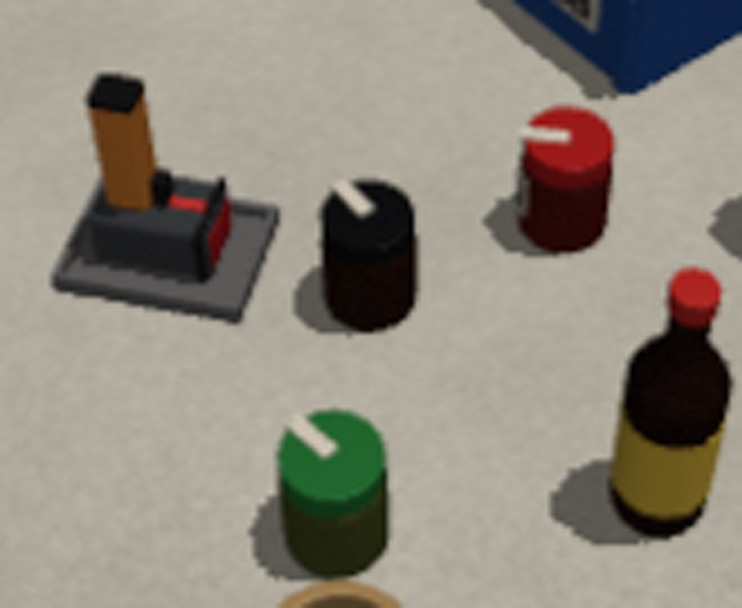

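View pics/c4.png

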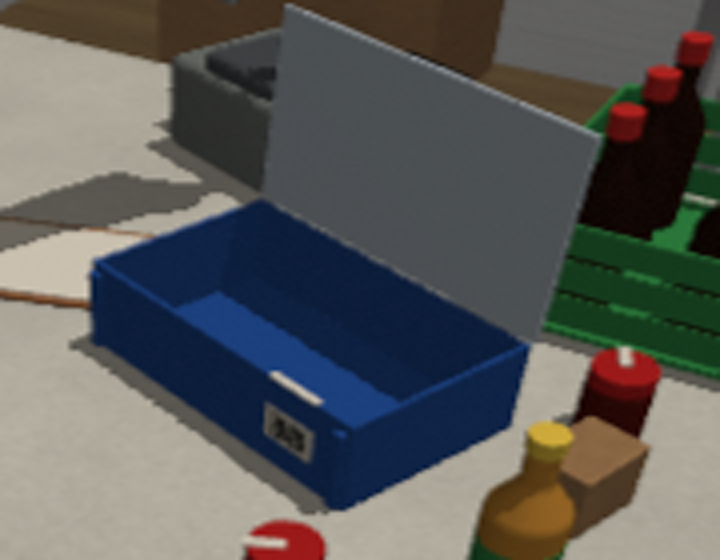

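The scene crop shows scanner top at about (190,185), black jar at (247,215), red at (291,204) and green at (239,270). There are two red jars in the top view: (226,178) and (100,129). The one at (226,178) is farther right, so I'll use it. There is no yellow-capped jar: (193,110) is the oil bottle.

```bash
cat > m.py <<'E'
from h import *
c1=lambda x,y:(x/5+200-.4,y/5+150-.4)
c2=lambda x,y:(x/3+5-.33,y/3+100-.33)
f=lambda *a:print(*[v if isinstance(v,str) else np.round(v,4).tolist() for v in a])
for n,a,b in [('red',(125,125),(145,172)),('black',(341,266),(322,315)),('green',(624,131),(615,180))]:
    A=onz('top',c1(*a),.08);B=onz('top',c1(*b),.08); d=A-B; f(n,A,np.degrees(np.arctan2(d[1],d[0])))
print('cradle'); cs=[onz('top',c1(*p),.014) for p in [(300,435),(445,392),(515,598),(370,645)]]; f(np.array(cs),np.mean(cs,0))
for i,j in [(3,0),(2,1)]:
    d=cs[i]-cs[j]; d=-d; f(np.linalg.norm(d),np.degrees(np.arctan2(d[1],d[0])))
f('handle top',onz('top',c1(427,545),.143),'scene',onz('scene',(190.6,185.2),.143))
sc=lambda x,y:(x/4.5+165-.4,y/4.5+165-.4)
f('scene jars',onz('scene',sc(568,140),.08),onz('scene',sc(368,215),.08),onz('scene',sc(331,458),.08))
f('scene cradle',[onz('scene',sc(*p),.014) for p in [(278,210),(240,318),(55,283)]])
print('tote'); cs=[onz('top',c2(*p),.1) for p in [(513,237),(372,583),(148,497),(308,155)]];f(np.array(cs),np.mean(cs,0))
for i,j in [(0,1),(1,2),(2,3),(3,0)]:
    d=cs[j]-cs[i]; f(np.linalg.norm(d),np.degrees(np.arctan2(d[1],d[0])))
s4=lambda x,y:(x/4+220-.4,y/3.5+40-.4)
f('tote scene',[onz('scene',s4(*p),.1) for p in [(340,432),(95,265),(262,203),(525,347)]])
f('label tab', onz('top',c2(478,301),.1),onz('scene',s4(297,388),.1))
s=sensors.state(); f(R.from_quat(s['ee_rot']).as_matrix(), s['clock'])
E
python3 m.py
```

```text
red [0.6302, -0.0197, 0.08] 24.4098
black [0.555, -0.1392, 0.08] -19.9041
green [0.6336, -0.293, 0.08] -10.2639
cradle
[[0.4687, -0.1201, 0.014], [0.4948, -0.2014, 0.014], [0.3808, -0.2416, 0.014], [0.3532, -0.1613, 0.014]] [0.4244, -0.1811, 0.014]
0.1226 19.6439
0.1209 19.4169
handle top [0.4033, -0.1832, 0.143] scene [0.4125, -0.1836, 0.143]
scene jars [0.6333, -0.0205, 0.08] [0.5605, -0.1405, 0.08] [0.6383, -0.296, 0.08]
scene cradle [[0.4732, -0.1186, 0.014], [0.5057, -0.2053, 0.014], [0.3891, -0.244, 0.014]]
tote
[[0.6115, 0.11, 0.1], [0.3056, 0.2156, 0.1], [0.3743, 0.4137, 0.1], [0.6824, 0.2983, 0.1]] [0.4934, 0.2594, 0.1]
0.3236 160.9478
0.2096 70.8734
0.329 -20.5411
0.2012 -110.6266
tote scene [[0.6112, 0.1074, 0.1], [0.3072, 0.23, 0.1], [0.3749, 0.4156, 0.1], [0.6852, 0.2986, 0.1]]
label tab [0.5528, 0.1381, 0.1] [0.5545, 0.145, 0.1]
[[-0.0, 0.4258, 0.9048], [0.0, 0.9048, -0.4258], [-1.0, 0.0, -0.0]] 0.85
```

```bash
cat >> h.py <<'E'
def orient(az,pitch=0):
    """tool x down, tool z at azimuth az(deg)"""
    a=np.radians(az); z=np.array([np.cos(a),np.sin(a),0]); x=np.array([0,0,-1.]); y=np.cross(z,x)
    return R.from_matrix(np.c_[x,y,z])
def inc(pos,az,s=None,Rt=None,frm=None):
    s=s or sensors.state(); p0,R0=(s['tcp_pos'],R.from_quat(s['ee_rot'])) if frm is None else frm
    Rt=Rt or orient(az)
    d=R0.inv().apply(np.asarray(pos)-p0)*1000; r=(R0.inv()*Rt).as_rotvec()
    print('inc',np.round(d,1).tolist(),'rot',np.round(r,3).tolist(),'|d|',round(np.linalg.norm(d)))
    return (np.asarray(pos),Rt)
def st():
    s=sensors.state(); az=np.degrees(np.arctan2(*R.from_quat(s['ee_rot']).as_matrix()[:2,2][::-1]))
    print('t',round(s['clock'],2),'p',np.round(s['tcp_pos'],4).tolist(),'az',round(az,1),'q',np.round(s['joint_positions'],2).tolist(),'F',np.round(s['wrist_force'],1).tolist(),'gap',round(s['finger_gap'],4))
E
python3 - <<'E'
from h import *
st()
inc((.32,.50,.45),-25); inc((.58,.12,.45),-90)
E
```

```text
t 0.85 p [0.2767, 0.5881, 0.3039] az -25.2 q [-1.23, 0.33, 0.04, 1.47, -0.01, 1.34, -0.06] F [0.4, 0.2, -0.5] gap 0.0852
inc [-146.1, -61.3, 76.7] rot [-0.003, -0.0, -0.0] |d| 176
inc [-146.1, -294.4, 473.7] rot [1.131, -0.0, 0.0] |d| 577
```

jog_arm(increments=[{"x": -60}, {"x": -120}, {"x": -146, "y": -40, "z": 50, "rx": 0.1}, {"x": -146, "y": -70, "z": 100, "rx": 0.25}, {"x": -146, "y": -100, "z": 150, "rx": 0.4}])

```text
schema error: expected keys x, y, z, rx, ry, rz
```

```bash
python3 -c "
from h import *
st(); inc((.58,.12,.45),-90)"
```

```text
t 0.85 p [0.2767, 0.5881, 0.3039] az -25.2 q [-1.23, 0.33, 0.04, 1.47, -0.01, 1.34, -0.06] F [0.4, 0.2, -0.5] gap 0.0852
inc [-146.1, -294.4, 473.7] rot [1.131, -0.0, 0.0] |d| 577
```

jog_arm(increments=[{"x": -60, "y": 0, "z": 0, "rx": 0, "ry": 0, "rz": 0}, {"x": -120, "y": 0, "z": 0, "rx": 0, "ry": 0, "rz": 0}, {"x": -146, "y": -40, "z": 50, "rx": 0.1, "ry": 0, "rz": 0}, {"x": -146, "y": -70, "z": 100, "rx": 0.25, "ry": 0, "rz": 0}, {"x": -146, "y": -100, "z": 150, "rx": 0.4, "ry": 0, "rz": 0}])

```text
clock: 1.48
tcp_pos: [0.3708, 0.432, 0.4507]
ee_rot: [0.29, 0.645, -0.289, 0.645]
wrist_force: [1.7, -0.3, -0.0]
finger_gap: 0.0854
```

```bash
python3 -c "
from h import *
st(); inc((.58,.12,.45),-90)"
```

```text
t 1.48 p [0.3708, 0.432, 0.4507] az -48.4 q [-1.09, 0.13, 0.17, 1.42, -0.02, 1.59, -0.19] F [1.7, -0.3, -0.0] gap 0.0854
inc [0.5, -50.8, 372.2] rot [0.726, -0.001, -0.001] |d| 376
```

jog_arm(increments=[{"x": 0, "y": -50, "z": 370, "rx": 0.9, "ry": 0, "rz": 0}, {"x": 0, "y": -50, "z": 370, "rx": 0.9, "ry": 0, "rz": 0}, {"x": 0, "y": -50, "z": 370, "rx": 0.9, "ry": 0, "rz": 0}, {"x": 0, "y": -50, "z": 370, "rx": 0.9, "ry": 0, "rz": 0}, {"x": 0, "y": -50, "z": 370, "rx": 0.9, "ry": 0, "rz": 0}])

```text
clock: 2.1
tcp_pos: [0.5462, 0.1734, 0.4503]
ee_rot: [0.542, 0.455, -0.541, 0.455]
wrist_force: [0.6, 0.5, 0.9]
finger_gap: 0.0855
```

```bash
python3 -c "
from h import *
st(); inc((.43,-.183,.32),-160.5)"
```

```text
t 2.1 p [0.5462, 0.1734, 0.4503] az -100.0 q [-0.79, 0.14, 0.47, 1.43, -0.06, 1.59, -0.5] F [0.6, 0.5, 0.9] gap 0.0855
inc [130.0, -52.8, 371.3] rot [1.056, -0.001, -0.0] |d| 397
```

jog_arm(increments=[{"x": 130, "y": -52, "z": 371, "rx": 1.056, "ry": 0, "rz": 0}, {"x": 130, "y": -52, "z": 371, "rx": 1.056, "ry": 0, "rz": 0}, {"x": 130, "y": -52, "z": 371, "rx": 1.056, "ry": 0, "rz": 0}, {"x": 130, "y": -52, "z": 371, "rx": 1.056, "ry": 0, "rz": 0}, {"x": 130, "y": -52, "z": 371, "rx": 1.056, "ry": 0, "rz": 0}])

```text
clock: 2.72
tcp_pos: [0.455, -0.1078, 0.3471]
ee_rot: [0.689, 0.161, -0.688, 0.16]
wrist_force: [1.2, -0.2, 0.6]
finger_gap: 0.0855
```

```bash
python3 -c "
from h import *
st(); inc((.408,-.183,.30),-160.5)"
```

```text
t 2.73 p [0.455, -0.1078, 0.3471] az -153.7 q [-0.58, -0.12, 0.67, 1.85, 0.08, 1.39, -1.04] F [1.2, -0.2, 0.6] gap 0.0855
inc [47.0, 46.6, 75.5] rot [0.118, -0.001, 0.0] |d| 100
```

jog_arm(increments=[{"x": 25, "y": 25, "z": 40, "rx": 0.118, "ry": 0, "rz": 0}, {"x": 47, "y": 47, "z": 75, "rx": 0.118, "ry": 0, "rz": 0}, {"x": 47, "y": 47, "z": 75, "rx": 0.118, "ry": 0, "rz": 0}, {"x": 47, "y": 47, "z": 75, "rx": 0.118, "ry": 0, "rz": 0}, {"x": 47, "y": 47, "z": 75, "rx": 0.118, "ry": 0, "rz": 0}])

```text
clock: 3.35
tcp_pos: [0.4107, -0.1807, 0.301]
ee_rot: [0.697, 0.122, -0.696, 0.123]
wrist_force: [0.3, 1.0, -0.1]
finger_gap: 0.0852
```

```bash
python3 -c "
from h import *
st(); snap('wrist','w1.png'); snap('top','t1.png'); im=snap('scene','s1.png')"
```

```text
t 3.35 p [0.4107, -0.1807, 0.301] az -160.0 q [-0.5, -0.16, 0.75, 1.96, 0.12, 1.3, -1.01] F [0.3, 1.0, -0.1] gap 0.0852
```

View pics/w1.png

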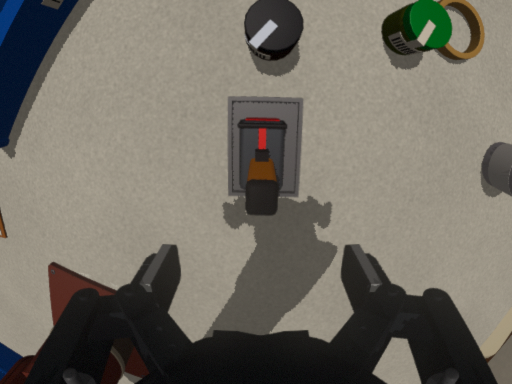

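View pics/s1.png

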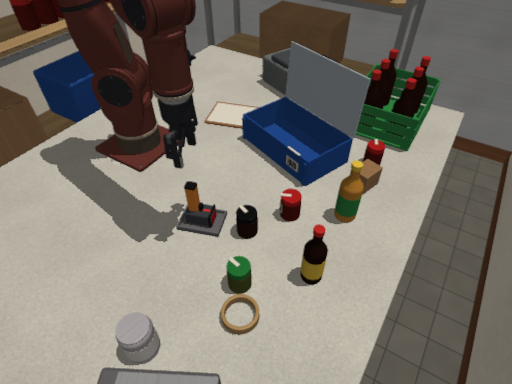

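```bash
cat >> h.py <<'E'
def wonz(uv,z,s=None):
    s=s or sensors.state(); c=viewer.calibration('wrist');K=c['K'];T=c['tool_from_camera']
    d=np.array([uv[0]-K[0,2],uv[1]-K[1,2]]); r=np.linalg.norm(d); th=r/K[0,0]
    v=np.array([np.sin(th)*d[0]/r,-np.sin(th)*d[1]/r,-np.cos(th)])
    R0=R.from_quat(s['ee_rot']); o=R0.apply(T[:3,3])+s['tcp_pos']; w=R0.apply(T[:3,:3]@v)
    return o+w*(z-o[2])/w[2]
E
python3 - <<'E'
import cv2
im=cv2.imread('pics/w1.png')
cv2.imwrite('pics/c5.png',cv2.resize(im[80:230,200:330],None,fx=4,fy=4,interpolation=cv2.INTER_CUBIC))
E
```

```text
(no output)
```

View pics/c5.png

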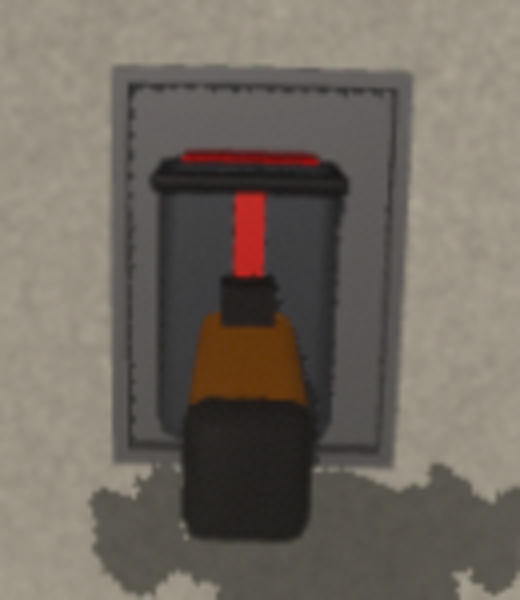

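```bash
cat > n.py <<'E'
from h import *
k=lambda x,y:(x/4+200-.4,y/4+80-.4)
print('handle',wonz(k(248,470),.143).round(4))
a,b=wonz(k(155,182),.049),wonz(k(346,186),.049); d=a-b; print('front',a.round(4),b.round(4),np.degrees(np.arctan2(d[1],d[0]))-90)
cs=[wonz(k(*p),.014) for p in [(112,68),(411,75),(392,466),(115,462)]]; print(np.mean(cs,0).round(4))
for i,j in [(3,0),(2,1),(1,0),(2,3)]:
    d=cs[j]-cs[i]; print(round(np.linalg.norm(d),4),round(np.degrees(np.arctan2(d[1],d[0])),1))
st()
E
python3 n.py
```

```text
handle [ 0.4095 -0.1822  0.143 ]
front [ 0.4467 -0.142   0.049 ] [ 0.4634 -0.1911  0.049 ] 18.818344103994363
[ 0.4265 -0.1795  0.014 ]
0.124 19.0
0.1235 19.0
0.089 108.8
0.0889 109.1
t 3.5 p [0.4104, -0.181, 0.3007] az -160.1 q [-0.5, -0.16, 0.75, 1.96, 0.12, 1.3, -1.01] F [0.2, 0.0, -0.8] gap 0.0857
```

```bash
python3 -c "
from h import *
inc((.4095,-.1822,.164),-161)"
```

```text
inc [136.7, 0.7, 1.3] rot [0.016, -0.0, -0.0] |d| 137
```

jog_arm(increments=[{"x": 40, "y": 0.5, "z": 1.3, "rx": 0.016, "ry": 0, "rz": 0}, {"x": 80, "y": 0.7, "z": 1.3, "rx": 0.016, "ry": 0, "rz": 0}, {"x": 110, "y": 0.7, "z": 1.3, "rx": 0.016, "ry": 0, "rz": 0}, {"x": 130, "y": 0.7, "z": 1.3, "rx": 0.016, "ry": 0, "rz": 0}, {"x": 137, "y": 0.7, "z": 1.3, "rx": 0.016, "ry": 0, "rz": 0}])

```text
clock: 4.12
tcp_pos: [0.4086, -0.1824, 0.1626]
ee_rot: [-0.697, -0.116, 0.698, -0.116]
wrist_force: [0.4, -0.3, 0.0]
finger_gap: 0.0853
```

jog_arm(increments=[{"x": 0, "y": 0, "z": 0, "rx": 0, "ry": 0, "rz": 0}, {"x": 0, "y": 0, "z": 0, "rx": 0, "ry": 0, "rz": 0}, {"x": 0, "y": 0, "z": 0, "rx": 0, "ry": 0, "rz": 0}, {"x": 0, "y": 0, "z": 0, "rx": 0, "ry": 0, "rz": 0}, {"x": 0, "y": 0, "z": 0, "rx": 0, "ry": 0, "rz": 0}], gripper=1, force=60)

```text
clock: 4.75
tcp_pos: [0.4093, -0.1827, 0.1642]
ee_rot: [0.698, 0.116, -0.697, 0.116]
wrist_force: [-1.1, 1.9, 6.9]
finger_gap: 0.0253
```

```bash
python3 -c "
from h import *
st()
snap('scene','s2.png')
c=np.array([.494,.26]);a=np.radians(69.3);X=np.array([np.cos(a),np.sin(a)]);Y=np.array([-X[1],X[0]])
L=c-.1*X-.1*Y;print('L',L)
p=L-X*.116; print(p); f=inc((.4095,-.1822,.215),-161); 
f2=inc((p[0]-X[0]*.04,p[1]-X[1]*.04,.215),69.3-180,frm=f)
inc((p[0],p[1],.187),69.3-180,frm=f2)"
```

```text
t 4.75 p [0.4093, -0.1827, 0.1642] az -161.1 q [-0.49, 0.04, 0.84, 2.13, -0.04, 0.98, -0.87] F [-1.1, 1.9, 6.9] gap 0.0253
L [0.55219692 0.13110811]
[0.51119384 0.0225966 ]
inc [-50.9, -0.4, -0.5] rot [-0.001, -0.001, 0.0] |d| 51
inc [0.0, -129.8, -137.3] rot [-0.878, 0.0, 0.0] |d| 189
inc [28.0, 0.0, -40.0] rot [0.0, 0.0, 0.0] |d| 49
```

jog_arm(increments=[{"x": -30, "y": 0, "z": 0, "rx": 0, "ry": 0, "rz": 0}, {"x": -65, "y": 0, "z": 0, "rx": 0, "ry": 0, "rz": 0}, {"x": -96, "y": 0, "z": 0, "rx": 0, "ry": 0, "rz": 0}, {"x": -96, "y": -40, "z": -40, "rx": -0.18, "ry": 0, "rz": 0}, {"x": -96, "y": -80, "z": -80, "rx": -0.36, "ry": 0, "rz": 0}])

```text
clock: 5.42
tcp_pos: [0.4591, -0.0802, 0.2602]
ee_rot: [0.666, 0.241, -0.664, 0.24]
wrist_force: [1.3, 0.3, -2.7]
finger_gap: 0.0256
```

```bash
python3 -c "
from h import *
st(); snap('wrist','w2.png')
f=inc((.497,-.015,.26),-110.7)
inc((.511,.022,.187),-110.7,frm=f)"
```

```text
t 5.42 p [0.4591, -0.0802, 0.2602] az -140.2 q [-0.65, -0.06, 0.71, 1.98, 0.04, 1.2, -0.82] F [1.3, 0.3, -2.7] gap 0.0256
inc [-0.0, -20.1, -64.0] rot [-0.497, -0.003, -0.0] |d| 67
inc [73.0, 0.0, -39.6] rot [0.0, 0.0, 0.0] |d| 83
```

View pics/w2.png

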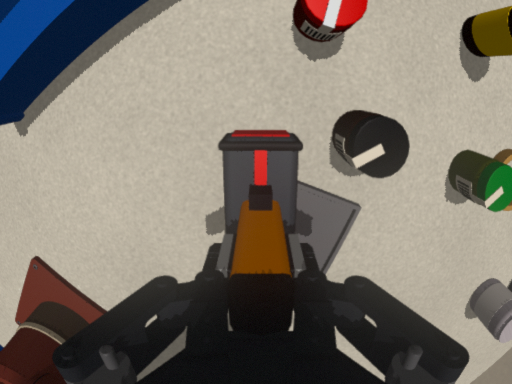

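The scanner is held straight, with its window at (260,134).

jog_arm(increments=[{"x": 0, "y": -8, "z": -25, "rx": -0.18, "ry": 0, "rz": 0}, {"x": 0, "y": -15, "z": -50, "rx": -0.36, "ry": 0, "rz": 0}, {"x": 0, "y": -20, "z": -64, "rx": -0.497, "ry": 0, "rz": 0}, {"x": 0, "y": -20, "z": -64, "rx": -0.497, "ry": 0, "rz": 0}, {"x": 0, "y": -20, "z": -64, "rx": -0.497, "ry": 0, "rz": 0}])

```text
clock: 6.1
tcp_pos: [0.4948, -0.0258, 0.2593]
ee_rot: [-0.587, -0.394, 0.587, -0.394]
wrist_force: [-0.4, -1.0, -2.1]
finger_gap: 0.0252
```

```bash
python3 -c "
from h import *
st(); snap('wrist','w3.png')
inc((.511,.022,.187),-110.7)"
```

```text
t 6.1 p [0.4948, -0.0258, 0.2593] az -112.2 q [-0.7, 0.03, 0.69, 1.92, -0.02, 1.2, -0.39] F [-0.4, -1.0, -2.1] gap 0.0252
inc [72.4, -3.1, -50.5] rot [-0.026, 0.0, 0.0] |d| 88
```

View pics/w3.png

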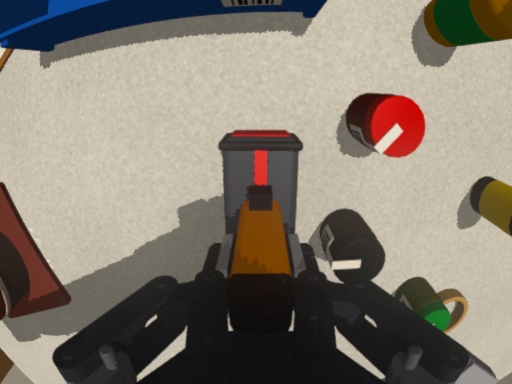

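jog_arm(increments=[{"x": 20, "y": -3, "z": -15, "rx": -0.026, "ry": 0, "rz": 0}, {"x": 45, "y": -3, "z": -30, "rx": -0.026, "ry": 0, "rz": 0}, {"x": 65, "y": -3, "z": -45, "rx": -0.026, "ry": 0, "rz": 0}, {"x": 72, "y": -3, "z": -50, "rx": -0.026, "ry": 0, "rz": 0}, {"x": 72, "y": -3, "z": -50, "rx": -0.026, "ry": 0, "rz": 0}])

```text
clock: 6.78
tcp_pos: [0.511, 0.022, 0.1876]
ee_rot: [-0.581, -0.403, 0.581, -0.403]
wrist_force: [-1.1, 0.5, -1.6]
finger_gap: 0.0252
```

```bash
python3 -c "
from h import *
st(); snap('wrist','w4.png'); snap('scene','s4.png'); snap('top','t4.png'); st()
inc((.511,.022,.187),-110.7)"
```

```text
t 6.78 p [0.511, 0.022, 0.1876] az -110.5 q [-0.72, 0.16, 0.65, 1.97, -0.11, 1.05, -0.38] F [-1.1, 0.5, -1.6] gap 0.0252
t 6.92 p [0.5114, 0.0217, 0.1884] az -110.6 q [-0.72, 0.16, 0.65, 1.97, -0.11, 1.05, -0.38] F [0.9, 0.3, -2.7] gap 0.0252
inc [1.4, -0.5, -0.1] rot [0.002, -0.001, -0.001] |d| 1
```

View pics/w4.png

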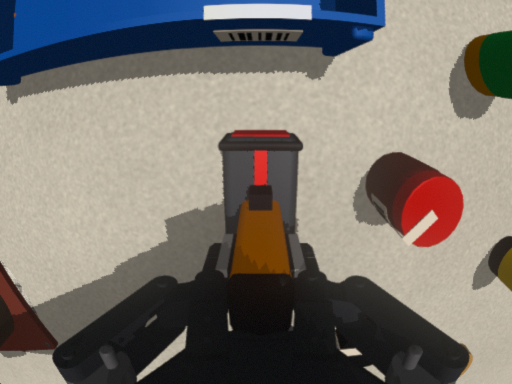

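View pics/s4.png

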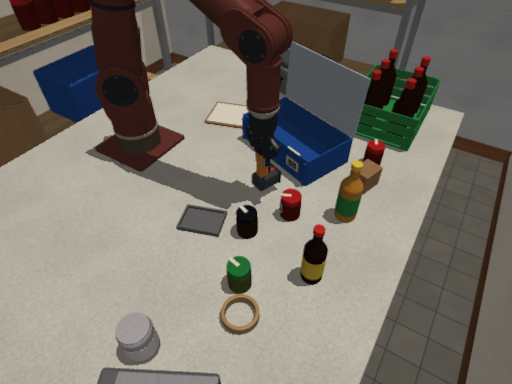

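```bash
python3 -c "
from h import *
s=sensors.state()
for uv,z in [((257.5,13),.1),((204,13),.1),((311,12),.1),((215,36),.055),((301,36),.055),((260,146),.06),((260,134),.04)]:
    P=wonz(uv,z,s); print(P.round(4), (R.from_quat(s['ee_rot']).inv().apply(P-s['tcp_pos'])*1000).round(1))
"
```

```text
[0.5544 0.1404 0.1   ] [  88.4   -1.5 -126.2]
[0.5283 0.1514 0.1   ] [  88.4  -29.9 -127.3]
[0.5815 0.1319 0.1   ] [  88.5   26.8 -127.7]
[0.526  0.1474 0.055 ] [ 133.4  -30.6 -122.7]
[0.5802 0.127  0.055 ] [ 133.5   27.3 -122.6]
[0.5277 0.0653 0.06  ] [128.4  -0.2 -46.4]
[0.5296 0.0705 0.04  ] [148.4  -0.2 -51.9]
```

jog_arm(increments=[{"x": 0, "y": 0, "z": 0, "rx": 0, "ry": 0, "rz": 0}, {"x": 0, "y": 0, "z": 0, "rx": 0, "ry": 0, "rz": 0}, {"x": 0, "y": 0, "z": 0, "rx": 0, "ry": 0, "rz": 0}, {"x": 0, "y": 0, "z": 0, "rx": 0, "ry": 0, "rz": 0}, {"x": 0, "y": 0, "z": 0, "rx": 0, "ry": 0, "rz": 0}])

```text
clock: 7.55
tcp_pos: [0.5111, 0.0225, 0.1874]
ee_rot: [-0.581, -0.403, 0.581, -0.403]
wrist_force: [-0.3, -0.3, -2.1]
finger_gap: 0.0256
```

jog_arm(increments=[{"x": 0, "y": 0, "z": 0, "rx": 0, "ry": 0, "rz": 0}, {"x": 0, "y": 0, "z": 0, "rx": 0, "ry": 0, "rz": 0}, {"x": 0, "y": 0, "z": 0, "rx": 0, "ry": 0, "rz": 0}, {"x": 0, "y": 0, "z": 0, "rx": 0, "ry": 0, "rz": 0}, {"x": 0, "y": 0, "z": 0, "rx": 0, "ry": 0, "rz": 0}])

```text
clock: 8.18
tcp_pos: [0.5112, 0.0225, 0.1875]
ee_rot: [-0.581, -0.403, 0.581, -0.403]
wrist_force: [-0.8, 0.2, -1.6]
finger_gap: 0.026
```

jog_arm(increments=[{"x": 0, "y": 0, "z": 0, "rx": 0, "ry": 0, "rz": 0}, {"x": 0, "y": 0, "z": 0, "rx": 0, "ry": 0, "rz": 0}, {"x": 0, "y": 0, "z": 0, "rx": 0, "ry": 0, "rz": 0}, {"x": 0, "y": 0, "z": 0, "rx": 0, "ry": 0, "rz": 0}, {"x": 0, "y": 0, "z": 0, "rx": 0, "ry": 0, "rz": 0}])

```text
clock: 8.8
tcp_pos: [0.5112, 0.0225, 0.1875]
ee_rot: [0.581, 0.403, -0.581, 0.403]
wrist_force: [0.4, -0.4, -1.5]
finger_gap: 0.0249
```

```bash
python3 -c "
from h import *
st()
im=snap('top','t5.png'); snap('wrist','w5.png')
cv2.imwrite('pics/c6.png',cv2.cvtColor(cv2.resize(im[140:290,190:350],None,fx=5,fy=4,interpolation=cv2.INTER_CUBIC),cv2.COLOR_RGB2BGR))
for n in ['red','black','green','yellow']:
    for r in nets.masks_of('top','jar_%s_center'%n): print(n,r['score'],np.round(r['extent'],1))
"
```

```text
t 8.8 p [0.5112, 0.0225, 0.1875] az -110.5 q [-0.72, 0.17, 0.65, 1.97, -0.12, 1.05, -0.38] F [0.4, -0.4, -1.5] gap 0.0249
red 0.65 [101.8 131.6  28.5  25.9]
red 0.58 [ 55.  195.2  96.8 137.1]
red 0.55 [229.  176.8  19.6  26.7]
red 0.25 [ 83.7 211.4 156.3 171.9]
black 0.68 [267.3 204.1  22.8  23.7]
black 0.61 [348.  164.9  32.7  31.2]
green 0.69 [321.3 178.9  26.   29.3]
yellow 0.68 [322.6 179.6  22.   29.1]
```

View pics/c6.png

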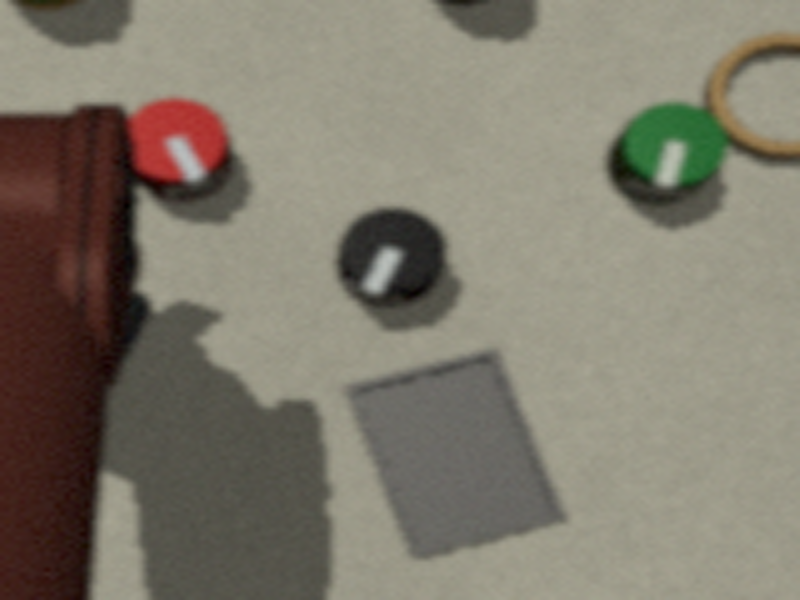

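View pics/w5.png

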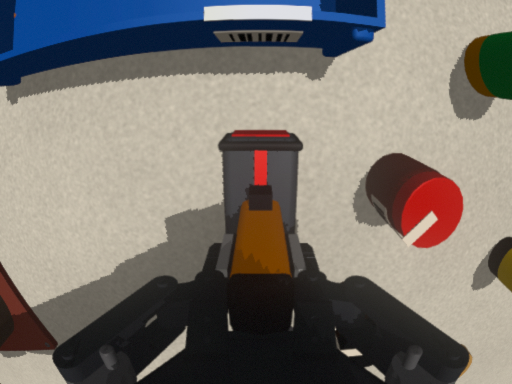

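```bash
python3 -c "
from h import *
inc((.4975,-.081,.174),24.4-180)
st()
s=sensors.state()
a=wonz((437,211),.08,s);b=wonz((408,240),.08,s);print(a,b,np.degrees(np.arctan2(*(a-b)[:2][::-1])))
"
```

```text
inc [13.5, 23.4, 101.8] rot [0.787, 0.0, 0.0] |d| 105
t 9.1 p [0.5112, 0.0225, 0.1875] az -110.5 q [-0.72, 0.17, 0.65, 1.97, -0.12, 1.05, -0.38] F [0.8, -0.3, -2.0] gap 0.0255
[ 0.63574768 -0.01799049  0.08      ] [ 0.60812244 -0.03205654  0.08      ] 26.984004950943827
```

jog_arm(increments=[{"x": 3, "y": 5, "z": 22, "rx": 0.17, "ry": 0, "rz": 0}, {"x": 6, "y": 10, "z": 44, "rx": 0.34, "ry": 0, "rz": 0}, {"x": 9, "y": 15, "z": 66, "rx": 0.51, "ry": 0, "rz": 0}, {"x": 12, "y": 20, "z": 88, "rx": 0.66, "ry": 0, "rz": 0}, {"x": 13, "y": 23, "z": 102, "rx": 0.78, "ry": 0, "rz": 0}])

```text
clock: 9.72
tcp_pos: [0.4967, -0.0822, 0.1744]
ee_rot: [-0.691, -0.15, 0.691, -0.15]
wrist_force: [0.0, -0.2, -2.3]
finger_gap: 0.0253
```

```bash
python3 -c "
from h import *
snap('wrist','w6.png'); st()"
```

```text
t 9.78 p [0.4964, -0.0839, 0.1744] az -155.9 q [-0.66, 0.18, 0.82, 2.0, -0.16, 1.02, -0.92] F [-0.7, -1.8, -1.8] gap 0.0254
```

View pics/w6.png

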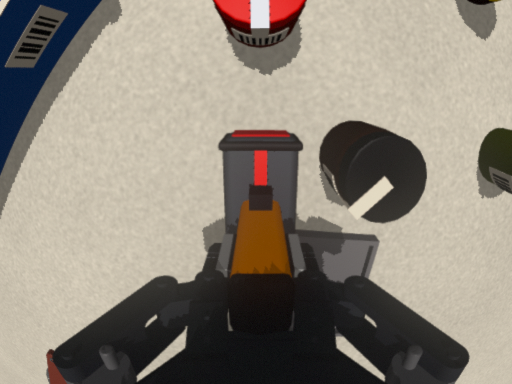

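The red jar's strip and label are centred at (260,30), right on the scanner's axis. I'll hold here.

jog_arm(increments=[{"x": 0, "y": 0, "z": 0, "rx": 0, "ry": 0, "rz": 0}, {"x": 0, "y": 0, "z": 0, "rx": 0, "ry": 0, "rz": 0}, {"x": 0, "y": 0, "z": 0, "rx": 0, "ry": 0, "rz": 0}, {"x": 0, "y": 0, "z": 0, "rx": 0, "ry": 0, "rz": 0}, {"x": 0, "y": 0, "z": 0, "rx": 0, "ry": 0, "rz": 0}])

```text
clock: 10.4
tcp_pos: [0.4971, -0.0809, 0.1745]
ee_rot: [0.691, 0.152, -0.691, 0.152]
wrist_force: [-0.8, -0.8, -2.0]
finger_gap: 0.0253
```

jog_arm(increments=[{"x": 0, "y": 0, "z": 0, "rx": 0, "ry": 0, "rz": 0}, {"x": 0, "y": 0, "z": 0, "rx": 0, "ry": 0, "rz": 0}, {"x": 0, "y": 0, "z": 0, "rx": 0, "ry": 0, "rz": 0}, {"x": 0, "y": 0, "z": 0, "rx": 0, "ry": 0, "rz": 0}, {"x": 0, "y": 0, "z": 0, "rx": 0, "ry": 0, "rz": 0}])

```text
clock: 11.02
tcp_pos: [0.497, -0.0811, 0.1745]
ee_rot: [-0.691, -0.152, 0.691, -0.152]
wrist_force: [0.2, -0.7, -3.2]
finger_gap: 0.0251
```

jog_arm(increments=[{"x": 0, "y": 0, "z": 0, "rx": 0, "ry": 0, "rz": 0}, {"x": 0, "y": 0, "z": 0, "rx": 0, "ry": 0, "rz": 0}, {"x": 0, "y": 0, "z": 0, "rx": 0, "ry": 0, "rz": 0}, {"x": 0, "y": 0, "z": 0, "rx": 0, "ry": 0, "rz": 0}, {"x": 0, "y": 0, "z": 0, "rx": 0, "ry": 0, "rz": 0}])

```text
clock: 11.65
tcp_pos: [0.497, -0.0811, 0.1745]
ee_rot: [-0.691, -0.152, 0.691, -0.152]
wrist_force: [0.5, 0.1, -1.4]
finger_gap: 0.025
```

```bash
python3 -c "
from h import *
st()
im=snap('top','t7.png'); snap('wrist','w7.png')
cv2.imwrite('pics/c7.png',cv2.cvtColor(cv2.resize(im[140:290,190:350],None,fx=5,fy=4,interpolation=cv2.INTER_CUBIC),cv2.COLOR_RGB2BGR))
"
```

```text
t 11.65 p [0.497, -0.0811, 0.1745] az -155.2 q [-0.66, 0.18, 0.82, 2.0, -0.16, 1.02, -0.91] F [0.5, 0.1, -1.4] gap 0.025
```

View pics/c7.png

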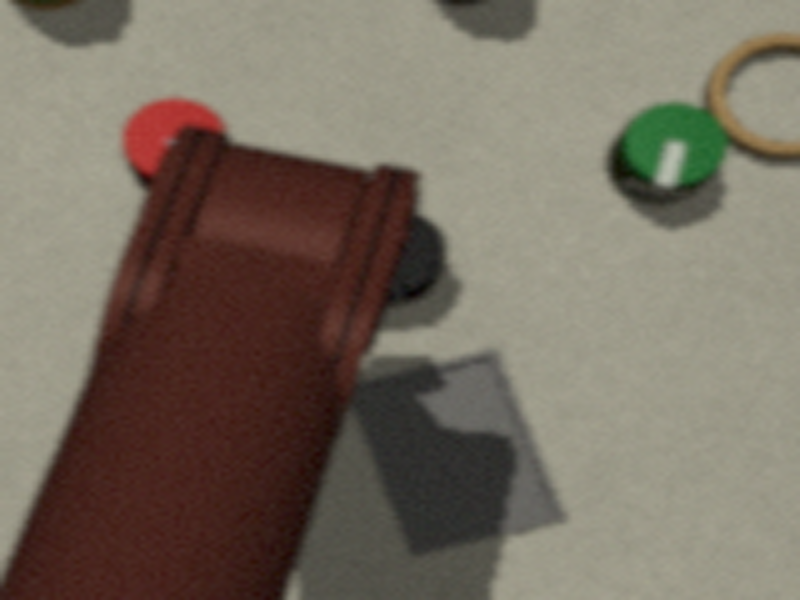

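View pics/w7.png

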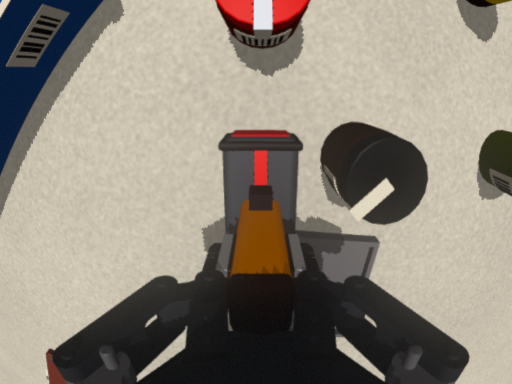

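```bash
python3 -c "
from h import *
f=inc((.46,-.085,.27),-155.5)
inc((.4915,-.268,.27),-10.3-180)
inc((.4915,-.268,.174),-10.3-180)
"
```

```text
inc [-95.5, -12.0, 35.2] rot [0.006, 0.0, -0.0] |d| 103
inc [-95.5, 167.3, 83.5] rot [0.613, 0.0, -0.0] |d| 210
inc [0.5, 167.3, 83.5] rot [0.613, 0.0, -0.0] |d| 187
```

jog_arm(increments=[{"x": -50, "y": 0, "z": 15, "rx": 0, "ry": 0, "rz": 0}, {"x": -95, "y": 0, "z": 30, "rx": 0.05, "ry": 0, "rz": 0}, {"x": -95, "y": 50, "z": 45, "rx": 0.2, "ry": 0, "rz": 0}, {"x": -95, "y": 100, "z": 60, "rx": 0.36, "ry": 0, "rz": 0}, {"x": -95, "y": 145, "z": 75, "rx": 0.53, "ry": 0, "rz": 0}])

```text
clock: 12.38
tcp_pos: [0.49, -0.2456, 0.27]
ee_rot: [0.707, -0.036, -0.706, -0.036]
wrist_force: [1.3, 0.4, -2.0]
finger_gap: 0.0255
```

```bash
python3 -c "
from h import *
snap('wrist','w8.png'); st()
inc((.4915,-.268,.174),-10.3-180)"
```

```text
t 12.43 p [0.4893, -0.2516, 0.2701] az 173.4 q [-0.5, 0.22, 1.04, 1.8, -0.2, 1.23, -1.1] F [-1.2, -2.9, -0.5] gap 0.0253
inc [96.2, 15.6, -3.9] rot [0.065, -0.002, -0.004] |d| 98
```

View pics/w8.png

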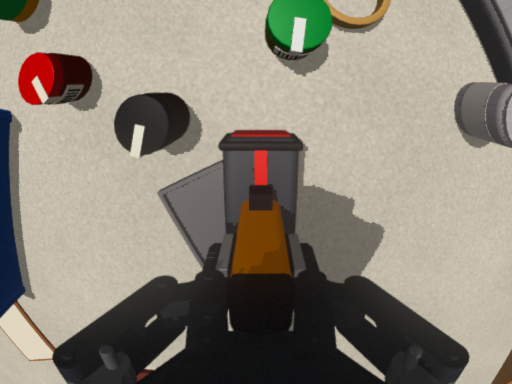

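jog_arm(increments=[{"x": 25, "y": 8, "z": -4, "rx": 0.04, "ry": 0, "rz": 0}, {"x": 50, "y": 16, "z": -4, "rx": 0.065, "ry": 0, "rz": 0}, {"x": 75, "y": 16, "z": -4, "rx": 0.065, "ry": 0, "rz": 0}, {"x": 90, "y": 16, "z": -4, "rx": 0.065, "ry": 0, "rz": 0}, {"x": 96, "y": 16, "z": -4, "rx": 0.065, "ry": 0, "rz": 0}])

```text
clock: 13.05
tcp_pos: [0.4921, -0.2603, 0.1729]
ee_rot: [-0.704, 0.057, 0.705, 0.057]
wrist_force: [0.9, 0.7, -2.1]
finger_gap: 0.0255
```

```bash
python3 -c "
from h import *
snap('wrist','w9.png'); st()
inc((.4915,-.268,.174),-10.3-180)"
```

```text
t 13.1 p [0.4922, -0.2602, 0.1728] az 170.8 q [-0.39, 0.38, 0.97, 1.88, -0.35, 1.07, -1.01] F [0.2, 0.9, -3.0] gap 0.0254
inc [-1.2, 7.8, -0.6] rot [0.019, 0.001, -0.0] |d| 8
```

View pics/w9.png

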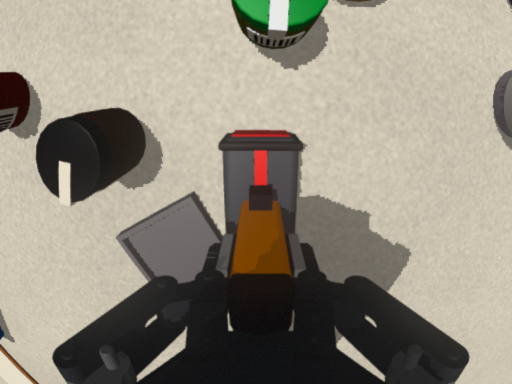

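```bash
python3 -c "
from h import *
s=sensors.state()
for uv,z in [((277,38),.055),((279,15),.08),((260,134),.04)]:
    P=wonz(uv,z,s); print(P.round(4), (R.from_quat(s['ee_rot']).inv().apply(P-s['tcp_pos'])*1000).round(1))
"
```

```text
[ 0.6063 -0.2887  0.055 ] [ 117.7    9.9 -117.4]
[ 0.6149 -0.2899  0.08  ] [  92.7    9.7 -126. ]
[ 0.5452 -0.2681  0.04  ] [132.7  -0.6 -53.8]
```

jog_arm(increments=[{"x": -1, "y": 5, "z": 0, "rx": 0, "ry": 0, "rz": 0}, {"x": -1, "y": 10, "z": 0, "rx": 0, "ry": 0, "rz": 0}, {"x": -1, "y": 10, "z": 0, "rx": 0, "ry": 0, "rz": 0}, {"x": -1, "y": 10, "z": 0, "rx": 0, "ry": 0, "rz": 0}, {"x": -1, "y": 10, "z": 0, "rx": 0, "ry": 0, "rz": 0}])

```text
clock: 13.72
tcp_pos: [0.4907, -0.2702, 0.1745]
ee_rot: [0.705, -0.057, -0.705, -0.057]
wrist_force: [-0.1, 0.2, -1.4]
finger_gap: 0.0253
```

```bash
python3 -c "
from h import *
snap('wrist','w10.png'); st()"
```

```text
t 13.78 p [0.4907, -0.2702, 0.1745] az 170.7 q [-0.37, 0.38, 0.97, 1.88, -0.36, 1.07, -0.99] F [0.1, 0.1, -1.9] gap 0.0254
```

View pics/w10.png

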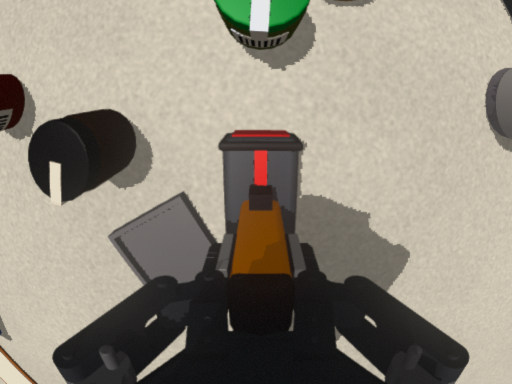

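The green jar's label is centred at column 262. I'll hold here.

jog_arm(increments=[{"x": 0, "y": 0, "z": 0, "rx": 0, "ry": 0, "rz": 0}, {"x": 0, "y": 0, "z": 0, "rx": 0, "ry": 0, "rz": 0}, {"x": 0, "y": 0, "z": 0, "rx": 0, "ry": 0, "rz": 0}, {"x": 0, "y": 0, "z": 0, "rx": 0, "ry": 0, "rz": 0}, {"x": 0, "y": 0, "z": 0, "rx": 0, "ry": 0, "rz": 0}])

```text
clock: 14.4
tcp_pos: [0.4907, -0.2703, 0.1745]
ee_rot: [0.705, -0.057, -0.705, -0.057]
wrist_force: [-0.6, 0.2, -2.6]
finger_gap: 0.0252
```

jog_arm(increments=[{"x": 0, "y": 0, "z": 0, "rx": 0, "ry": 0, "rz": 0}, {"x": 0, "y": 0, "z": 0, "rx": 0, "ry": 0, "rz": 0}, {"x": 0, "y": 0, "z": 0, "rx": 0, "ry": 0, "rz": 0}, {"x": 0, "y": 0, "z": 0, "rx": 0, "ry": 0, "rz": 0}, {"x": 0, "y": 0, "z": 0, "rx": 0, "ry": 0, "rz": 0}])

```text
clock: 15.02
tcp_pos: [0.4906, -0.2704, 0.1745]
ee_rot: [-0.705, 0.057, 0.705, 0.057]
wrist_force: [0.5, 0.0, -2.7]
finger_gap: 0.0255
```

jog_arm(increments=[{"x": 0, "y": 0, "z": 0, "rx": 0, "ry": 0, "rz": 0}, {"x": 0, "y": 0, "z": 0, "rx": 0, "ry": 0, "rz": 0}, {"x": 0, "y": 0, "z": 0, "rx": 0, "ry": 0, "rz": 0}, {"x": 0, "y": 0, "z": 0, "rx": 0, "ry": 0, "rz": 0}, {"x": 0, "y": 0, "z": 0, "rx": 0, "ry": 0, "rz": 0}])

```text
clock: 15.65
tcp_pos: [0.4906, -0.2703, 0.1745]
ee_rot: [-0.705, 0.057, 0.705, 0.057]
wrist_force: [-0.2, 0.3, -2.7]
finger_gap: 0.0253
```

```bash
python3 -c "
from h import *
st()
im=snap('top','t11.png'); snap('wrist','w11.png')
cv2.imwrite('pics/c11.png',cv2.cvtColor(cv2.resize(im[140:290,190:350],None,fx=5,fy=4,interpolation=cv2.INTER_CUBIC),cv2.COLOR_RGB2BGR))
b=np.array([.557,-.140]); 
for y in (-20,):
  d=np.array([np.cos(np.radians(y)),np.sin(np.radians(y))])
  for D in (.03,.04): print(b-d*(.087+D))
"
```

```text
t 15.65 p [0.4906, -0.2703, 0.1745] az 170.7 q [-0.37, 0.38, 0.97, 1.88, -0.36, 1.07, -0.99] F [-0.2, 0.3, -2.7] gap 0.0253
[ 0.44705596 -0.09998364]
[ 0.43765904 -0.09656344]
```

View pics/c11.png

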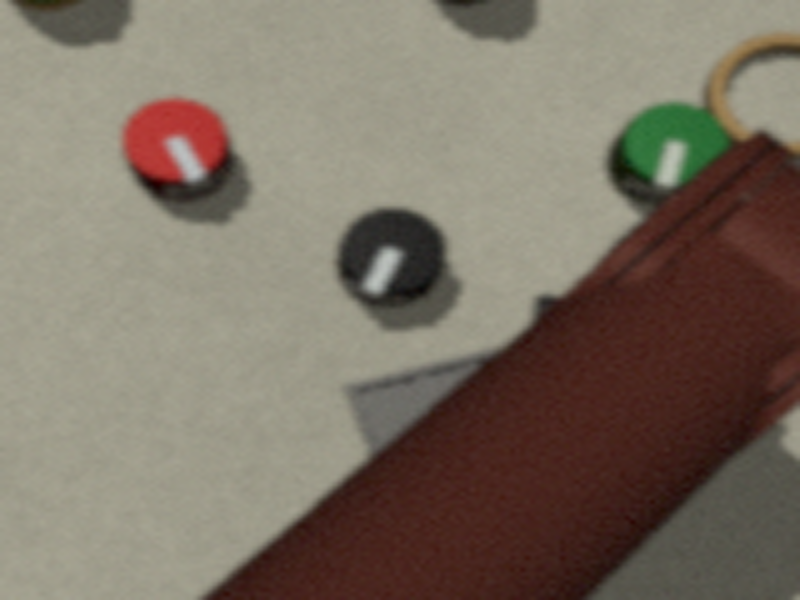

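View pics/w11.png

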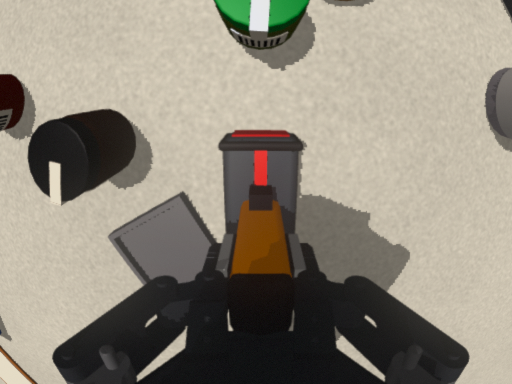

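```bash
python3 -c "
from h import *
inc((.447,-.10,.27),160)
"
```

```text
inc [-95.5, -161.1, 70.5] rot [0.187, 0.0, -0.0] |d| 200
```

jog_arm(increments=[{"x": -50, "y": 0, "z": 15, "rx": 0, "ry": 0, "rz": 0}, {"x": -95, "y": -10, "z": 40, "rx": 0.05, "ry": 0, "rz": 0}, {"x": -95, "y": -60, "z": 60, "rx": 0.1, "ry": 0, "rz": 0}, {"x": -95, "y": -115, "z": 70, "rx": 0.187, "ry": 0, "rz": 0}, {"x": -95, "y": -161, "z": 70, "rx": 0.187, "ry": 0, "rz": 0}])

```text
clock: 16.38
tcp_pos: [0.447, -0.0982, 0.2699]
ee_rot: [0.697, -0.122, -0.696, -0.124]
wrist_force: [1.1, 0.2, -1.4]
finger_gap: 0.0255
```

```bash
python3 -c "
from h import *
snap('wrist','w12.png'); st()
inc((.447,-.10,.18),160)"
```

```text
t 16.43 p [0.4481, -0.0918, 0.2697] az 160.4 q [-0.86, -0.13, 0.91, 1.99, 0.11, 1.23, -1.9] F [2.2, 6.8, -2.1] gap 0.0251
inc [89.7, 8.5, -1.7] rot [0.007, 0.0, 0.004] |d| 90
```

View pics/w12.png

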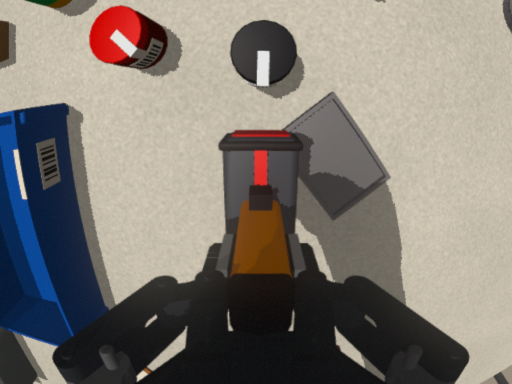

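jog_arm(increments=[{"x": 0, "y": 0, "z": 0, "rx": 0, "ry": 0, "rz": 0}, {"x": 30, "y": 0, "z": 0, "rx": 0, "ry": 0, "rz": 0}, {"x": 60, "y": 0, "z": 0, "rx": 0, "ry": 0, "rz": 0}, {"x": 82, "y": 0, "z": 0, "rx": 0, "ry": 0, "rz": 0}, {"x": 90, "y": 0, "z": 0, "rx": 0, "ry": 0, "rz": 0}])

```text
clock: 17.05
tcp_pos: [0.4468, -0.1015, 0.1786]
ee_rot: [-0.696, 0.124, 0.697, 0.123]
wrist_force: [-0.5, -0.4, -2.2]
finger_gap: 0.0254
```

```bash
python3 -c "
from h import *
snap('wrist','w13.png'); st(); snap('scene','s13.png')
inc((.447,-.10,.18),160)"
```

```text
t 17.1 p [0.4468, -0.1012, 0.1784] az 159.9 q [-0.84, 0.05, 1.01, 2.1, -0.05, 1.02, -1.73] F [-1.2, 1.2, -3.4] gap 0.0254
inc [-0.8, -1.0, 0.5] rot [-0.001, 0.001, -0.001] |d| 1
```

View pics/w13.png

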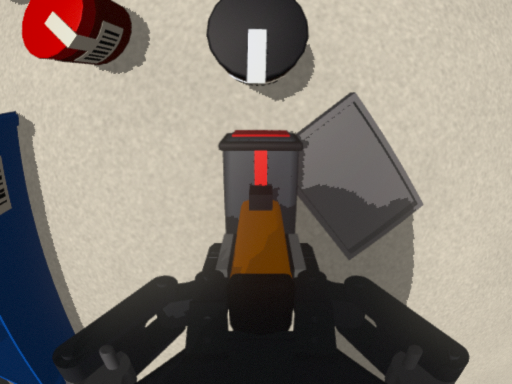

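View pics/s13.png

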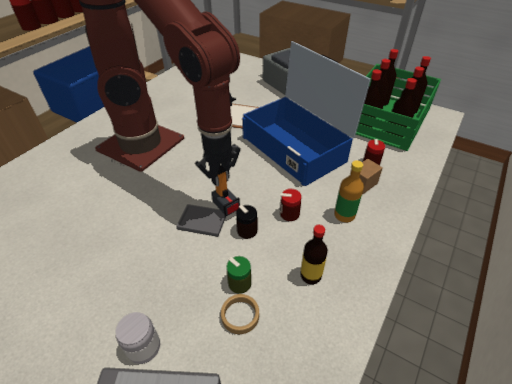

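```bash
python3 -c "
from h import *
s=sensors.state()
for uv,z in [((256.5,80),.078),((258,32),.08),((260,134),.043)]:
    P=wonz(uv,z,s); print(P.round(4), (R.from_quat(s['ee_rot']).inv().apply(P-s['tcp_pos'])*1000).round(1))
"
```

```text
[ 0.5319 -0.1295  0.078 ] [101.1  -2.6 -89.5]
[ 0.5578 -0.1398  0.08  ] [  99.1   -1.7 -117.3]
[ 0.4972 -0.1189  0.043 ] [136.2  -0.7 -53.2]
```

jog_arm(increments=[{"x": 0, "y": 0, "z": 0, "rx": 0, "ry": 0, "rz": 0}, {"x": 0, "y": 0, "z": 0, "rx": 0, "ry": 0, "rz": 0}, {"x": 0, "y": 0, "z": 0, "rx": 0, "ry": 0, "rz": 0}, {"x": 0, "y": 0, "z": 0, "rx": 0, "ry": 0, "rz": 0}, {"x": 0, "y": 0, "z": 0, "rx": 0, "ry": 0, "rz": 0}])

```text
clock: 17.77
tcp_pos: [0.4475, -0.1001, 0.1795]
ee_rot: [0.696, -0.123, -0.696, -0.123]
wrist_force: [0.1, 0.4, -1.9]
finger_gap: 0.0253
```

jog_arm(increments=[{"x": 0, "y": 0, "z": 0, "rx": 0, "ry": 0, "rz": 0}, {"x": 0, "y": 0, "z": 0, "rx": 0, "ry": 0, "rz": 0}, {"x": 0, "y": 0, "z": 0, "rx": 0, "ry": 0, "rz": 0}, {"x": 0, "y": 0, "z": 0, "rx": 0, "ry": 0, "rz": 0}, {"x": 0, "y": 0, "z": 0, "rx": 0, "ry": 0, "rz": 0}])

```text
clock: 18.4
tcp_pos: [0.4475, -0.1002, 0.1795]
ee_rot: [-0.696, 0.123, 0.696, 0.123]
wrist_force: [-0.5, -0.3, -2.3]
finger_gap: 0.0253
```

jog_arm(increments=[{"x": 0, "y": 0, "z": 0, "rx": 0, "ry": 0, "rz": 0}, {"x": 0, "y": 0, "z": 0, "rx": 0, "ry": 0, "rz": 0}, {"x": 0, "y": 0, "z": 0, "rx": 0, "ry": 0, "rz": 0}, {"x": 0, "y": 0, "z": 0, "rx": 0, "ry": 0, "rz": 0}, {"x": 0, "y": 0, "z": 0, "rx": 0, "ry": 0, "rz": 0}])

```text
clock: 19.02
tcp_pos: [0.4475, -0.1002, 0.1795]
ee_rot: [-0.696, 0.123, 0.696, 0.123]
wrist_force: [0.5, -0.1, -2.8]
finger_gap: 0.0253
```

```bash
python3 -c "
from h import *
st()
im=snap('top','t14.png'); snap('wrist','w14.png')
inc((.4095,-.1822,.27),-161)
"
```

```text
t 19.02 p [0.4475, -0.1002, 0.1795] az 160.0 q [-0.84, 0.04, 1.01, 2.1, -0.04, 1.02, -1.73] F [0.5, -0.1, -2.8] gap 0.0253
inc [-90.5, 90.0, 7.7] rot [-0.68, 0.0, -0.0] |d| 128
```

View pics/w14.png

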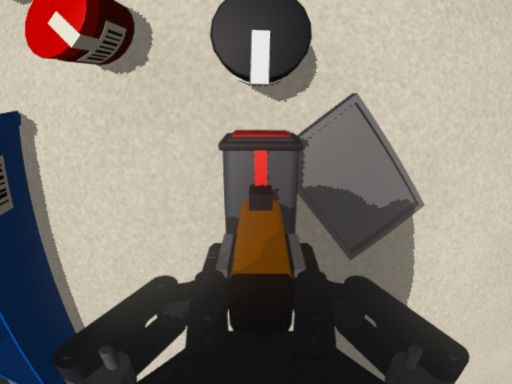

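jog_arm(increments=[{"x": -50, "y": 0, "z": 8, "rx": 0, "ry": 0, "rz": 0}, {"x": -90, "y": 15, "z": 8, "rx": -0.15, "ry": 0, "rz": 0}, {"x": -90, "y": 45, "z": 8, "rx": -0.33, "ry": 0, "rz": 0}, {"x": -90, "y": 75, "z": 8, "rx": -0.5, "ry": 0, "rz": 0}, {"x": -90, "y": 90, "z": 8, "rx": -0.68, "ry": 0, "rz": 0}])

```text
clock: 19.75
tcp_pos: [0.4086, -0.1837, 0.2694]
ee_rot: [0.697, 0.118, -0.697, 0.118]
wrist_force: [0.8, 0.7, -2.6]
finger_gap: 0.025
```

```bash
python3 -c "
from h import *
snap('wrist','w15.png'); st()
inc((.4095,-.1822,.165),-161)"
```

```text
t 19.8 p [0.408, -0.1852, 0.2693] az -160.4 q [-0.94, -0.31, 1.11, 2.02, 0.29, 1.28, -1.17] F [-0.6, -2.5, -2.3] gap 0.0253
inc [104.3, -2.2, -2.4] rot [0.011, -0.0, 0.001] |d| 104
```

View pics/w15.png

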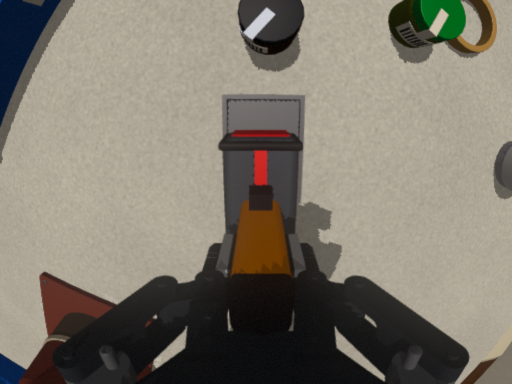

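jog_arm(increments=[{"x": 0, "y": 0, "z": 0, "rx": 0, "ry": 0, "rz": 0}, {"x": 30, "y": 0, "z": 0, "rx": 0, "ry": 0, "rz": 0}, {"x": 60, "y": 0, "z": 0, "rx": 0, "ry": 0, "rz": 0}, {"x": 80, "y": 0, "z": 0, "rx": 0, "ry": 0, "rz": 0}, {"x": 90, "y": 0, "z": 0, "rx": 0, "ry": 0, "rz": 0}])

```text
clock: 20.42
tcp_pos: [0.4095, -0.1804, 0.1787]
ee_rot: [0.698, 0.116, -0.697, 0.115]
wrist_force: [-0.4, 1.1, -1.8]
finger_gap: 0.0251
```

```bash
python3 -c "
from h import *
snap('wrist','w16.png'); st()
inc((.4095,-.1822,.165),-161)"
```

```text
t 20.48 p [0.4095, -0.18, 0.1778] az -161.0 q [-1.04, -0.03, 1.38, 2.13, 0.04, 1.02, -0.92] F [-0.4, 3.1, -2.3] gap 0.0252
inc [12.8, 2.1, 0.6] rot [-0.001, 0.002, -0.001] |d| 13
```

View pics/w16.png

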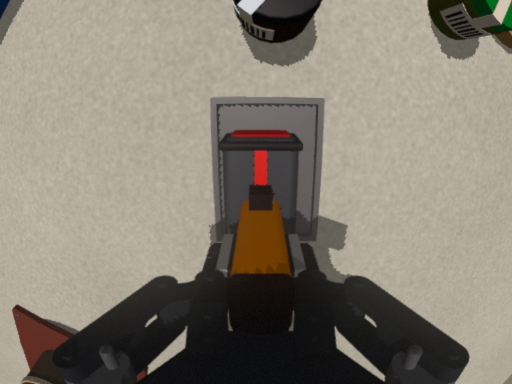

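```bash
python3 -c "
from h import *
st(); f=inc((.4095,-.1822,.27),-161)
inc((.447,-.10,.27),160)"
```

```text
t 20.48 p [0.4095, -0.18, 0.1778] az -161.0 q [-1.04, -0.03, 1.38, 2.13, 0.04, 1.02, -0.92] F [-0.4, 3.1, -2.3] gap 0.0252
inc [-92.2, 2.2, 0.9] rot [-0.001, 0.002, -0.001] |d| 92
inc [-92.4, -63.3, -61.3] rot [0.68, 0.002, -0.002] |d| 128
```

jog_arm(increments=[{"x": -30, "y": 1, "z": 0, "rx": 0, "ry": 0, "rz": 0}, {"x": -60, "y": 2, "z": 0, "rx": 0, "ry": 0, "rz": 0}, {"x": -92, "y": 2, "z": 0, "rx": 0, "ry": 0, "rz": 0}, {"x": -92, "y": -14, "z": -8, "rx": 0.17, "ry": 0, "rz": 0}, {"x": -92, "y": -30, "z": -25, "rx": 0.34, "ry": 0, "rz": 0}])

```text
clock: 21.1
tcp_pos: [0.4234, -0.1449, 0.2722]
ee_rot: [0.708, -0.007, -0.707, -0.007]
wrist_force: [0.7, 0.4, -2.4]
finger_gap: 0.0254
```

```bash
python3 -c "
from h import *
st(); inc((.447,-.10,.27),160); inc((.49,-.27,.27),170.7)"
```

```text
t 21.1 p [0.4234, -0.1449, 0.2722] az 178.9 q [-0.85, -0.22, 0.99, 2.01, 0.19, 1.25, -1.53] F [0.7, 0.4, -2.4] gap 0.0254
inc [2.3, -45.3, -22.8] rot [0.33, -0.001, 0.0] |d| 51
inc [2.3, 123.9, -68.9] rot [0.144, -0.001, 0.0] |d| 142
```

jog_arm(increments=[{"x": 0, "y": 30, "z": -20, "rx": 0.05, "ry": 0, "rz": 0}, {"x": 0, "y": 70, "z": -45, "rx": 0.1, "ry": 0, "rz": 0}, {"x": 0, "y": 115, "z": -69, "rx": 0.14, "ry": 0, "rz": 0}, {"x": 0, "y": 124, "z": -90, "rx": 0.14, "ry": 0, "rz": 0}, {"x": 0, "y": 124, "z": -110, "rx": 0.14, "ry": 0, "rz": 0}])

```text
clock: 21.72
tcp_pos: [0.5326, -0.2722, 0.2702]
ee_rot: [-0.704, 0.056, 0.706, 0.054]
wrist_force: [0.1, 0.6, -1.7]
finger_gap: 0.0251
```

```bash
python3 -c "
from h import *
st(); inc((.5,-.081,.27),-155); inc((.51,-.02,.27),-125)"
```

```text
t 21.73 p [0.5326, -0.2722, 0.2702] az 171.1 q [-0.48, 0.44, 1.16, 1.68, -0.41, 1.3, -0.97] F [0.1, 0.6, -1.7] gap 0.0251
inc [-0.1, -183.8, 61.9] rot [-0.592, 0.004, -0.002] |d| 194
inc [-0.3, -245.6, 61.4] rot [-1.116, 0.004, -0.001] |d| 253
```

jog_arm(increments=[{"x": 0, "y": -40, "z": 10, "rx": -0.14, "ry": 0, "rz": 0}, {"x": 0, "y": -80, "z": 20, "rx": -0.28, "ry": 0, "rz": 0}, {"x": 0, "y": -120, "z": 35, "rx": -0.42, "ry": 0, "rz": 0}, {"x": 0, "y": -150, "z": 50, "rx": -0.56, "ry": 0, "rz": 0}, {"x": 0, "y": -184, "z": 62, "rx": -0.7, "ry": 0, "rz": 0}])

```text
clock: 22.35
tcp_pos: [0.4976, -0.0775, 0.2715]
ee_rot: [-0.68, -0.193, 0.68, -0.193]
wrist_force: [-0.1, 0.9, -2.2]
finger_gap: 0.0252
```

```bash
python3 -c "
from h import *
st(); inc((.51,-.02,.27),-125);inc((.51,.022,.27),-110)"
```

```text
t 22.35 p [0.4976, -0.0775, 0.2715] az -148.3 q [-1.01, 0.05, 1.13, 1.9, -0.05, 1.22, -0.88] F [-0.1, 0.9, -2.2] gap 0.0252
inc [1.4, -42.4, -40.7] rot [-0.407, 0.001, -0.0] |d| 59
inc [1.4, -78.1, -62.8] rot [-0.669, 0.001, -0.0] |d| 100
```

```bash
cat > kin.py <<'E'
import numpy as np
from scipy.optimize import least_squares
from scipy.spatial.transform import Rotation as R
D=[([-1.23,.33391178,.03985,1.46628,-.01337,1.3433,-.05847],(.2767,.5881,.3039),-25.2),
([-1.09,0.13,0.17,1.42,-0.02,1.59,-0.19],(0.3708,0.432,0.4507),-48.4),
([-0.79,0.14,0.47,1.43,-0.06,1.59,-0.5],(0.5462,0.1734,0.4503),-100),
([-0.58,-0.12,0.67,1.85,0.08,1.39,-1.04],(0.455,-0.1078,0.3471),-153.7),
([-0.5,-0.16,0.75,1.96,0.12,1.3,-1.01],(0.4107,-0.1807,0.301),-160),
([-0.49,0.04,0.84,2.13,-0.04,0.98,-0.87],(0.4093,-0.1827,0.1642),-161.1),
([-0.65,-0.06,0.71,1.98,0.04,1.2,-0.82],(0.4591,-0.0802,0.2602),-140.2),
([-0.72,0.16,0.65,1.97,-0.11,1.05,-0.38],(0.5114,0.0217,0.1884),-110.6),
([-0.66,0.18,0.82,2.0,-0.16,1.02,-0.91],(.497,-.0811,.1745),-155.2),
([-0.37,0.38,0.97,1.88,-0.36,1.07,-0.99],(.4906,-.2703,.1745),170.7),
([-0.84,0.04,1.01,2.1,-0.04,1.02,-1.73],(.4475,-.1002,.1795),160),
([-1.04,-0.03,1.38,2.13,0.04,1.02,-0.92],(0.4095,-0.18,0.1778),-161),
([-0.48,0.44,1.16,1.68,-0.41,1.3,-0.97],(0.5326,-0.2722,0.2702),171.1),
([-1.01,0.05,1.13,1.9,-0.05,1.22,-0.88],(0.4976,-0.0775,0.2715),-148.3)]
def fk(q,p,s):
    d1,L1,a1,L2,a2,L3,a3,o7=p
    T=np.zeros(3);A=R.identity()
    def tr(x,z):
        nonlocal T; T=T+A.apply([x,0,z])
    def rz(a):
        nonlocal A; A=A*R.from_euler('z',a)
    def ry(a):
        nonlocal A; A=A*R.from_euler('y',a)
    rz(s[0]*q[0]);tr(0,d1);ry(q[1]);tr(a1,L1);rz(s[1]*q[2]);ry(s[3]*q[3]) if 0 else ry(q[3]);tr(a2,L2);rz(s[2]*q[4]);ry(q[5]);tr(a3,L3);rz(s[3]*q[6]+o7)
    # flange z -> tool x
    return T,A
if __name__=='__main__':
    import itertools
    best=[]
    for s in itertools.product([-1,1],repeat=4):
      for off in (0,np.pi/2,-np.pi/2,np.pi):
        def res(p):
            r=[]
            for q,t,az in D:
                T,A=fk(q,p,s); M=A.as_matrix(); a=np.radians(az)
                r+=list((T-t)*10); r+=list(M[:,2]-[0,0,-1]); r+=list(M[:,0]-[np.cos(a),np.sin(a),0])
            return r
        o=least_squares(res,[.33,.35,0,.35,0,.2,0,off]); best.append((o.cost,s,o.x.round(4).tolist()))
    best.sort(key=lambda b:b[0]); print(*best[:3],sep='\n')
E
python3 kin.py
```

```text
(np.float64(0.268704304155915), (-1, -1, -1, -1), [0.5496, 0.4983, -0.0418, 0.5052, 0.0023, 0.6047, -0.0397, -1.5704])
(np.float64(0.2687043041559151), (-1, -1, -1, -1), [0.5496, 0.4983, -0.0418, 0.5052, 0.0023, 0.6047, -0.0397, -1.5704])
(np.float64(0.26870430415591806), (-1, -1, -1, -1), [0.5496, 0.4983, -0.0418, 0.5052, 0.0023, 0.6047, -0.0397, -1.5704])
```

```bash
cat >> kin.py <<'E'
P=[0.5496,0.4983,-0.0418,0.5052,0.0023,0.6047,-0.0397,-1.5704];S=(-1,-1,-1,-1)
F=np.array([[0,0,1],[0,-1,0],[1,0,0]])
def fkt(q):
    T,A=fk(q,P,S); return T,A  # A: z=tool x, x=tool z
def jac(q):
    T,A=fkt(q);J=np.zeros((6,7))
    for i in range(7):
        d=np.array(q,float);d[i]+=1e-5;T2,A2=fkt(d);J[:3,i]=(T2-T)/1e-5;J[3:,i]=(A2*A.inv()).as_rotvec()/1e-5
    return J
def Aof(az):
    a=np.radians(az);x=np.array([np.cos(a),np.sin(a),0]);z=np.array([0,0,-1.]);return R.from_matrix(np.c_[x,np.cross(z,x),z])
def go(q,pos,az,n=40):
    q=np.array(q,float);T0,A0=fkt(q);At=Aof(az);rv=(At*A0.inv()).as_rotvec()
    for k in range(1,n+1):
        Tk=T0+(np.array(pos)-T0)*k/n;Ak=R.from_rotvec(rv*k/n)*A0
        for _ in range(2):
            T,A=fkt(q);e=np.r_[Tk-T,(Ak*A.inv()).as_rotvec()];J=jac(q);q=q+np.linalg.pinv(J,rcond=1e-2)@e
    return q
E
python3 - <<'E'
from kin import *
for q,t,az in D:
    T,A=fkt(q);M=A.as_matrix();print(((T-t)*1000).round(0),np.degrees(np.arctan2(M[1,0],M[0,0]))-az)
# predict
q=D[4][0]
for pos,az in [((.4093,-.1827,.1642),-161),((.4093,-.1827,.26),-161),((.459,-.080,.26),-140.2),((.4948,-.0258,.2593),-112),((.5114,.0217,.1884),-110.6),((.497,-.0811,.1745),-155.2),((.465,-.09,.27),-156),((.49,-.2516,.27),173.4),((.4906,-.2703,.1745),170.7),((.47,-.26,.27),168),((.447,-.1,.27),160),((.4475,-.1002,.1795),160),((.447,-.1,.27),160),((.4085,-.184,.2693),-160.4),((.4095,-.18,.1778),-161)]:
    q=go(q,pos,az);print(pos,q.round(2))
E
```

```text
[-38.  21.   8.] -0.030231101556914552
[-29.  24.   3.] 0.30985321922538134
[-11.  18.  -1.] -0.05495981607693068
[-7. 11. -8.] -0.024387184088027425
[-3.  8. -8.] -0.007700793663644845
[ 4.  7. -1.] -0.0682448499744055
[-1. 15. -2.] 0.6234144600359173
[-9. 12.  0.] 0.004987928000502961
[1. 4. 3.] -0.4622970745585633
[-1. -1.  3.] -0.10120773645084569
[-1. -5. -1.] -0.06267381131686989
[  4. -19.  -4.] -0.006653991766711442
[ -0. -13.   6.] -0.14661463927200202
[ 3. -6. -2.] 0.025644203831376444
(0.4093, -0.1827, 0.1642) [-0.5   0.05  0.86  2.13 -0.04  0.99 -0.85]
(0.4093, -0.1827, 0.26) [-0.5  -0.11  0.8   2.    0.09  1.22 -0.97]
(0.459, -0.08, 0.26) [-0.62 -0.04  0.72  1.96  0.03  1.21 -0.79]
(0.4948, -0.0258, 0.2593) [-0.69  0.05  0.71  1.91 -0.03  1.2  -0.36]
(0.5114, 0.0217, 0.1884) [-0.71  0.18  0.67  1.96 -0.13  1.05 -0.34]
(0.497, -0.0811, 0.1745) [-0.64  0.19  0.81  2.   -0.16  1.02 -0.89]
(0.465, -0.09, 0.27) [-0.67 -0.04  0.79  1.94  0.03  1.23 -1.05]
(0.49, -0.2516, 0.27) [-0.47  0.21  0.99  1.8  -0.19  1.23 -1.11]
(0.4906, -0.2703, 0.1745) [-0.36  0.37  0.94  1.88 -0.35  1.06 -1.  ]
(0.47, -0.26, 0.27) [-0.49  0.17  1.01  1.83 -0.15  1.23 -1.2 ]
(0.447, -0.1, 0.27) [-0.65 -0.08  0.77  1.97  0.06  1.24 -1.82]
(0.4475, -0.1002, 0.1795) [-0.64  0.05  0.81  2.08 -0.04  1.02 -1.73]
(0.447, -0.1, 0.27) [-0.65 -0.08  0.77  1.97  0.06  1.24 -1.82]
(0.4085, -0.184, 0.2693) [-0.7  -0.19  0.95  2.    0.16  1.26 -1.04]
(0.4095, -0.18, 0.1778) [-0.76 -0.02  1.08  2.13  0.02  1.02 -0.93]
```

```bash
python3 - <<'E'
import re
s=open('kin.py').read()
s=s.replace("d1,L1,a1,L2,a2,L3,a3,o7=p","d1,L1,a1,L2,a2,L3,a3,o7,b1,b2,b3=p").replace("T=T+A.apply([x,0,z])","T=T+A.apply([x,y,z])").replace("def tr(x,z):","def tr(x,z,y=0):")
s=s.replace("tr(a1,L1)","tr(a1,L1,b1)").replace("tr(a2,L2)","tr(a2,L2,b2)").replace("tr(a3,L3)","tr(a3,L3,b3)")
s=s.replace(".2,0,off]",".2,0,off,0,0,0]").replace("itertools.product([-1,1],repeat=4)","[(-1,-1,-1,-1)]").replace("(0,np.pi/2,-np.pi/2,np.pi)","(-1.57,)")
s=s.replace("-1.5704];S","-1.5704,0,0,0];S")
open('kin.py','w').write(s)
E
python3 kin.py
```

```text
(np.float64(0.0032407851540850892), (-1, -1, -1, -1), [-0.0506, 0.4853, 0.0013, 0.506, -0.0032, -0.0067, 0.0047, -1.5704, -0.0219, -0.0249, 0.002])
```

```bash
sed -i 's/^P=.*/P=[-0.0506, 0.4853, 0.0013, 0.506, -0.0032, -0.0067, 0.0047, -1.5704, -0.0219, -0.0249, 0.002];S=(-1,-1,-1,-1)/' kin.py
python3 - <<'E'
from kin import *
print('verify')
q=D[9][0]
for pos,az in [((.47,-.26,.27),168),((.447,-.1,.27),160),((.4475,-.1002,.1795),160),((.447,-.1,.27),160),((.4085,-.184,.2693),-160.4),((.4095,-.18,.1778),-161),((.4095,-.182,.27),-161),((.4234,-.1449,.272),178.9),((.5326,-.2722,.27),171),((.4976,-.0775,.2715),-148.3)]:
    q=go(q,pos,az);print(pos,q.round(2))
q0=D[13][0]
C=((.4095,-.182,.27),-161);C2=((.4095,-.182,.165),-161)
rng=np.random.default_rng(0);out=[]
W=[[],[((.51,.02,.27),-110)],[((.56,.05,.25),-110)],[((.60,.10,.27),-110)],[((.6,-.2,.27),-160)],[((.65,-.1,.3),-150)],[((.51,.02,.27),-110),((.6,-.2,.27),-160)],[((.6,-.2,.27),-160),((.51,.02,.27),-110)],[((.5,-.08,.27),-100)],[((.5,-.08,.27),-200)],[((.5,-.2,.27),-100),((.5,.05,.27),-200)],[((.5,.05,.27),-200),((.5,-.2,.27),-100)],[((.5,-.2,.4),-148)],[((.5,-.0,.45),-148)],[((.6,0,.27),-100),((.6,-.25,.27),-200)]]
for w in W:
    q=np.array(q0);m=0
    for pos,az in w+[C,C2]:
        q=go(q,pos,az,15);m=max(m,q[2])
    out.append((q[2],m,q[0],w))
for o in sorted(out,key=lambda o:o[0])[:8]:print(o)
E
```

```text
verify
(0.47, -0.26, 0.27) [-0.53  0.19  1.08  1.83 -0.18  1.23 -1.17]
(0.447, -0.1, 0.27) [-0.81 -0.12  0.89  1.99  0.1   1.23 -1.88]
(0.4475, -0.1002, 0.1795) [-0.79  0.04  0.95  2.1  -0.04  1.02 -1.74]
(0.447, -0.1, 0.27) [-0.81 -0.12  0.89  1.99  0.1   1.23 -1.88]
(0.4085, -0.184, 0.2693) [-0.85 -0.25  1.06  2.01  0.23  1.26 -1.1 ]
(0.4095, -0.18, 0.1778) [-0.95 -0.02  1.29  2.13  0.02  1.02 -0.91]
(0.4095, -0.182, 0.27) [-0.85 -0.25  1.05  2.01  0.23  1.26 -1.12]
(0.4234, -0.1449, 0.272) [-0.81 -0.19  0.95  2.01  0.17  1.25 -1.51]
(0.5326, -0.2722, 0.27) [-0.43  0.39  1.07  1.68 -0.36  1.28 -1.02]
(0.4976, -0.0775, 0.2715) [-0.83  0.04  0.94  1.89 -0.04  1.22 -0.9 ]
(np.float64(1.120885592165152), np.float64(1.120885592165152), np.float64(-0.7551458577626105), [((0.5, 0.05, 0.27), -200), ((0.5, -0.2, 0.27), -100)])
(np.float64(1.1495511728935899), np.float64(1.1495511728935899), np.float64(-0.781514361568522), [((0.5, -0.08, 0.27), -100)])
(np.float64(1.1635791912847633), np.float64(1.1635791912847633), np.float64(-0.7943514399537278), [((0.6, -0.2, 0.27), -160), ((0.51, 0.02, 0.27), -110)])
(np.float64(1.256000961129701), np.float64(1.256000961129701), np.float64(-0.8773601795423499), [((0.51, 0.02, 0.27), -110)])
(np.float64(1.271011203138349), np.float64(1.271011203138349), np.float64(-0.8904811545248015), [((0.5, -0.2, 0.4), -148)])
(np.float64(1.2921755245884865), np.float64(1.2921755245884865), np.float64(-0.9087323537147685), [((0.56, 0.05, 0.25), -110)])
(np.float64(1.349721642514486), np.float64(1.349721642514486), np.float64(-0.9562797793764508), [((0.6, 0.1, 0.27), -110)])
(np.float64(1.3702770647313507), np.float64(1.3702770647313507), np.float64(-0.9721733466298301), [])
```

```bash
cat > srch.py <<'E'
from kin import *
def search(q0,final,nw,N,seed=0,rmin=.45,rmax=.75,azs=(-215,-95),zs=(.27,.45),ths=(-35,20),n=8):
    rng=np.random.default_rng(seed);out=[]
    for _ in range(N):
        w=[]
        for k in range(nw):
            r=rng.uniform(rmin,rmax);th=np.radians(rng.uniform(*ths))
            w.append(((round(r*np.cos(th),2),round(r*np.sin(th),2),round(rng.uniform(*zs),2)),round(rng.uniform(*azs))))
        q=np.array(q0);m=0;mm=0;L=0
        for pos,az in w+final:
            T0=fkt(q)[0];q=go(q,pos,az,n);m=max(m,q[2]);mm=max(mm,-q[1]);L+=np.linalg.norm(T0-pos)
            if not np.isfinite(q).all() or abs(q).max()>4: m=9;break
        if m<1.25 and mm<.33: out.append((q[2]+.2*L,q[2],m,mm,L,w))
    return sorted(out,key=lambda o:o[0])
if __name__=='__main__':
    C=((.4095,-.182,.27),-161);C2=((.4095,-.182,.165),-161)
    for nw in (1,2):
        for o in search(D[13][0],[C,C2],nw,400)[:4]:print([round(float(x),2) for x in o[:5]],o[5])
E
time python3 srch.py
```

```text
[0.35, 0.2, 1.15, 0.0, 0.74] [((np.float64(0.64), np.float64(-0.3), 0.36), -199)]
[0.56, 0.43, 1.08, 0.13, 0.64] [((np.float64(0.71), np.float64(-0.09), 0.3), -188)]
[1.17, 1.03, 1.03, 0.18, 0.67] [((np.float64(0.72), np.float64(-0.2), 0.3), -168)]
[1.21, 1.14, 1.14, 0.2, 0.33] [((np.float64(0.5), np.float64(-0.11), 0.35), -96)]
[1.09, 0.96, 1.16, 0.16, 0.63] [((np.float64(0.65), np.float64(-0.12), 0.35), -192), ((np.float64(0.56), np.float64(-0.24), 0.38), -97)]
[1.1, 0.91, 1.16, 0.16, 0.93] [((np.float64(0.47), np.float64(-0.16), 0.39), -130), ((np.float64(0.65), np.float64(0.08), 0.28), -202)]
[1.11, 0.96, 1.1, 0.16, 0.79] [((np.float64(0.61), np.float64(-0.31), 0.29), -186), ((np.float64(0.46), np.float64(-0.18), 0.44), -106)]
[1.12, 1.02, 1.24, 0.17, 0.53] [((np.float64(0.51), np.float64(-0.2), 0.4), -158), ((np.float64(0.43), np.float64(-0.25), 0.4), -112)]
real	2m18.515s
user	2m17.460s
sys	0m0.112s
```

```bash
python3 -c "
from h import *
st(); inc((.5,-.11,.33),-98)"
```

```text
t 22.35 p [0.4976, -0.0775, 0.2715] az -148.3 q [-1.01, 0.05, 1.13, 1.9, -0.05, 1.22, -0.88] F [-0.1, 0.9, -2.2] gap 0.0252
inc [-58.5, 29.0, 15.1] rot [-0.878, 0.001, -0.0] |d| 67
```

jog_arm(increments=[{"x": -12, "y": 6, "z": 3, "rx": -0.176, "ry": 0, "rz": 0}, {"x": -24, "y": 12, "z": 6, "rx": -0.352, "ry": 0, "rz": 0}, {"x": -36, "y": 18, "z": 9, "rx": -0.528, "ry": 0, "rz": 0}, {"x": -48, "y": 24, "z": 12, "rx": -0.704, "ry": 0, "rz": 0}, {"x": -58, "y": 29, "z": 15, "rx": -0.878, "ry": 0, "rz": 0}])

```text
clock: 22.98
tcp_pos: [0.5006, -0.1113, 0.3301]
ee_rot: [-0.533, -0.464, 0.534, -0.464]
wrist_force: [-0.1, -0.9, -3.2]
finger_gap: 0.0253
```

```bash
python3 -c "
from h import *
from kin import go,fkt
st(); inc((.4095,-.1822,.27),-161)
q=sensors.state()['joint_positions']; print(fkt(q)[0])
for z in (.27,.165): q=go(q,(.4095,-.1822,z),-161,20);print(q.round(2))"
```

```text
t 22.98 p [0.5006, -0.1113, 0.3301] az -98.0 q [-0.95, 0.01, 1.12, 1.79, -0.01, 1.34, 0.03] F [-0.1, -0.9, -3.2] gap 0.0253
inc [60.2, -80.4, 82.8] rot [1.1, 0.001, -0.001] |d| 130
[ 0.50011705 -0.11017819  0.33028566]
[-0.74 -0.2   0.98  2.01  0.17  1.25 -1.07]
[-0.76  0.04  1.12  2.14 -0.04  0.99 -0.85]
```

jog_arm(increments=[{"x": 10, "y": -13, "z": 14, "rx": 0.18, "ry": 0, "rz": 0}, {"x": 20, "y": -26, "z": 28, "rx": 0.36, "ry": 0, "rz": 0}, {"x": 30, "y": -40, "z": 41, "rx": 0.54, "ry": 0, "rz": 0}, {"x": 40, "y": -53, "z": 55, "rx": 0.72, "ry": 0, "rz": 0}, {"x": 50, "y": -67, "z": 69, "rx": 0.9, "ry": 0, "rz": 0}])

```text
clock: 23.6
tcp_pos: [0.4241, -0.1705, 0.2796]
ee_rot: [0.683, 0.181, -0.683, 0.182]
wrist_force: [-0.4, -0.2, -2.3]
finger_gap: 0.0256
```

```bash
python3 -c "
from h import *
from kin import go,fkt
st(); inc((.4095,-.1822,.25),-161)
q=sensors.state()['joint_positions']
for z in (.25,.165): q=go(q,(.4095,-.1822,z),-161,20);print(q.round(2))"
```

```text
t 23.6 p [0.4241, -0.1705, 0.2796] az -150.2 q [-0.81, -0.19, 1.01, 1.98, 0.17, 1.26, -0.91] F [-0.4, -0.2, -2.3] gap 0.0256
inc [29.6, 2.9, 18.5] rot [0.189, 0.0, -0.001] |d| 35
[-0.76 -0.17  1.01  2.04  0.16  1.2  -1.05]
[-0.77  0.04  1.14  2.14 -0.05  0.99 -0.85]
```

jog_arm(increments=[{"x": 8, "y": 1, "z": 6, "rx": 0.06, "ry": 0, "rz": 0}, {"x": 16, "y": 2, "z": 12, "rx": 0.12, "ry": 0, "rz": 0}, {"x": 24, "y": 3, "z": 18, "rx": 0.18, "ry": 0, "rz": 0}, {"x": 29, "y": 3, "z": 18, "rx": 0.189, "ry": 0, "rz": 0}, {"x": 29, "y": 3, "z": 18, "rx": 0.189, "ry": 0, "rz": 0}])

```text
clock: 24.22
tcp_pos: [0.4105, -0.182, 0.2505]
ee_rot: [-0.697, -0.12, 0.697, -0.12]
wrist_force: [-0.6, 0.5, -2.7]
finger_gap: 0.0254
```

```bash
python3 -c "
from h import *
st(); inc((.4095,-.1822,.165),-161); snap('wrist','w17.png')"
```

```text
t 24.23 p [0.4105, -0.182, 0.2505] az -160.5 q [-0.76, -0.17, 1.02, 2.04, 0.16, 1.2, -1.04] F [-0.6, 0.5, -2.7] gap 0.0254
inc [85.5, -0.1, 0.9] rot [0.009, 0.0, -0.0] |d| 85
```

View pics/w17.png

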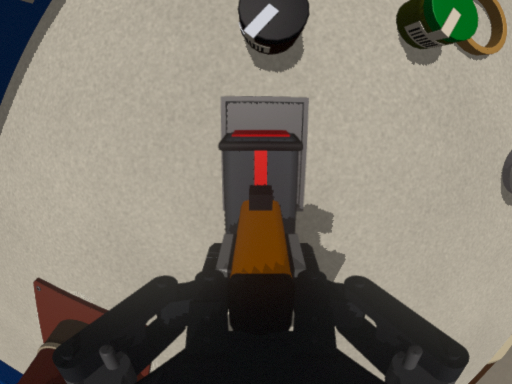

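jog_arm(increments=[{"x": 25, "y": 0, "z": 1, "rx": 0.009, "ry": 0, "rz": 0}, {"x": 50, "y": 0, "z": 1, "rx": 0.009, "ry": 0, "rz": 0}, {"x": 66, "y": 0, "z": 1, "rx": 0.009, "ry": 0, "rz": 0}, {"x": 75, "y": 0, "z": 1, "rx": 0.009, "ry": 0, "rz": 0}, {"x": 80, "y": 0, "z": 1, "rx": 0.009, "ry": 0, "rz": 0}])

```text
clock: 24.9
tcp_pos: [0.4097, -0.1826, 0.1705]
ee_rot: [-0.697, -0.117, 0.697, -0.117]
wrist_force: [0.1, 0.2, -1.3]
finger_gap: 0.0252
```

```bash
python3 -c "
from h import *
st(); inc((.4095,-.1822,.164),-161)"
```

```text
t 24.9 p [0.4097, -0.1826, 0.1705] az -161.0 q [-0.79, 0.03, 1.15, 2.13, -0.03, 1.0, -0.86] F [0.1, 0.2, -1.3] gap 0.0252
inc [6.5, -0.4, 0.0] rot [0.0, 0.0, -0.0] |d| 6
```

jog_arm(increments=[{"x": 1.5, "y": 0, "z": 0, "rx": 0, "ry": 0, "rz": 0}, {"x": 3, "y": 0, "z": 0, "rx": 0, "ry": 0, "rz": 0}, {"x": 4.5, "y": 0, "z": 0, "rx": 0, "ry": 0, "rz": 0}, {"x": 6, "y": 0, "z": 0, "rx": 0, "ry": 0, "rz": 0}, {"x": 6, "y": 0, "z": 0, "rx": 0, "ry": 0, "rz": 0}])

```text
clock: 25.52
tcp_pos: [0.4093, -0.1828, 0.1644]
ee_rot: [-0.697, -0.117, 0.697, -0.117]
wrist_force: [-0.3, -0.6, -2.3]
finger_gap: 0.0254
```

```bash
python3 -c "
from h import *
st()"
```

```text
t 25.52 p [0.4093, -0.1828, 0.1644] az -161.0 q [-0.78, 0.05, 1.15, 2.14, -0.05, 0.98, -0.84] F [-0.3, -0.6, -2.3] gap 0.0254
```

jog_arm(increments=[{"x": 0.5, "y": 0, "z": 0, "rx": 0, "ry": 0, "rz": 0}, {"x": 1, "y": 0, "z": 0, "rx": 0, "ry": 0, "rz": 0}, {"x": 1.5, "y": 0, "z": 0, "rx": 0, "ry": 0, "rz": 0}, {"x": 1.5, "y": 0, "z": 0, "rx": 0, "ry": 0, "rz": 0}, {"x": 1.5, "y": 0, "z": 0, "rx": 0, "ry": 0, "rz": 0}])

```text
clock: 26.15
tcp_pos: [0.4095, -0.183, 0.1642]
ee_rot: [-0.697, -0.117, 0.698, -0.116]
wrist_force: [-11.1, 1.7, 25.3]
finger_gap: 0.0252
```

jog_arm(increments=[{"x": -1.2, "y": 0, "z": 0, "rx": 0, "ry": 0, "rz": 0}, {"x": -1.2, "y": 0, "z": 0, "rx": 0, "ry": 0, "rz": 0}, {"x": -1.2, "y": 0, "z": 0, "rx": 0, "ry": 0, "rz": 0}, {"x": -1.2, "y": 0, "z": 0, "rx": 0, "ry": 0, "rz": 0}, {"x": -1.2, "y": 0, "z": 0, "rx": 0, "ry": 0, "rz": 0}])

```text
clock: 26.78
tcp_pos: [0.4094, -0.1828, 0.1642]
ee_rot: [0.697, 0.117, -0.697, 0.117]
wrist_force: [-0.2, -0.1, 0.3]
finger_gap: 0.0256
```

jog_arm(increments=[{"x": 0, "y": 0, "z": 0, "rx": 0, "ry": 0, "rz": 0}, {"x": 0, "y": 0, "z": 0, "rx": 0, "ry": 0, "rz": 0}, {"x": 0, "y": 0, "z": 0, "rx": 0, "ry": 0, "rz": 0}, {"x": 0, "y": 0, "z": 0, "rx": 0, "ry": 0, "rz": 0}, {"x": 0, "y": 0, "z": 0, "rx": 0, "ry": 0, "rz": 0}], gripper=0)

```text
clock: 27.4
tcp_pos: [0.4093, -0.1828, 0.1642]
ee_rot: [-0.697, -0.117, 0.697, -0.117]
wrist_force: [1.1, 0.1, 0.1]
finger_gap: 0.0851
```

jog_arm(increments=[{"x": -20, "y": 0, "z": 0, "rx": 0, "ry": 0, "rz": 0}, {"x": -50, "y": 0, "z": 0, "rx": 0, "ry": 0, "rz": 0}, {"x": -90, "y": 0, "z": 0, "rx": 0, "ry": 0, "rz": 0}, {"x": -110, "y": 0, "z": 0, "rx": 0, "ry": 0, "rz": 0}, {"x": -116, "y": 0, "z": 0, "rx": 0, "ry": 0, "rz": 0}])

```text
clock: 28.02
tcp_pos: [0.4098, -0.1829, 0.2811]
ee_rot: [0.698, 0.117, -0.697, 0.116]
wrist_force: [0.6, 0.5, -0.9]
finger_gap: 0.0855
```

```bash
python3 -c "
from h import *
st(); snap('wrist','w18.png'); snap('top','t18.png')"
```

```text
t 28.02 p [0.4098, -0.1829, 0.2811] az -161.0 q [-0.79, -0.24, 1.0, 2.0, 0.21, 1.28, -1.1] F [0.6, 0.5, -0.9] gap 0.0855
```

View pics/w18.png

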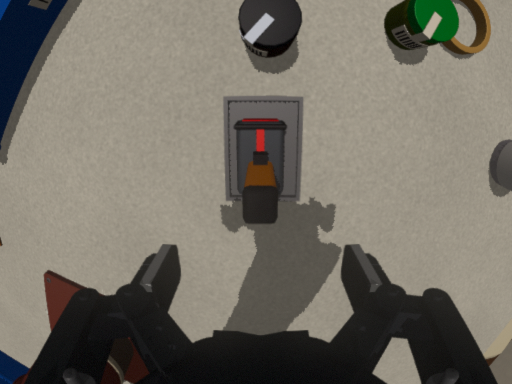

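View pics/t18.png

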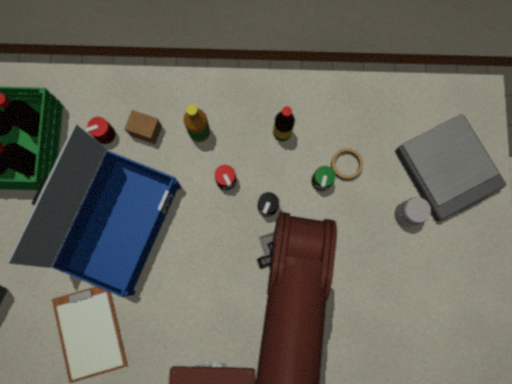

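```bash
python3 - <<'E'
from h import *
from kin import go
st()
q=sensors.state()['joint_positions']
seq=[((.50,-.15,.27),-120),((.632,-.02,.22),-60),((.632,-.02,.112),-60),((.632,-.02,.25),-60),((.4005,.295,.25),-20.7),((.4005,.295,.117),-20.7),((.4005,.295,.25),-20.7),
((.5,.1,.25),-60),((.557,-.14,.22),-100),((.557,-.14,.112),-100),((.557,-.14,.25),-100),((.494,.26,.25),-20.7),((.494,.26,.117),-20.7),((.494,.26,.25),-20.7),((.636,-.294,.22),-100),((.636,-.294,.112),-100),((.636,-.294,.25),-100),((.5875,.225,.25),-20.7),((.5875,.225,.117),-20.7),((.5875,.225,.3),-20.7)]
for p,a in seq:
    q=go(q,p,a,15);print(p,a,q.round(2))
E
```

```text
t 28.12 p [0.4094, -0.1828, 0.2801] az -161.0 q [-0.79, -0.24, 1.0, 2.0, 0.21, 1.28, -1.1] F [-0.6, 0.7, 0.5] gap 0.0853
(0.5, -0.15, 0.27) -120 [-0.87  0.16  1.2   1.86 -0.16  1.23 -0.14]
(0.632, -0.02, 0.22) -60 [-0.65  0.44  0.8   1.65 -0.34  1.2   0.76]
(0.632, -0.02, 0.112) -60 [-0.59  0.55  0.74  1.74 -0.43  1.01  0.82]
(0.632, -0.02, 0.25) -60 [-0.66  0.41  0.82  1.62 -0.32  1.25  0.74]
(0.4005, 0.295, 0.25) -20.7 [-1.24  0.05  0.54  1.92 -0.03  1.18  0.52]
(0.4005, 0.295, 0.117) -20.7 [-1.2   0.23  0.53  2.06 -0.15  0.89  0.62]
(0.4005, 0.295, 0.25) -20.7 [-1.24  0.05  0.54  1.92 -0.03  1.18  0.52]
(0.5, 0.1, 0.25) -60 [-1.01  0.08  0.77  1.9  -0.06  1.18  0.31]
(0.557, -0.14, 0.22) -100 [-0.62  0.35  0.97  1.8  -0.31  1.16  0.27]
(0.557, -0.14, 0.112) -100 [-0.53  0.48  0.87  1.89 -0.44  0.97  0.37]
(0.557, -0.14, 0.25) -100 [-0.64  0.31  0.99  1.76 -0.28  1.21  0.25]
(0.494, 0.26, 0.25) -20.7 [-1.09  0.2   0.61  1.79 -0.12  1.19  0.76]
(0.494, 0.26, 0.117) -20.7 [-1.04  0.36  0.56  1.92 -0.23  0.93  0.85]
(0.494, 0.26, 0.25) -20.7 [-1.1   0.2   0.61  1.79 -0.12  1.19  0.76]
(0.636, -0.294, 0.22) -100 [-0.24  0.65  0.94  1.47 -0.53  1.3   0.57]
(0.636, -0.294, 0.112) -100 [-0.21  0.74  0.87  1.56 -0.6   1.13  0.62]
(0.636, -0.294, 0.25) -100 [-0.24  0.63  0.95  1.43 -0.51  1.34  0.56]
(0.5875, 0.225, 0.25) -20.7 [-0.93  0.36  0.64  1.62 -0.23  1.23  0.96]
(0.5875, 0.225, 0.117) -20.7 [-0.88  0.5   0.58  1.74 -0.32  1.    1.02]
(0.5875, 0.225, 0.3) -20.7 [-0.94  0.33  0.65  1.55 -0.2   1.33  0.94]
```

```bash
python3 -c "
from h import *
inc((.52,-.12,.26),-115); inc((.632,-.02,.22),-60)"
```

```text
inc [20.1, -23.4, -125.0] rot [-0.803, -0.0, -0.0] |d| 129
inc [60.2, -81.5, -263.4] rot [-1.763, -0.0, -0.0] |d| 282
```

jog_arm(increments=[{"x": 4, "y": -4, "z": -26, "rx": -0.17, "ry": 0, "rz": 0}, {"x": 8, "y": -9, "z": -52, "rx": -0.34, "ry": 0, "rz": 0}, {"x": 12, "y": -14, "z": -78, "rx": -0.51, "ry": 0, "rz": 0}, {"x": 16, "y": -18, "z": -104, "rx": -0.68, "ry": 0, "rz": 0}, {"x": 20, "y": -23, "z": -130, "rx": -0.85, "ry": 0, "rz": 0}])

```text
clock: 28.75
tcp_pos: [0.5253, -0.118, 0.2583]
ee_rot: [-0.585, -0.395, 0.587, -0.396]
wrist_force: [0.0, 0.8, 0.9]
finger_gap: 0.0854
```

```bash
python3 -c "
from h import *
st();inc((.632,-.02,.22),-60)"
```

```text
t 28.75 p [0.5253, -0.118, 0.2583] az -112.0 q [-0.87, 0.25, 1.17, 1.84, -0.24, 1.22, -0.01] F [0.0, 0.8, 0.9] gap 0.0854
inc [37.7, 62.3, -130.9] rot [-0.907, 0.003, 0.003] |d| 150
```

jog_arm(increments=[{"x": 7, "y": 12, "z": -26, "rx": -0.18, "ry": 0, "rz": 0}, {"x": 15, "y": 25, "z": -52, "rx": -0.36, "ry": 0, "rz": 0}, {"x": 22, "y": 37, "z": -78, "rx": -0.54, "ry": 0, "rz": 0}, {"x": 30, "y": 50, "z": -104, "rx": -0.72, "ry": 0, "rz": 0}, {"x": 38, "y": 62, "z": -131, "rx": -0.9, "ry": 0, "rz": 0}])

```text
clock: 29.38
tcp_pos: [0.6321, -0.0209, 0.22]
ee_rot: [0.355, 0.611, -0.357, 0.611]
wrist_force: [0.4, 0.0, -0.3]
finger_gap: 0.0856
```

```bash
python3 -c "
from h import *
snap('wrist','w19.png');st();inc((.632,-.02,.112),-60)"
```

```text
t 29.43 p [0.6338, -0.0167, 0.2187] az -59.7 q [-0.66, 0.46, 0.82, 1.64, -0.35, 1.2, 0.76] F [-0.8, 4.5, -0.4] gap 0.0855
inc [106.7, -2.9, 2.0] rot [0.005, -0.001, 0.002] |d| 107
```

View pics/w19.png

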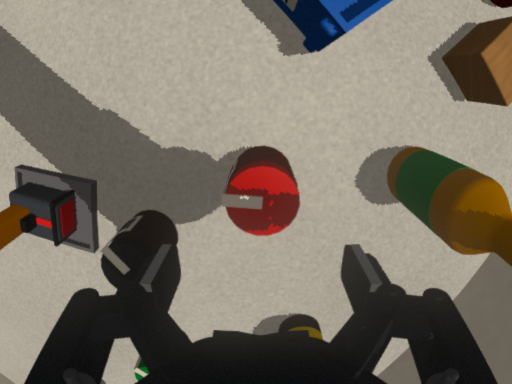

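```bash
python3 -c "
from h import *
s=sensors.state(); im=snap('wrist','w20.png')
r=nets.masks_of('wrist','jar_red_center')
print([(x['score'],x['extent']) for x in r][:2])
hsv=cv2.cvtColor(im,cv2.COLOR_RGB2HSV); m=((hsv[...,0]<6)|(hsv[...,0]>174))&(hsv[...,1]>180)&(hsv[...,2]>150); m[:120]=0;m[300:]=0;m[:,:200]=0;m[:,330:]=0
ys,xs=np.nonzero(m); c=((xs.min()+xs.max())/2,(ys.min()+ys.max())/2); print(c,xs.min(),xs.max(),ys.min(),ys.max())
P=wonz(c,.08,s);print(P);st();inc((P[0],P[1],.112),-60)"
```

```text
[(0.7, [498.5, 7.5, 27.0, 15.1]), (0.69, [255.1, 194.4, 78.3, 92.9])]
(np.float64(260.5), np.float64(204.5)) 230 291 171 238
[ 0.63398379 -0.01674406  0.08      ]
t 29.52 p [0.6318, -0.0201, 0.2197] az -60.7 q [-0.66, 0.45, 0.83, 1.65, -0.35, 1.2, 0.75] F [-0.4, -0.2, 0.0] gap 0.0856
inc [107.7, 3.9, -1.8] rot [-0.012, -0.0, 0.004] |d| 108
```

jog_arm(increments=[{"x": 30, "y": 1, "z": 0, "rx": 0, "ry": 0, "rz": 0}, {"x": 65, "y": 2, "z": 0, "rx": 0, "ry": 0, "rz": 0}, {"x": 90, "y": 2, "z": 0, "rx": 0, "ry": 0, "rz": 0}, {"x": 103, "y": 2, "z": 0, "rx": 0, "ry": 0, "rz": 0}, {"x": 108, "y": 2, "z": 0, "rx": 0, "ry": 0, "rz": 0}])

```text
clock: 30.15
tcp_pos: [0.6332, -0.0208, 0.1137]
ee_rot: [0.358, 0.61, -0.358, 0.61]
wrist_force: [-0.2, -0.2, 0.3]
finger_gap: 0.0854
```

jog_arm(increments=[{"x": 0, "y": 0, "z": 0, "rx": 0, "ry": 0, "rz": 0}, {"x": 0, "y": 0, "z": 0, "rx": 0, "ry": 0, "rz": 0}, {"x": 0, "y": 0, "z": 0, "rx": 0, "ry": 0, "rz": 0}, {"x": 0, "y": 0, "z": 0, "rx": 0, "ry": 0, "rz": 0}, {"x": 0, "y": 0, "z": 0, "rx": 0, "ry": 0, "rz": 0}], gripper=1, force=50)

```text
clock: 30.78
tcp_pos: [0.6343, -0.0203, 0.1153]
ee_rot: [0.358, 0.61, -0.357, 0.61]
wrist_force: [0.4, -0.5, 6.4]
finger_gap: 0.059
```

```bash
python3 -c "
from h import *
snap('wrist','w21.png');st();inc((.632,-.02,.25),-60); inc((.4005,.295,.25),-20.7)"
```

```text
t 30.82 p [0.6343, -0.0203, 0.1154] az -60.8 q [-0.61, 0.57, 0.76, 1.73, -0.45, 1.02, 0.82] F [-1.7, -1.1, 6.8] gap 0.0589
inc [-134.6, -1.6, -1.3] rot [-0.013, 0.001, -0.002] |d| 135
inc [-135.0, -49.8, -389.2] rot [-0.699, 0.001, -0.001] |d| 415
```

View pics/w21.png

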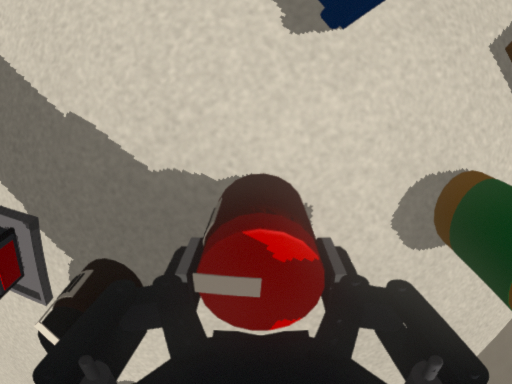

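jog_arm(increments=[{"x": -30, "y": 0, "z": 0, "rx": 0, "ry": 0, "rz": 0}, {"x": -80, "y": 0, "z": 0, "rx": 0, "ry": 0, "rz": 0}, {"x": -135, "y": -2, "z": -15, "rx": -0.03, "ry": 0, "rz": 0}, {"x": -140, "y": -8, "z": -60, "rx": -0.1, "ry": 0, "rz": 0}, {"x": -140, "y": -14, "z": -110, "rx": -0.2, "ry": 0, "rz": 0}])

```text
clock: 31.45
tcp_pos: [0.5672, 0.0694, 0.255]
ee_rot: [0.295, 0.642, -0.294, 0.643]
wrist_force: [-0.5, 0.7, -2.7]
finger_gap: 0.059
```

```bash
python3 -c "
from h import *
st();inc((.4005,.295,.255),-20.7)"
```

```text
t 31.45 p [0.5672, 0.0694, 0.255] az -49.2 q [-0.89, 0.26, 0.82, 1.76, -0.2, 1.21, 0.69] F [-0.5, 0.7, -2.7] gap 0.059
inc [-0.1, 21.1, -279.8] rot [-0.498, 0.001, -0.001] |d| 281
```

jog_arm(increments=[{"x": 0, "y": 4, "z": -55, "rx": -0.1, "ry": 0, "rz": 0}, {"x": 0, "y": 8, "z": -115, "rx": -0.2, "ry": 0, "rz": 0}, {"x": 0, "y": 13, "z": -175, "rx": -0.3, "ry": 0, "rz": 0}, {"x": 0, "y": 17, "z": -230, "rx": -0.4, "ry": 0, "rz": 0}, {"x": 0, "y": 21, "z": -275, "rx": -0.498, "ry": 0, "rz": 0}])

```text
clock: 32.08
tcp_pos: [0.4024, 0.2928, 0.2543]
ee_rot: [0.126, 0.696, -0.126, 0.696]
wrist_force: [0.4, 1.0, -2.5]
finger_gap: 0.0591
```

```bash
python3 -c "
from h import *
im=snap('wrist','w22.png');snap('top','t22.png');st();inc((.4005,.295,.255),-20.7)"
```

```text
t 32.17 p [0.4006, 0.2955, 0.254] az -20.2 q [-1.28, 0.05, 0.58, 1.92, -0.03, 1.18, 0.53] F [0.6, 0.1, -3.1] gap 0.0589
inc [-1.0, -0.5, 0.1] rot [0.009, -0.002, -0.001] |d| 1
```

View pics/w22.png

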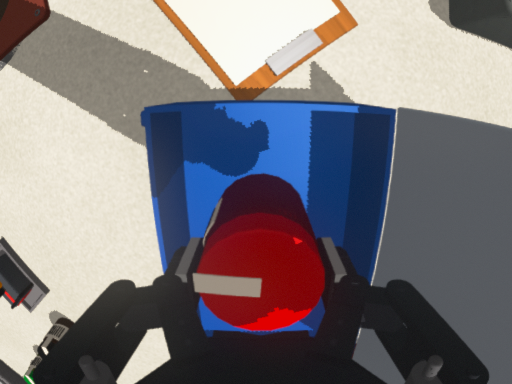

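View pics/t22.png

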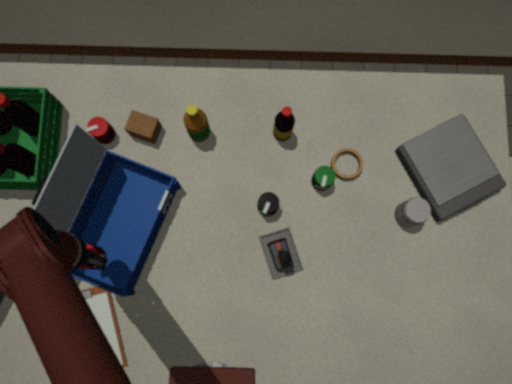

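jog_arm(increments=[{"x": 30, "y": 2, "z": 0, "rx": 0, "ry": 0, "rz": 0}, {"x": 70, "y": 3, "z": 0, "rx": 0, "ry": 0, "rz": 0}, {"x": 105, "y": 3, "z": 0, "rx": 0, "ry": 0, "rz": 0}, {"x": 120, "y": 3, "z": 0, "rx": 0, "ry": 0, "rz": 0}, {"x": 128, "y": 3, "z": 0, "rx": 0, "ry": 0, "rz": 0}])

```text
clock: 32.8
tcp_pos: [0.4055, 0.2938, 0.126]
ee_rot: [0.127, 0.695, -0.128, 0.695]
wrist_force: [0.9, 0.2, -1.8]
finger_gap: 0.0592
```

```bash
python3 -c "
from h import *
st()"
```

```text
t 32.8 p [0.4055, 0.2938, 0.126] az -20.8 q [-1.24, 0.23, 0.58, 2.04, -0.16, 0.91, 0.64] F [0.9, 0.2, -1.8] gap 0.0592
```

jog_arm(increments=[{"x": 1.2, "y": 0, "z": 0, "rx": 0, "ry": 0, "rz": 0}, {"x": 2.4, "y": 0, "z": 0, "rx": 0, "ry": 0, "rz": 0}, {"x": 3.6, "y": 0, "z": 0, "rx": 0, "ry": 0, "rz": 0}, {"x": 4.6, "y": 0, "z": 0, "rx": 0, "ry": 0, "rz": 0}, {"x": 5, "y": 0, "z": 0, "rx": 0, "ry": 0, "rz": 0}])

```text
clock: 33.42
tcp_pos: [0.4053, 0.294, 0.1212]
ee_rot: [0.127, 0.696, -0.127, 0.696]
wrist_force: [-0.6, -0.4, -2.3]
finger_gap: 0.0586
```

jog_arm(increments=[{"x": 0.5, "y": 0, "z": 0, "rx": 0, "ry": 0, "rz": 0}, {"x": 0.8, "y": 0, "z": 0, "rx": 0, "ry": 0, "rz": 0}, {"x": 1, "y": 0, "z": 0, "rx": 0, "ry": 0, "rz": 0}, {"x": 1, "y": 0, "z": 0, "rx": 0, "ry": 0, "rz": 0}, {"x": 1, "y": 0, "z": 0, "rx": 0, "ry": 0, "rz": 0}])

```text
clock: 34.05
tcp_pos: [0.4053, 0.294, 0.1203]
ee_rot: [0.127, 0.696, -0.127, 0.695]
wrist_force: [-1.2, -1.2, 2.8]
finger_gap: 0.0587
```

jog_arm(increments=[{"x": 0, "y": 0, "z": 0, "rx": 0, "ry": 0, "rz": 0}, {"x": 0, "y": 0, "z": 0, "rx": 0, "ry": 0, "rz": 0}, {"x": 0, "y": 0, "z": 0, "rx": 0, "ry": 0, "rz": 0}, {"x": 0, "y": 0, "z": 0, "rx": 0, "ry": 0, "rz": 0}, {"x": 0, "y": 0, "z": 0, "rx": 0, "ry": 0, "rz": 0}], gripper=0)

```text
clock: 34.67
tcp_pos: [0.4053, 0.294, 0.1202]
ee_rot: [0.127, 0.696, -0.127, 0.696]
wrist_force: [-0.2, -0.6, -0.5]
finger_gap: 0.0856
```

jog_arm(increments=[{"x": -20, "y": 0, "z": 0, "rx": 0, "ry": 0, "rz": 0}, {"x": -50, "y": 0, "z": 0, "rx": 0, "ry": 0, "rz": 0}, {"x": -90, "y": 0, "z": 0, "rx": 0, "ry": 0, "rz": 0}, {"x": -120, "y": 0, "z": 0, "rx": 0, "ry": 0, "rz": 0}, {"x": -120, "y": 0, "z": 30, "rx": 0, "ry": 0, "rz": 0}])

```text
clock: 35.3
tcp_pos: [0.4332, 0.2852, 0.2427]
ee_rot: [0.128, 0.695, -0.125, 0.696]
wrist_force: [-0.0, 0.2, -1.1]
finger_gap: 0.0854
```

```bash
python3 -c "
from h import *
im=snap('wrist','w23.png');t=snap('top','t23.png');st();inc((.5,.1,.25),-60);inc((.557,-.14,.22),-100)"
```

```text
t 35.4 p [0.4356, 0.2821, 0.241] az -20.9 q [-1.25, 0.11, 0.63, 1.89, -0.07, 1.16, 0.62] F [0.2, 1.2, 0.5] gap 0.085
inc [-9.0, -147.1, 125.1] rot [0.682, 0.001, -0.002] |d| 193
inc [21.0, -351.0, 264.0] rot [1.38, 0.001, -0.002] |d| 440
```

View pics/w23.png

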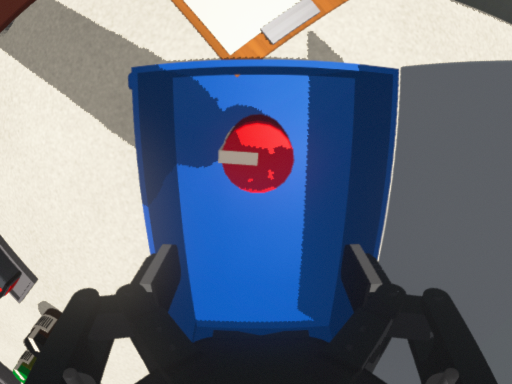

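View pics/t23.png

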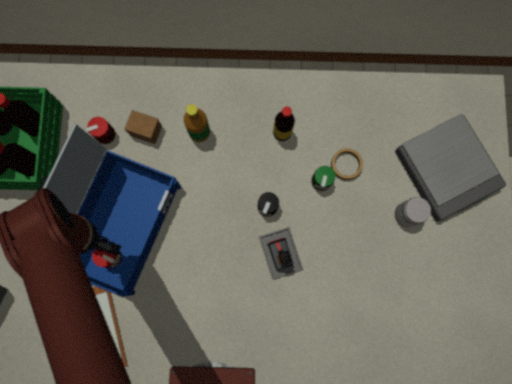

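jog_arm(increments=[{"x": -5, "y": -40, "z": 33, "rx": 0.17, "ry": 0, "rz": 0}, {"x": -10, "y": -82, "z": 66, "rx": 0.34, "ry": 0, "rz": 0}, {"x": -10, "y": -125, "z": 99, "rx": 0.51, "ry": 0, "rz": 0}, {"x": -10, "y": -170, "z": 132, "rx": 0.68, "ry": 0, "rz": 0}, {"x": -5, "y": -214, "z": 165, "rx": 0.85, "ry": 0, "rz": 0}])

```text
clock: 36.02
tcp_pos: [0.5118, 0.0235, 0.2453]
ee_rot: [0.405, 0.58, -0.404, 0.58]
wrist_force: [1.2, -0.1, 0.1]
finger_gap: 0.0852
```

```bash
python3 -c "
from h import *
st();inc((.557,-.14,.22),-100)"
```

```text
t 36.02 p [0.5118, 0.0235, 0.2453] az -69.8 q [-0.98, 0.11, 0.91, 1.91, -0.09, 1.17, 0.32] F [1.2, -0.1, 0.1] gap 0.0852
inc [25.1, -14.2, 169.0] rot [0.528, -0.001, -0.0] |d| 171
```

jog_arm(increments=[{"x": 5, "y": -4, "z": 45, "rx": 0.13, "ry": 0, "rz": 0}, {"x": 10, "y": -8, "z": 90, "rx": 0.27, "ry": 0, "rz": 0}, {"x": 18, "y": -11, "z": 130, "rx": 0.4, "ry": 0, "rz": 0}, {"x": 25, "y": -14, "z": 160, "rx": 0.528, "ry": 0, "rz": 0}, {"x": 25, "y": -14, "z": 169, "rx": 0.528, "ry": 0, "rz": 0}])

```text
clock: 36.65
tcp_pos: [0.5574, -0.14, 0.2193]
ee_rot: [-0.54, -0.455, 0.542, -0.455]
wrist_force: [0.6, 0.7, 0.2]
finger_gap: 0.0854
```

```bash
python3 -c "
from h import *
im=snap('wrist','w24.png');s=sensors.state();st();inc((.557,-.14,.113),-100)
for uv in [(260,200)]: print(wonz(uv,.08,s))"
```

```text
t 36.7 p [0.5578, -0.1398, 0.2198] az -99.7 q [-0.66, 0.37, 1.02, 1.8, -0.34, 1.17, 0.3] F [-0.9, -0.2, 0.3] gap 0.0854
inc [106.8, -0.7, 0.1] rot [0.005, 0.001, 0.001] |d| 107
[ 0.55803514 -0.13690335  0.08      ]
```

View pics/w24.png

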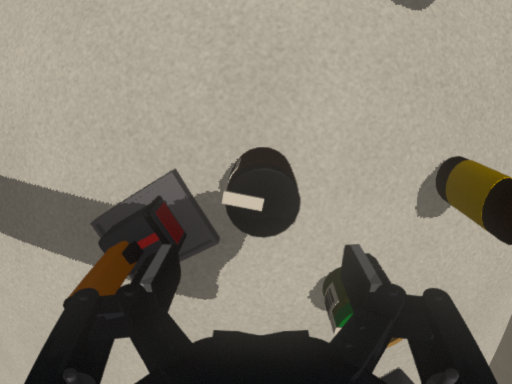

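jog_arm(increments=[{"x": 30, "y": 0, "z": 0, "rx": 0, "ry": 0, "rz": 0}, {"x": 65, "y": 0, "z": 0, "rx": 0, "ry": 0, "rz": 0}, {"x": 90, "y": 0, "z": 0, "rx": 0, "ry": 0, "rz": 0}, {"x": 102, "y": 0, "z": 0, "rx": 0, "ry": 0, "rz": 0}, {"x": 106, "y": 0, "z": 0, "rx": 0, "ry": 0, "rz": 0}])

```text
clock: 37.33
tcp_pos: [0.5581, -0.1375, 0.1141]
ee_rot: [0.54, 0.457, -0.54, 0.456]
wrist_force: [-0.4, -0.0, 0.2]
finger_gap: 0.0852
```

jog_arm(increments=[{"x": 0, "y": 0, "z": 0, "rx": 0, "ry": 0, "rz": 0}, {"x": 0, "y": 0, "z": 0, "rx": 0, "ry": 0, "rz": 0}, {"x": 0, "y": 0, "z": 0, "rx": 0, "ry": 0, "rz": 0}, {"x": 0, "y": 0, "z": 0, "rx": 0, "ry": 0, "rz": 0}, {"x": 0, "y": 0, "z": 0, "rx": 0, "ry": 0, "rz": 0}], gripper=1, force=50)

```text
clock: 37.95
tcp_pos: [0.5586, -0.1384, 0.1154]
ee_rot: [0.541, 0.456, -0.54, 0.456]
wrist_force: [-1.0, 1.4, 6.0]
finger_gap: 0.0589
```

```bash
python3 -c "
from h import *
snap('wrist','w25.png');st();inc((.494,.26,.255),-20.7)"
```

```text
t 38.0 p [0.5586, -0.1385, 0.1154] az -99.7 q [-0.56, 0.5, 0.92, 1.88, -0.48, 0.99, 0.4] F [-1.1, 0.8, 7.0] gap 0.0586
inc [-139.6, -130.6, -382.0] rot [-1.379, 0.0, -0.002] |d| 427
```

View pics/w25.png

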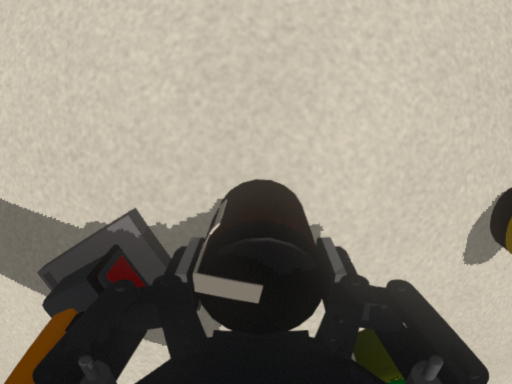

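jog_arm(increments=[{"x": -30, "y": 0, "z": 0, "rx": 0, "ry": 0, "rz": 0}, {"x": -85, "y": 0, "z": 0, "rx": 0, "ry": 0, "rz": 0}, {"x": -138, "y": 0, "z": -5, "rx": -0.1, "ry": 0, "rz": 0}, {"x": -143, "y": -17, "z": -50, "rx": -0.27, "ry": 0, "rz": 0}, {"x": -143, "y": -34, "z": -100, "rx": -0.45, "ry": 0, "rz": 0}])

```text
clock: 38.62
tcp_pos: [0.5414, -0.0339, 0.2585]
ee_rot: [0.425, 0.565, -0.424, 0.566]
wrist_force: [0.8, -0.2, -2.7]
finger_gap: 0.0588
```

```bash
python3 -c "
from h import *
st();inc((.494,.26,.258),-20.7)"
```

```text
t 38.62 p [0.5414, -0.0339, 0.2585] az -73.7 q [-0.87, 0.2, 0.97, 1.83, -0.17, 1.2, 0.43] F [0.8, -0.2, -2.7] gap 0.0588
inc [0.6, 36.9, -295.4] rot [-0.926, 0.001, -0.002] |d| 298
```

jog_arm(increments=[{"x": 0, "y": 6, "z": -52, "rx": -0.18, "ry": 0, "rz": 0}, {"x": 0, "y": 14, "z": -110, "rx": -0.36, "ry": 0, "rz": 0}, {"x": 0, "y": 22, "z": -170, "rx": -0.54, "ry": 0, "rz": 0}, {"x": 0, "y": 30, "z": -230, "rx": -0.72, "ry": 0, "rz": 0}, {"x": 0, "y": 36, "z": -288, "rx": -0.9, "ry": 0, "rz": 0}])

```text
clock: 39.25
tcp_pos: [0.4957, 0.2545, 0.2577]
ee_rot: [0.135, 0.694, -0.135, 0.694]
wrist_force: [0.9, -0.4, -1.7]
finger_gap: 0.059
```

```bash
python3 -c "
from h import *
snap('wrist','w26.png'); snap('top','t26.png');st();inc((.494,.26,.258),-20.7)"
```

```text
t 39.35 p [0.4936, 0.2602, 0.257] az -21.5 q [-1.16, 0.2, 0.68, 1.78, -0.14, 1.21, 0.75] F [-0.4, -0.8, -2.5] gap 0.0586
inc [-1.0, -0.0, 0.4] rot [-0.015, -0.001, -0.002] |d| 1
```

View pics/w26.png

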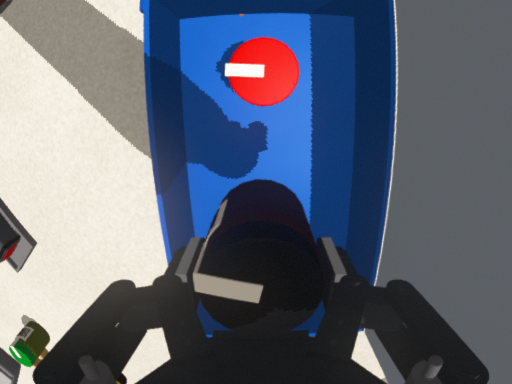

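Good clearance to red. I'll lower the black jar.

jog_arm(increments=[{"x": 30, "y": 2, "z": 0, "rx": 0, "ry": 0, "rz": 0}, {"x": 70, "y": 3, "z": 0, "rx": 0, "ry": 0, "rz": 0}, {"x": 105, "y": 3, "z": 0, "rx": 0, "ry": 0, "rz": 0}, {"x": 122, "y": 3, "z": 0, "rx": 0, "ry": 0, "rz": 0}, {"x": 131, "y": 3, "z": 0, "rx": 0, "ry": 0, "rz": 0}])

```text
clock: 39.98
tcp_pos: [0.4975, 0.2552, 0.126]
ee_rot: [0.137, 0.694, -0.137, 0.694]
wrist_force: [0.7, 0.3, -1.6]
finger_gap: 0.0589
```

```bash
python3 -c "
from h import *
st()"
```

```text
t 39.98 p [0.4975, 0.2552, 0.126] az -22.4 q [-1.09, 0.36, 0.64, 1.91, -0.26, 0.95, 0.85] F [0.7, 0.3, -1.6] gap 0.0589
```

jog_arm(increments=[{"x": 1.2, "y": 0, "z": 0, "rx": 0, "ry": 0, "rz": 0}, {"x": 2.4, "y": 0, "z": 0, "rx": 0, "ry": 0, "rz": 0}, {"x": 3.6, "y": 0, "z": 0, "rx": 0, "ry": 0, "rz": 0}, {"x": 4.6, "y": 0, "z": 0, "rx": 0, "ry": 0, "rz": 0}, {"x": 5, "y": 0, "z": 0, "rx": 0, "ry": 0, "rz": 0}])

```text
clock: 40.6
tcp_pos: [0.4974, 0.2554, 0.1213]
ee_rot: [0.137, 0.694, -0.137, 0.694]
wrist_force: [-0.4, -1.0, -2.1]
finger_gap: 0.0587
```

jog_arm(increments=[{"x": 0.5, "y": 0, "z": 0, "rx": 0, "ry": 0, "rz": 0}, {"x": 0.8, "y": 0, "z": 0, "rx": 0, "ry": 0, "rz": 0}, {"x": 1, "y": 0, "z": 0, "rx": 0, "ry": 0, "rz": 0}, {"x": 1, "y": 0, "z": 0, "rx": 0, "ry": 0, "rz": 0}, {"x": 1, "y": 0, "z": 0, "rx": 0, "ry": 0, "rz": 0}])

```text
clock: 41.22
tcp_pos: [0.4974, 0.2554, 0.1203]
ee_rot: [0.137, 0.694, -0.137, 0.694]
wrist_force: [-1.5, -0.2, 4.2]
finger_gap: 0.0587
```

jog_arm(increments=[{"x": 0, "y": 0, "z": 0, "rx": 0, "ry": 0, "rz": 0}, {"x": 0, "y": 0, "z": 0, "rx": 0, "ry": 0, "rz": 0}, {"x": 0, "y": 0, "z": 0, "rx": 0, "ry": 0, "rz": 0}, {"x": 0, "y": 0, "z": 0, "rx": 0, "ry": 0, "rz": 0}, {"x": 0, "y": 0, "z": 0, "rx": 0, "ry": 0, "rz": 0}], gripper=0)

```text
clock: 41.85
tcp_pos: [0.4974, 0.2554, 0.1202]
ee_rot: [0.137, 0.694, -0.137, 0.694]
wrist_force: [-0.4, -0.1, -0.3]
finger_gap: 0.0852
```

jog_arm(increments=[{"x": -20, "y": 0, "z": 0, "rx": 0, "ry": 0, "rz": 0}, {"x": -50, "y": 0, "z": 0, "rx": 0, "ry": 0, "rz": 0}, {"x": -90, "y": 0, "z": 0, "rx": 0, "ry": 0, "rz": 0}, {"x": -120, "y": 0, "z": 0, "rx": 0, "ry": 0, "rz": 0}, {"x": -120, "y": 0, "z": 30, "rx": 0, "ry": 0, "rz": 0}])

```text
clock: 42.48
tcp_pos: [0.5254, 0.2458, 0.2444]
ee_rot: [0.138, 0.693, -0.134, 0.695]
wrist_force: [0.1, -0.0, -0.1]
finger_gap: 0.0854
```

```bash
python3 -c "
from h import *
im=snap('wrist','w27.png');t=snap('top','t27.png');st();inc((.636,-.294,.22),-100)
r=nets.masks_of('top','jar_green_center');print([(x['score'],x['extent']) for x in r])"
```

```text
t 42.58 p [0.5274, 0.2424, 0.2425] az -22.5 q [-1.1, 0.27, 0.7, 1.75, -0.19, 1.19, 0.83] F [-0.6, -0.4, -0.8] gap 0.0853
inc [22.5, -453.9, 305.6] rot [1.352, 0.001, -0.004] |d| 548
[(0.83, [321.9, 178.8, 26.3, 27.5]), (0.63, [281.5, 257.2, 27.3, 33.3])]
```

View pics/w27.png

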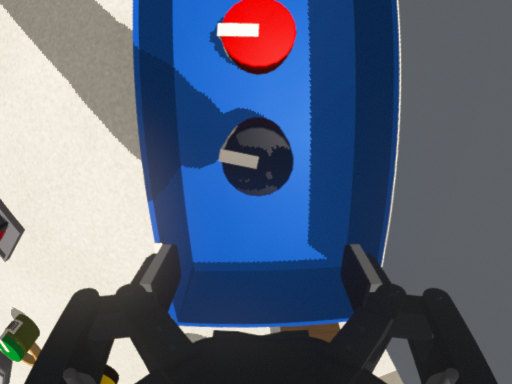

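View pics/t27.png

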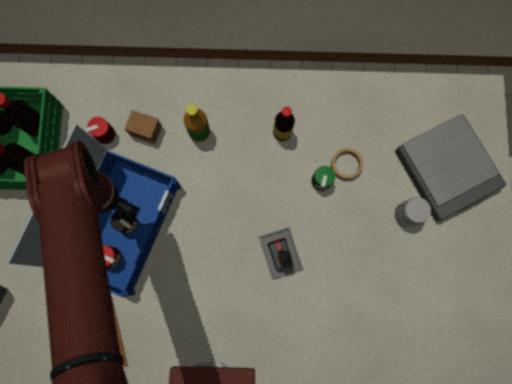

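jog_arm(increments=[{"x": -5, "y": -45, "z": 31, "rx": 0.15, "ry": 0, "rz": 0}, {"x": -10, "y": -95, "z": 64, "rx": 0.3, "ry": 0, "rz": 0}, {"x": -10, "y": -145, "z": 98, "rx": 0.45, "ry": 0, "rz": 0}, {"x": -10, "y": -195, "z": 132, "rx": 0.6, "ry": 0, "rz": 0}, {"x": -5, "y": -245, "z": 165, "rx": 0.75, "ry": 0, "rz": 0}])

```text
clock: 43.25
tcp_pos: [0.5844, -0.0464, 0.246]
ee_rot: [0.383, 0.594, -0.382, 0.594]
wrist_force: [0.4, 1.5, 0.8]
finger_gap: 0.0853
```

```bash
python3 -c "
from h import *
st();inc((.636,-.294,.22),-100)"
```

```text
t 43.25 p [0.5844, -0.0464, 0.246] az -65.6 q [-0.76, 0.34, 0.94, 1.74, -0.29, 1.21, 0.69] F [0.4, 1.5, 0.8] gap 0.0853
inc [25.8, -55.5, 246.8] rot [0.601, -0.001, -0.001] |d| 254
```

jog_arm(increments=[{"x": 5, "y": -12, "z": 52, "rx": 0.15, "ry": 0, "rz": 0}, {"x": 10, "y": -25, "z": 110, "rx": 0.3, "ry": 0, "rz": 0}, {"x": 18, "y": -40, "z": 170, "rx": 0.45, "ry": 0, "rz": 0}, {"x": 25, "y": -50, "z": 222, "rx": 0.6, "ry": 0, "rz": 0}, {"x": 25, "y": -55, "z": 247, "rx": 0.6, "ry": 0, "rz": 0}])

```text
clock: 43.88
tcp_pos: [0.6366, -0.2953, 0.2195]
ee_rot: [-0.541, -0.455, 0.543, -0.454]
wrist_force: [-0.6, 0.2, -0.7]
finger_gap: 0.0849
```

```bash
python3 -c "
from h import *
im=snap('wrist','w28.png');s=sensors.state();st();inc((.636,-.294,.113),-100)
print(wonz((260,200),.08,s))"
```

```text
t 43.92 p [0.6363, -0.2977, 0.22] az -100.0 q [-0.26, 0.67, 0.98, 1.46, -0.56, 1.31, 0.59] F [-3.0, -0.5, 0.3] gap 0.0852
inc [107.0, -0.8, -3.9] rot [-0.001, 0.003, 0.001] |d| 107
[ 0.63644924 -0.29502989  0.08      ]
```

View pics/w28.png

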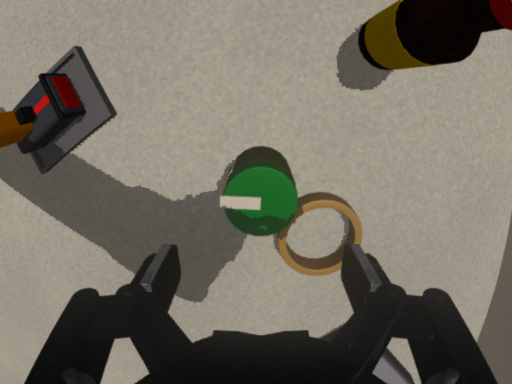

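jog_arm(increments=[{"x": 30, "y": 0, "z": 0, "rx": 0, "ry": 0, "rz": 0}, {"x": 65, "y": 0, "z": 0, "rx": 0, "ry": 0, "rz": 0}, {"x": 90, "y": 0, "z": 0, "rx": 0, "ry": 0, "rz": 0}, {"x": 102, "y": 0, "z": 0, "rx": 0, "ry": 0, "rz": 0}, {"x": 106, "y": 0, "z": 0, "rx": 0, "ry": 0, "rz": 0}])

```text
clock: 44.55
tcp_pos: [0.6376, -0.2922, 0.1142]
ee_rot: [-0.54, -0.456, 0.54, -0.456]
wrist_force: [-0.7, 0.7, -1.0]
finger_gap: 0.0849
```

jog_arm(increments=[{"x": 0, "y": 0, "z": 0, "rx": 0, "ry": 0, "rz": 0}, {"x": 0, "y": 0, "z": 0, "rx": 0, "ry": 0, "rz": 0}, {"x": 0, "y": 0, "z": 0, "rx": 0, "ry": 0, "rz": 0}, {"x": 0, "y": 0, "z": 0, "rx": 0, "ry": 0, "rz": 0}, {"x": 0, "y": 0, "z": 0, "rx": 0, "ry": 0, "rz": 0}], gripper=1, force=50)

```text
clock: 45.18
tcp_pos: [0.638, -0.2932, 0.1156]
ee_rot: [0.541, 0.455, -0.54, 0.456]
wrist_force: [-1.0, 0.4, 6.5]
finger_gap: 0.0588
```

```bash
python3 -c "
from h import *
snap('wrist','w29.png');st();inc((.58,.225,.258),-20.7)"
```

```text
t 45.23 p [0.638, -0.2932, 0.1156] az -99.7 q [-0.23, 0.76, 0.9, 1.55, -0.64, 1.15, 0.64] F [-0.5, 0.6, 6.6] gap 0.0584
inc [-142.8, -144.4, -500.9] rot [-1.379, 0.001, -0.001] |d| 540
```

View pics/w29.png

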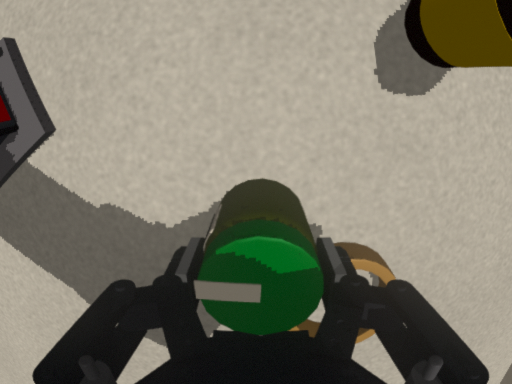

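jog_arm(increments=[{"x": -30, "y": 0, "z": 0, "rx": 0, "ry": 0, "rz": 0}, {"x": -85, "y": 0, "z": 0, "rx": 0, "ry": 0, "rz": 0}, {"x": -138, "y": 0, "z": -5, "rx": -0.1, "ry": 0, "rz": 0}, {"x": -143, "y": -15, "z": -50, "rx": -0.25, "ry": 0, "rz": 0}, {"x": -143, "y": -30, "z": -105, "rx": -0.4, "ry": 0, "rz": 0}])

```text
clock: 45.85
tcp_pos: [0.6252, -0.1847, 0.2583]
ee_rot: [0.439, 0.554, -0.439, 0.555]
wrist_force: [1.7, 1.5, -2.8]
finger_gap: 0.0592
```

```bash
python3 -c "
from h import *
st();inc((.5875,.225,.258),-20.7)"
```

```text
t 45.85 p [0.6252, -0.1847, 0.2583] az -76.7 q [-0.47, 0.5, 0.95, 1.56, -0.42, 1.3, 0.78] F [1.7, 1.5, -2.8] gap 0.0592
inc [-0.1, 57.7, -407.4] rot [-0.977, 0.002, -0.001] |d| 411
```

jog_arm(increments=[{"x": 0, "y": 8, "z": -55, "rx": -0.14, "ry": 0, "rz": 0}, {"x": 0, "y": 16, "z": -112, "rx": -0.28, "ry": 0, "rz": 0}, {"x": 0, "y": 24, "z": -170, "rx": -0.42, "ry": 0, "rz": 0}, {"x": 0, "y": 32, "z": -228, "rx": -0.56, "ry": 0, "rz": 0}, {"x": 0, "y": 40, "z": -285, "rx": -0.7, "ry": 0, "rz": 0}])

```text
clock: 46.48
tcp_pos: [0.5989, 0.1042, 0.2574]
ee_rot: [0.221, 0.672, -0.221, 0.672]
wrist_force: [0.2, 0.1, -1.7]
finger_gap: 0.0588
```

```bash
python3 -c "
from h import *
st();inc((.5875,.225,.258),-20.7)"
```

```text
t 46.48 p [0.5989, 0.1042, 0.2574] az -36.4 q [-0.88, 0.34, 0.79, 1.67, -0.26, 1.24, 0.9] F [0.2, 0.1, -1.7] gap 0.0588
inc [-0.6, 90.4, -80.9] rot [-0.275, -0.0, -0.001] |d| 121
```

jog_arm(increments=[{"x": 0, "y": 30, "z": -28, "rx": -0.1, "ry": 0, "rz": 0}, {"x": 0, "y": 60, "z": -55, "rx": -0.2, "ry": 0, "rz": 0}, {"x": 0, "y": 80, "z": -72, "rx": -0.27, "ry": 0, "rz": 0}, {"x": 0, "y": 88, "z": -80, "rx": -0.275, "ry": 0, "rz": 0}, {"x": 0, "y": 90, "z": -81, "rx": -0.275, "ry": 0, "rz": 0}])

```text
clock: 47.1
tcp_pos: [0.5886, 0.2224, 0.257]
ee_rot: [0.129, 0.695, -0.129, 0.695]
wrist_force: [-0.1, -1.4, -2.1]
finger_gap: 0.0589
```

```bash
python3 -c "
from h import *
snap('wrist','w30.png');st();inc((.5875,.225,.258),-20.7)"
```

```text
t 47.15 p [0.5888, 0.2219, 0.2571] az -21.1 q [-0.97, 0.37, 0.7, 1.61, -0.25, 1.25, 0.97] F [-0.5, -0.2, -3.4] gap 0.059
inc [-0.9, 2.5, -2.3] rot [-0.006, 0.0, 0.001] |d| 3
```

View pics/w30.png

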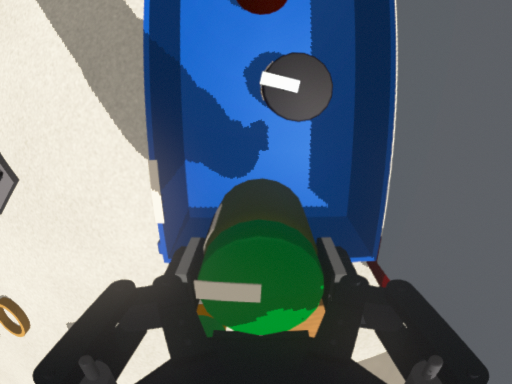

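```bash
python3 -c "
from h import *
print(wonz((270,262),.1),wonz((270,205),.005), wonz((297,87),.085), wonz((148,100),.1), wonz((393,100),.1))"
```

```text
[0.65157894 0.20745837 0.1       ] [0.6358744  0.21635669 0.005     ] [0.51817116 0.2810294  0.085     ] [0.48252682 0.16791116 0.1       ] [0.5514384  0.35129009 0.1       ]
```

jog_arm(increments=[{"x": 30, "y": 2, "z": 0, "rx": 0, "ry": 0, "rz": 0}, {"x": 70, "y": 3, "z": 0, "rx": 0, "ry": 0, "rz": 0}, {"x": 105, "y": 3, "z": 0, "rx": 0, "ry": 0, "rz": 0}, {"x": 122, "y": 3, "z": 0, "rx": 0, "ry": 0, "rz": 0}, {"x": 131, "y": 3, "z": 0, "rx": 0, "ry": 0, "rz": 0}])

```text
clock: 47.78
tcp_pos: [0.5898, 0.2247, 0.126]
ee_rot: [0.129, 0.695, -0.129, 0.695]
wrist_force: [1.5, 0.5, -3.1]
finger_gap: 0.0588
```

jog_arm(increments=[{"x": 1.2, "y": 0, "z": 0, "rx": 0, "ry": 0, "rz": 0}, {"x": 2.4, "y": 0, "z": 0, "rx": 0, "ry": 0, "rz": 0}, {"x": 3.6, "y": 0, "z": 0, "rx": 0, "ry": 0, "rz": 0}, {"x": 4.4, "y": 0, "z": 0, "rx": 0, "ry": 0, "rz": 0}, {"x": 4.4, "y": 0, "z": 0, "rx": 0, "ry": 0, "rz": 0}])

```text
clock: 48.4
tcp_pos: [0.5894, 0.2257, 0.1219]
ee_rot: [0.128, 0.695, -0.128, 0.695]
wrist_force: [-0.4, 0.9, -1.8]
finger_gap: 0.059
```

jog_arm(increments=[{"x": 0.5, "y": 0, "z": 0, "rx": 0, "ry": 0, "rz": 0}, {"x": 1, "y": 0, "z": 0, "rx": 0, "ry": 0, "rz": 0}, {"x": 1.5, "y": 0, "z": 0, "rx": 0, "ry": 0, "rz": 0}, {"x": 1.6, "y": 0, "z": 0, "rx": 0, "ry": 0, "rz": 0}, {"x": 1.6, "y": 0, "z": 0, "rx": 0, "ry": 0, "rz": 0}])

```text
clock: 49.02
tcp_pos: [0.5895, 0.2257, 0.1205]
ee_rot: [0.129, 0.695, -0.128, 0.695]
wrist_force: [-2.6, -1.3, 4.7]
finger_gap: 0.0588
```

```bash
python3 -c "
from h import *
st()"
```

```text
t 49.02 p [0.5895, 0.2257, 0.1205] az -20.9 q [-0.92, 0.52, 0.63, 1.73, -0.35, 1.01, 1.04] F [-2.6, -1.3, 4.7] gap 0.0588
```

Contact. I'll release and lift.

jog_arm(increments=[{"x": 0, "y": 0, "z": 0, "rx": 0, "ry": 0, "rz": 0}, {"x": 0, "y": 0, "z": 0, "rx": 0, "ry": 0, "rz": 0}, {"x": 0, "y": 0, "z": 0, "rx": 0, "ry": 0, "rz": 0}, {"x": 0, "y": 0, "z": 0, "rx": 0, "ry": 0, "rz": 0}, {"x": 0, "y": 0, "z": 0, "rx": 0, "ry": 0, "rz": 0}], gripper=0)

```text
clock: 49.65
tcp_pos: [0.5895, 0.2258, 0.1201]
ee_rot: [0.128, 0.695, -0.128, 0.695]
wrist_force: [-0.4, -0.6, -0.9]
finger_gap: 0.0855
```

jog_arm(increments=[{"x": -20, "y": 0, "z": 0, "rx": 0, "ry": 0, "rz": 0}, {"x": -50, "y": 0, "z": 0, "rx": 0, "ry": 0, "rz": 0}, {"x": -100, "y": 0, "z": 0, "rx": 0, "ry": 0, "rz": 0}, {"x": -150, "y": 0, "z": 0, "rx": 0, "ry": 0, "rz": 0}, {"x": -190, "y": 0, "z": 0, "rx": 0, "ry": 0, "rz": 0}])

```text
clock: 50.28
tcp_pos: [0.5897, 0.2253, 0.3141]
ee_rot: [0.129, 0.695, -0.128, 0.696]
wrist_force: [1.1, 0.3, -1.2]
finger_gap: 0.0854
```

```bash
python3 -c "
from h import *
im=snap('wrist','w31.png');t=snap('top','t31.png');snap('scene','s31.png');st()"
```

```text
t 50.42 p [0.5904, 0.2255, 0.3139] az -21.0 q [-0.99, 0.34, 0.71, 1.53, -0.23, 1.35, 0.95] F [0.6, -0.4, -1.0] gap 0.0853
```

View pics/w31.png

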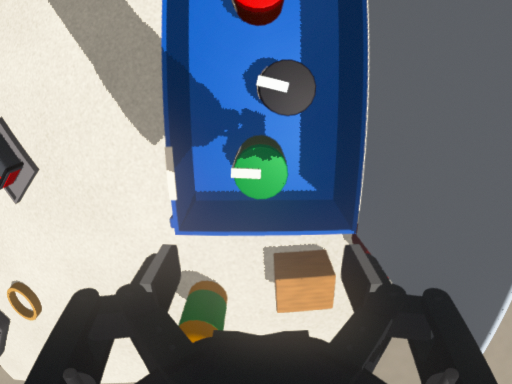

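View pics/s31.png

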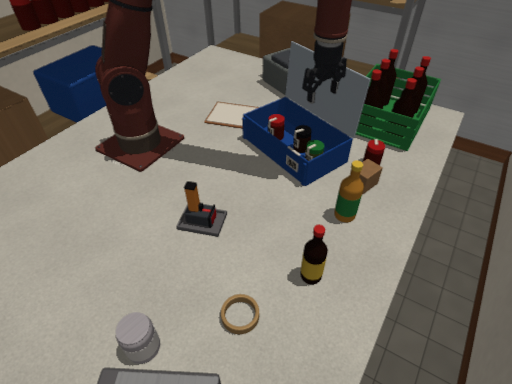

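View pics/t31.png

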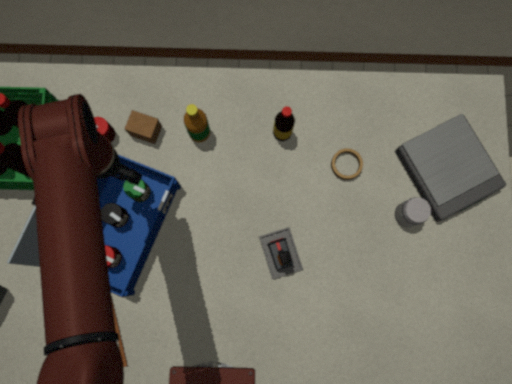

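```bash
python3 -c "
from h import *
c=np.array([.494,.26]);a=np.radians(69.3);X=np.array([np.cos(a),np.sin(a),0]);Y=np.array([-X[1],X[0],0])
H=np.array([.494,.26,.1])+.1*X
for th in (1.5,1.55,1.6,1.65,1.7,1.75):
  print(th,[proj('top',H+y*Y+.205*np.array([-np.cos(th)*X[0],-np.cos(th)*X[1],np.sin(th)])).round(1).tolist() for y in (-.172,.172)],[proj('scene',H+y*Y+.205*np.array([-np.cos(th)*X[0],-np.cos(th)*X[1],np.sin(th)])).round(1).tolist() for y in (-.172,.172)])
print('H',H,X,Y)
"

```

```text
1.5 [[90.5, 127.6], [23.0, 267.8]] [[361.4, 83.4], [283.1, 44.2]]
1.55 [[86.4, 125.9], [18.7, 266.1]] [[363.8, 82.2], [285.4, 43.3]]
1.6 [[82.4, 124.3], [14.5, 264.3]] [[366.2, 81.2], [287.7, 42.6]]
1.65 [[78.4, 122.8], [10.4, 262.5]] [[368.5, 80.3], [289.9, 42.0]]
1.7 [[74.6, 121.3], [6.4, 260.8]] [[370.7, 79.6], [292.2, 41.6]]
1.75 [[70.8, 120.0], [2.6, 259.1]] [[372.9, 79.1], [294.3, 41.3]]
H [0.52934748 0.3535444  0.1       ] [0.35347484 0.93544403 0.        ] [-0.93544403  0.35347484  0.        ]
```

```bash
cat > lid.py <<'E'
from h import *
a=np.radians(69.3);X=np.array([np.cos(a),np.sin(a),0]);Y=np.array([-X[1],X[0],0]);Z=np.array([0,0,1.])
H=np.array([.494,.26,.1])+.1*X
def tcp(th,r=.15,t=.02,y=.08,extra=0):
    u=r*np.cos(th)-.006*np.sin(th)-t*np.sin(th)+extra*np.sin(th); w=r*np.sin(th)+.006*np.cos(th)-extra*np.cos(th)
    return H+y*Y-u*X+(w+.073)*Z
E
python3 - <<'E'
from lid import *
from kin import go
for z in (.05,.12,.2): print('crate',onz('top',(40,188),z).round(3),onz('top',(60,110),z).round(3))
print('gray', [onz('top',(8,300),z).round(3) for z in (0,.1)])
q=sensors.state()['joint_positions']
B=tcp(1.66)+.065*X; B[2]=.333; print('B',B)
for p in [(.58,.25,.42),(B[0],B[1],.42),tuple(B)]+[tuple(tcp(th)) for th in np.arange(1.66,-.01,-.2)]:
    q=go(q,p,-20.7,12);print(np.round(p,3),q.round(2))
E
```

```text
crate [0.586 0.491 0.05 ] [0.813 0.457 0.05 ]
crate [0.574 0.461 0.12 ] [0.789 0.428 0.12 ]
crate [0.56  0.426 0.2  ] [0.761 0.395 0.2  ]
gray [array([0.279, 0.57 , 0.   ]), array([0.284, 0.523, 0.1  ])]
B [0.49136505 0.47935126 0.333     ]
[0.58 0.25 0.42] [-1.02  0.31  0.72  1.35 -0.2   1.56  0.89]
[0.491 0.479 0.42 ] [-1.25  0.43  0.64  1.19 -0.25  1.6   0.54]
[0.491 0.479 0.333] [-1.27  0.44  0.62  1.35 -0.25  1.43  0.55]
[0.468 0.419 0.322] [-1.3   0.32  0.64  1.52 -0.19  1.37  0.57]
[0.458 0.39  0.323] [-1.31  0.25  0.65  1.59 -0.16  1.35  0.56]
[0.447 0.362 0.318] [-1.32  0.19  0.66  1.66 -0.12  1.33  0.56]
[0.437 0.334 0.307] [-1.33  0.14  0.66  1.74 -0.09  1.3   0.56]
[0.427 0.309 0.291] [-1.33  0.09  0.66  1.81 -0.06  1.26  0.56]
[0.418 0.286 0.27 ] [-1.32  0.05  0.67  1.88 -0.03  1.22  0.56]
[0.411 0.267 0.245] [-1.32  0.03  0.67  1.95 -0.02  1.17  0.58]
[0.406 0.252 0.217] [-1.31  0.03  0.68  2.01 -0.02  1.11  0.59]
[0.402 0.243 0.188] [-1.29  0.06  0.69  2.06 -0.04  1.04  0.62]
```

```bash
python3 -c "
from lid import *
st(); inc((.58,.25,.42),-20.7); inc((.491,.479,.42),-20.7)"
```

```text
t 50.42 p [0.5904, 0.2255, 0.3139] az -21.0 q [-0.99, 0.34, 0.71, 1.53, -0.23, 1.35, 0.95] F [0.6, -0.4, -1.0] gap 0.0853
inc [-106.0, 19.6, -18.1] rot [-0.004, 0.003, -0.004] |d| 109
inc [-105.8, 201.6, -183.1] rot [-0.004, 0.003, -0.004] |d| 292
```

jog_arm(increments=[{"x": -60, "y": 0, "z": -10, "rx": 0, "ry": 0, "rz": 0}, {"x": -106, "y": 10, "z": -25, "rx": 0, "ry": 0, "rz": 0}, {"x": -108, "y": 45, "z": -65, "rx": 0, "ry": 0, "rz": 0}, {"x": -108, "y": 85, "z": -105, "rx": 0, "ry": 0, "rz": 0}, {"x": -108, "y": 128, "z": -145, "rx": 0, "ry": 0, "rz": 0}], gripper=1, force=30)

```text
clock: 51.05
tcp_pos: [0.4987, 0.398, 0.4181]
ee_rot: [0.129, 0.695, -0.129, 0.695]
wrist_force: [1.2, 0.1, 0.1]
finger_gap: 0.0002
```

```bash
python3 -c "
from lid import *
st(); inc((.491,.479,.42),-20.7); snap('wrist','w32.png')"
```

```text
t 51.05 p [0.4987, 0.398, 0.4181] az -21.0 q [-1.23, 0.31, 0.65, 1.33, -0.19, 1.56, 0.61] F [1.2, 0.1, 0.1] gap 0.0002
inc [-1.9, 72.8, -36.1] rot [-0.005, -0.0, 0.0] |d| 81
```

View pics/w32.png

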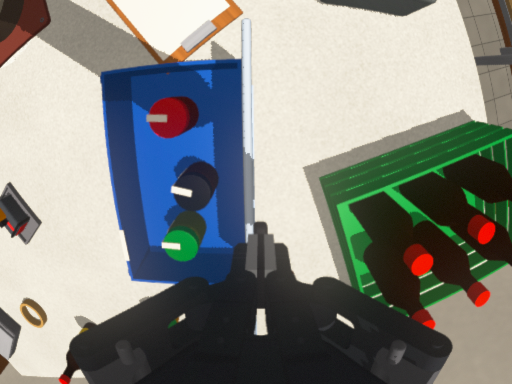

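Nothing is hidden behind the lid: the strip between the lid edge (col 248) and the crate (col 310) is empty. So yellow really is absent. I'll go behind the lid.

jog_arm(increments=[{"x": 0, "y": 35, "z": -18, "rx": 0, "ry": 0, "rz": 0}, {"x": 0, "y": 73, "z": -36, "rx": 0, "ry": 0, "rz": 0}, {"x": 25, "y": 73, "z": -36, "rx": 0, "ry": 0, "rz": 0}, {"x": 60, "y": 73, "z": -36, "rx": 0, "ry": 0, "rz": 0}, {"x": 86, "y": 73, "z": -36, "rx": 0, "ry": 0, "rz": 0}])

```text
clock: 51.72
tcp_pos: [0.4918, 0.4775, 0.3299]
ee_rot: [0.128, 0.696, -0.129, 0.695]
wrist_force: [-0.1, -0.6, 0.2]
finger_gap: 0.0002
```

```bash
python3 -c "
from lid import *
snap('wrist','w33.png');st(); inc(tcp(1.66)+.01*X,-20.7); inc(tcp(1.5),-20.7)"
```

```text
t 51.77 p [0.4911, 0.477, 0.3265] az -20.9 q [-1.26, 0.45, 0.61, 1.35, -0.25, 1.43, 0.55] F [-0.2, -0.2, -2.6] gap -0.0002
inc [4.9, -52.7, -0.3] rot [-0.004, -0.002, 0.006] |d| 53
inc [4.0, -86.6, -0.2] rot [-0.004, -0.002, 0.006] |d| 87
```

View pics/w33.png

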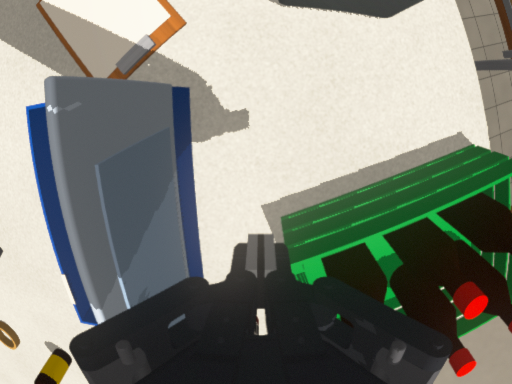

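jog_arm(increments=[{"x": 3, "y": -12, "z": 0, "rx": 0, "ry": 0, "rz": 0}, {"x": 6, "y": -25, "z": 0, "rx": 0, "ry": 0, "rz": 0}, {"x": 9, "y": -38, "z": 0, "rx": 0, "ry": 0, "rz": 0}, {"x": 9, "y": -48, "z": 0, "rx": 0, "ry": 0, "rz": 0}, {"x": 9, "y": -56, "z": 0, "rx": 0, "ry": 0, "rz": 0}])

```text
clock: 52.4
tcp_pos: [0.4723, 0.4255, 0.3243]
ee_rot: [0.129, 0.695, -0.128, 0.696]
wrist_force: [1.6, 1.9, 4.4]
finger_gap: 0.0
```

jog_arm(increments=[{"x": 0, "y": -5, "z": 0, "rx": 0, "ry": 0, "rz": 0}, {"x": 0, "y": -10, "z": 0, "rx": 0, "ry": 0, "rz": 0}, {"x": 0, "y": -15, "z": 0, "rx": 0, "ry": 0, "rz": 0}, {"x": 0, "y": -20, "z": 0, "rx": 0, "ry": 0, "rz": 0}, {"x": 0, "y": -25, "z": 0, "rx": 0, "ry": 0, "rz": 0}])

```text
clock: 53.02
tcp_pos: [0.4629, 0.4022, 0.3228]
ee_rot: [0.128, 0.696, -0.129, 0.695]
wrist_force: [0.7, 2.3, 0.1]
finger_gap: 0.0001
```

```bash
python3 -c "
from lid import *
snap('wrist','w34.png');snap('scene','s34.png');st(); inc(tcp(1.3),-20.7); inc(tcp(1.1),-20.7)"
```

```text
t 53.12 p [0.463, 0.4018, 0.323] az -21.0 q [-1.3, 0.28, 0.64, 1.56, -0.17, 1.36, 0.56] F [-0.6, -0.2, -0.4] gap 0.0001
inc [3.8, -36.8, -0.8] rot [-0.004, -0.0, 0.001] |d| 37
inc [13.6, -66.5, -0.6] rot [-0.004, -0.0, 0.001] |d| 68
```

View pics/w34.png

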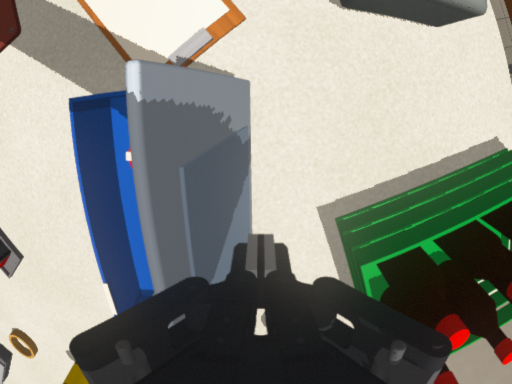

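View pics/s34.png

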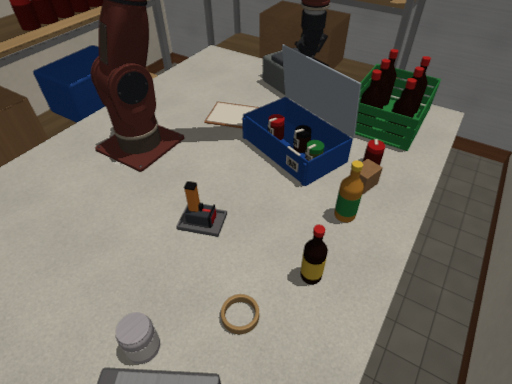

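jog_arm(increments=[{"x": 1, "y": -13, "z": 0, "rx": 0, "ry": 0, "rz": 0}, {"x": 3, "y": -26, "z": 0, "rx": 0, "ry": 0, "rz": 0}, {"x": 6, "y": -40, "z": 0, "rx": 0, "ry": 0, "rz": 0}, {"x": 9, "y": -53, "z": 0, "rx": 0, "ry": 0, "rz": 0}, {"x": 13, "y": -66, "z": 0, "rx": 0, "ry": 0, "rz": 0}])

```text
clock: 53.75
tcp_pos: [0.4393, 0.3399, 0.31]
ee_rot: [0.129, 0.695, -0.128, 0.695]
wrist_force: [1.0, 1.2, 0.4]
finger_gap: 0.0001
```

```bash
python3 -c "
from lid import *
snap('wrist','w35.png');snap('scene','s35.png');st()
for t in (.95,.8,.65,.5): inc(tcp(t),-20.7)"
```

```text
t 53.85 p [0.4394, 0.339, 0.3098] az -21.0 q [-1.32, 0.15, 0.65, 1.72, -0.09, 1.31, 0.55] F [-0.3, -0.3, -0.3] gap -0.0002
inc [11.4, -20.7, -0.9] rot [-0.005, -0.001, 0.001] |d| 24
inc [25.1, -40.5, -0.7] rot [-0.005, -0.001, 0.001] |d| 48
inc [41.3, -58.3, -0.6] rot [-0.005, -0.001, 0.001] |d| 71
inc [59.7, -73.8, -0.5] rot [-0.005, -0.001, 0.001] |d| 95
```

View pics/s35.png

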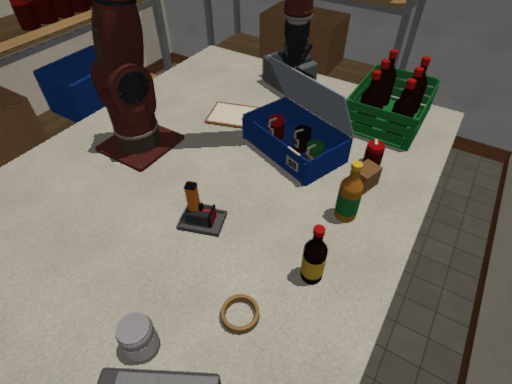

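View pics/w35.png

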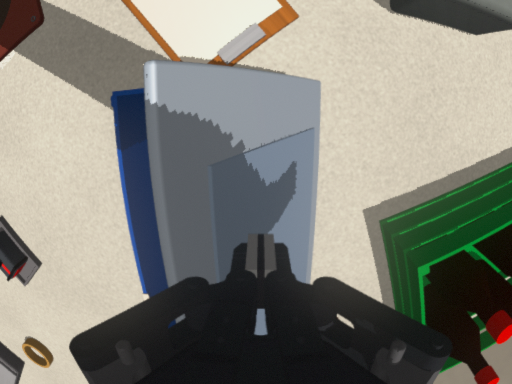

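It's closing well. I'll continue along the arc.

jog_arm(increments=[{"x": 11, "y": -21, "z": 0, "rx": 0, "ry": 0, "rz": 0}, {"x": 25, "y": -40, "z": 0, "rx": 0, "ry": 0, "rz": 0}, {"x": 41, "y": -58, "z": 0, "rx": 0, "ry": 0, "rz": 0}, {"x": 60, "y": -74, "z": 0, "rx": 0, "ry": 0, "rz": 0}, {"x": 66, "y": -78, "z": 0, "rx": 0, "ry": 0, "rz": 0}])

```text
clock: 54.48
tcp_pos: [0.4115, 0.2673, 0.2436]
ee_rot: [0.128, 0.696, -0.129, 0.695]
wrist_force: [-0.3, -0.1, 1.8]
finger_gap: 0.0001
```

```bash
python3 -c "
from lid import *
snap('wrist','w36.png');snap('scene','s36.png');st()
for t in (.35,.25,.15,.05,0): inc(tcp(t),-20.7)"
```

```text
t 54.58 p [0.4117, 0.2678, 0.244] az -20.9 q [-1.31, 0.04, 0.66, 1.95, -0.03, 1.16, 0.57] F [-0.7, 0.7, 0.0] gap -0.0
inc [13.9, -10.2, -0.2] rot [-0.004, -0.0, 0.001] |d| 17
inc [28.1, -17.1, -0.1] rot [-0.004, -0.0, 0.001] |d| 33
inc [42.6, -22.6, -0.1] rot [-0.004, -0.0, 0.001] |d| 48
inc [57.5, -26.7, -0.1] rot [-0.004, -0.0, 0.001] |d| 63
inc [65.0, -28.2, -0.1] rot [-0.004, -0.0, 0.001] |d| 71
```

View pics/s36.png

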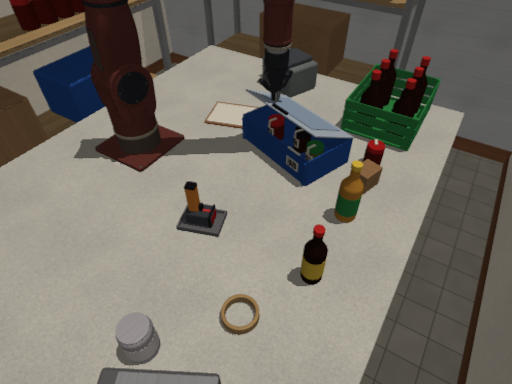

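jog_arm(increments=[{"x": 14, "y": -10, "z": 0, "rx": 0, "ry": 0, "rz": 0}, {"x": 28, "y": -17, "z": 0, "rx": 0, "ry": 0, "rz": 0}, {"x": 42, "y": -22, "z": 0, "rx": 0, "ry": 0, "rz": 0}, {"x": 52, "y": -26, "z": 0, "rx": 0, "ry": 0, "rz": 0}, {"x": 58, "y": -27, "z": 0, "rx": 0, "ry": 0, "rz": 0}])

```text
clock: 55.2
tcp_pos: [0.4018, 0.2423, 0.1853]
ee_rot: [0.128, 0.696, -0.129, 0.695]
wrist_force: [0.1, -0.4, 0.8]
finger_gap: 0.0001
```

```bash
python3 -c "
from lid import *
snap('wrist','w37.png');snap('scene','s37.png');st()
inc(tcp(0),-20.7)"
```

```text
t 55.3 p [0.4019, 0.2424, 0.1855] az -20.9 q [-1.29, 0.06, 0.68, 2.06, -0.04, 1.03, 0.62] F [0.6, -0.5, -0.9] gap -0.0001
inc [6.5, -1.0, -0.0] rot [-0.004, -0.0, 0.001] |d| 7
```

View pics/s37.png

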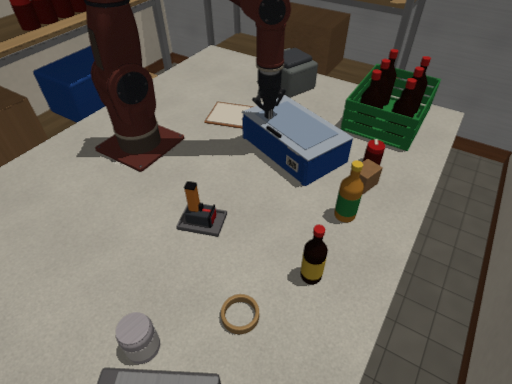

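Nearly shut. I'll press down slowly and watch the force.

jog_arm(increments=[{"x": 1.5, "y": 0, "z": 0, "rx": 0, "ry": 0, "rz": 0}, {"x": 3, "y": 0, "z": 0, "rx": 0, "ry": 0, "rz": 0}, {"x": 4.5, "y": 0, "z": 0, "rx": 0, "ry": 0, "rz": 0}, {"x": 5.5, "y": 0, "z": 0, "rx": 0, "ry": 0, "rz": 0}, {"x": 5.5, "y": 0, "z": 0, "rx": 0, "ry": 0, "rz": 0}])

```text
clock: 55.92
tcp_pos: [0.4021, 0.2428, 0.1806]
ee_rot: [0.128, 0.695, -0.128, 0.695]
wrist_force: [0.5, 0.2, -0.5]
finger_gap: -0.0005
```

jog_arm(increments=[{"x": 0.4, "y": 0, "z": 0, "rx": 0, "ry": 0, "rz": 0}, {"x": 0.8, "y": 0, "z": 0, "rx": 0, "ry": 0, "rz": 0}, {"x": 1, "y": 0, "z": 0, "rx": 0, "ry": 0, "rz": 0}, {"x": 1, "y": 0, "z": 0, "rx": 0, "ry": 0, "rz": 0}, {"x": 1, "y": 0, "z": 0, "rx": 0, "ry": 0, "rz": 0}])

```text
clock: 56.55
tcp_pos: [0.4021, 0.2428, 0.1797]
ee_rot: [0.128, 0.695, -0.128, 0.695]
wrist_force: [-1.0, 0.1, 0.8]
finger_gap: 0.0002
```

jog_arm(increments=[{"x": 0.4, "y": 0, "z": 0, "rx": 0, "ry": 0, "rz": 0}, {"x": 0.8, "y": 0, "z": 0, "rx": 0, "ry": 0, "rz": 0}, {"x": 1, "y": 0, "z": 0, "rx": 0, "ry": 0, "rz": 0}, {"x": 1, "y": 0, "z": 0, "rx": 0, "ry": 0, "rz": 0}, {"x": 1, "y": 0, "z": 0, "rx": 0, "ry": 0, "rz": 0}])

```text
clock: 57.18
tcp_pos: [0.4022, 0.2428, 0.1791]
ee_rot: [0.129, 0.695, -0.128, 0.695]
wrist_force: [-3.0, -1.5, 8.9]
finger_gap: 0.0001
```

jog_arm(increments=[{"x": 0.3, "y": 0, "z": 0, "rx": 0, "ry": 0, "rz": 0}, {"x": 0.5, "y": 0, "z": 0, "rx": 0, "ry": 0, "rz": 0}, {"x": 0.7, "y": 0, "z": 0, "rx": 0, "ry": 0, "rz": 0}, {"x": 0.7, "y": 0, "z": 0, "rx": 0, "ry": 0, "rz": 0}, {"x": 0.7, "y": 0, "z": 0, "rx": 0, "ry": 0, "rz": 0}])

```text
clock: 57.8
tcp_pos: [0.4022, 0.2428, 0.179]
ee_rot: [0.129, 0.696, -0.128, 0.695]
wrist_force: [-7.5, -3.8, 18.0]
finger_gap: 0.0001
```

jog_arm(increments=[{"x": -10, "y": 0, "z": 0, "rx": 0, "ry": 0, "rz": 0}, {"x": -40, "y": 0, "z": 0, "rx": 0, "ry": 0, "rz": 0}, {"x": -90, "y": 0, "z": 0, "rx": 0, "ry": 0, "rz": 0}, {"x": -140, "y": 0, "z": 0, "rx": 0, "ry": 0, "rz": 0}, {"x": -170, "y": 0, "z": 20, "rx": 0, "ry": 0, "rz": 0}])

```text
clock: 58.42
tcp_pos: [0.4207, 0.2363, 0.3507]
ee_rot: [0.129, 0.695, -0.127, 0.696]
wrist_force: [-0.6, -0.0, -0.6]
finger_gap: -0.0003
```

jog_arm(increments=[{"x": 0, "y": -40, "z": 0, "rx": 0, "ry": 0, "rz": 0}, {"x": 0, "y": -90, "z": 40, "rx": 0, "ry": 0, "rz": 0}, {"x": 0, "y": -130, "z": 80, "rx": 0, "ry": 0, "rz": 0}, {"x": 0, "y": -170, "z": 120, "rx": 0, "ry": 0, "rz": 0}, {"x": 0, "y": -180, "z": 130, "rx": 0, "ry": 0, "rz": 0}])

```text
clock: 59.05
tcp_pos: [0.4788, 0.0169, 0.3484]
ee_rot: [0.131, 0.695, -0.13, 0.695]
wrist_force: [-0.3, 1.0, -0.7]
finger_gap: -0.0002
```

```bash
python3 -c "
from h import *
st();t=snap('top','t38.png');s=snap('scene','s38.png')
cv2.imwrite('pics/c38.png',cv2.cvtColor(cv2.resize(s[85:225,170:400],None,fx=3.4,fy=3.4,interpolation=cv2.INTER_CUBIC),cv2.COLOR_RGB2BGR))
st()"
```

```text
t 59.05 p [0.4788, 0.0169, 0.3484] az -21.3 q [-1.17, -0.15, 0.97, 1.83, 0.13, 1.4, 0.97] F [-0.3, 1.0, -0.7] gap -0.0002
t 59.15 p [0.4784, 0.0191, 0.3482] az -21.1 q [-1.17, -0.15, 0.96, 1.83, 0.13, 1.4, 0.96] F [-0.2, 0.4, -0.4] gap 0.0002
```

View pics/c38.png

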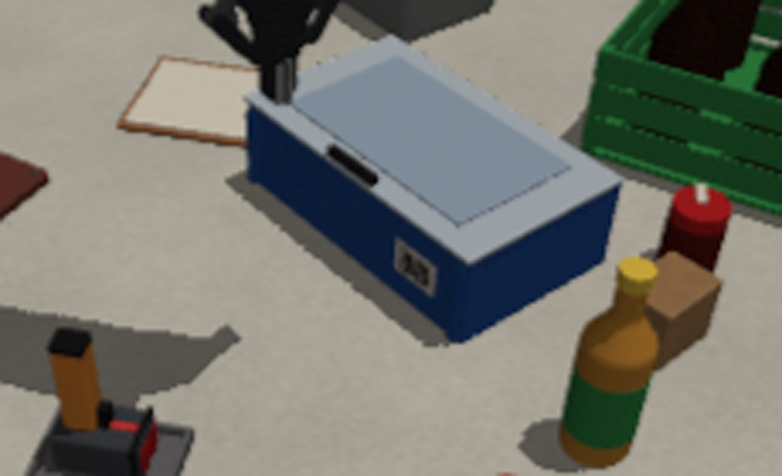

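View pics/t38.png

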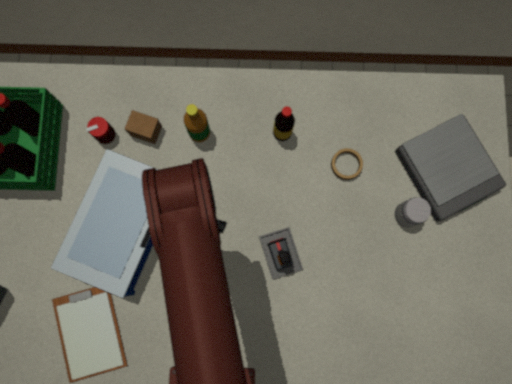

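```bash
python3 -c "
from h import *
print(ticket.close_job()); st()"
```

```text
the job is handed in; nothing more can be done
None
the job is handed in; nothing more can be done
```

I scanned the tote label and then the red, green and black jars, and put all three jars upright in the tote. I then shut the lid, with the scanner back in its tray. The job was handed in at about 59 s of the 210 s allowed. I can't confirm that the scanner registered each read, because no read signal is available.

- **Yellow jar:** there is none. The top view and a wrist view behind the lid showed nothing.
- **Red jar:** of the two red-capped jars I took the one farther to the robot's right. The other stayed beside the carton.
- **Scans:** each hold lasted about 1.9 s. The wrist pictures showed each label centred within about 3 mm of the scanner's axis, at 30–65 mm from the window.
- **Jars:** each was lowered in small steps until the wrist force showed contact at 3–5 N. The black jar was found shifted about 3 cm inside the tote after I had released it. It was still upright, so I left it.
- **Scanner:** while parking it, joint 3 came within 0.01 rad of its limit. I lifted and came in by another route. The tray then took about 25 N briefly before I eased off and let go.
- **Last checks:** the lid is flush, and pressing it met a hard stop with 18 N at the height expected for shut. The scanner stands in its tray, and the other goods look where they were in the final pictures. The final images could not show the jars under the shut lid; they were last seen upright before I closed it.

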